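Stand a mineral sample frame up on its easel strut

TASK

The framed mineral samples lie face down on the bench, top end propped on two corks. Swing the strut on the back of the frame out until it meets its stop, then gently tip the frame up over its bottom edge, about where it lies, and leave it standing on the bench, leaning back on the open strut. Do not drop the frame or let it fall on its back, and leave the other things on the bench where they are; the two corks do not matter.

Things in the scene. Friction and masses are not known exactly. Their poses are not given: they have to be found in the camera images.
- specimen_frame: Loose glazed wooden frame of mineral samples, 190 tall x 140 wide x 24 mm, 0.4 kg. Starts face down, top edge towards the robot's left and the bench front and sloping up that way by 0.17 rad, bottom edge on the bench. Origin: middle of the face (glass side). x runs from top edge (x=-0.095) to bottom edge (+0.095), y across (sides +-0.070), z out of the back (z=0.024). A rubber strip along the bottom edge keeps it from sliding; the face may be pushed.
- strut (a joint): Angle of the strut on the frame's back: 0 folded flat, 0.908 rad (52 deg) open at its stop. Stiff hinge (0.05 N m), stays where left. Pale wooden tongue 34 mm wide, 8 mm thick; folded, its free end points to the bottom edge, lies 2 mm off the back and sticks out 15 mm past that edge; it lifts away from the back. Open, the frame stands leaning back 18 deg.
- strut_hinge (a point): middle of the strut's hinge axis (parallel to the frame's y, at frame x=-0.030, z=0.030)
- strut_foot (a point): centre of the strut's black rubber foot (a 34 mm long round bar of 6 mm radius, parallel to the hinge), 134 mm from the hinge axis. When the frame stands, it rests on the bench about 120 mm behind the bottom edge.
- top_edge (a point): middle of the frame's top edge on the face side (frame x=-0.095, z=0). At the start the face there is 33 mm above the bench and free underneath for the last 26 mm, deeper in the 70 mm wide gap between the stoppers. The paper stack at the left is 28 mm high
- bottom_edge (a point): middle of the frame's bottom edge on the back side (frame x=+0.095, z=0.024)
- stopper_left: brown cork stopper, 26 mm across, 24 mm tall, standing loose under the top end of the frame, about 39 mm in from the top edge and 48 mm from the middle on the +y side of the frame; origin at the centre of its underside. It may move.
- stopper_right: the same, 48 mm from the middle on the -y side. It may move.
- needle: mounted needle with a turned wooden handle, 10 x 145 x 10 mm, lying between the front edge and the big clay pan; a bystander. Origin at the centre of its underside.
- vial: corked glass vial lying on its side, 19 x 68 x 19 mm, behind the frame at the left, beside the paper stack; a bystander. Origin at the centre of its underside.

How it is judged:
On the way:
1. the strut is swung out to its stop while the frame still lies face down (value of joint strut above 0.86 rad and angle between specimen_frame's own z axis and vertical below 0.5 rad), for 0.2 s.
At the end, for the whole second after the job is handed in: The strut is open to its stop (over 0.85 rad), and the frame stands at rest on the bench on its bottom edge and the strut's foot (rear bottom edge below 12 mm, foot centre below 15 mm), leaning back 10 to 30 degrees, its bottom edge within 100 mm of where it lay (value of joint strut above 0.85 rad and angle between specimen_frame's own z axis and vertical between 1.74 and 2.1 rad and angle between specimen_frame's own x axis and vertical above 2.65 rad and height (world z) of bottom_edge below 0.012 m and height (world z) of strut_foot between -0.01 and 0.015 m and distance of bottom_edge from where it was at the start of the episode below 0.1 m and linear speed of specimen_frame below 0.02 m/s and angular speed of specimen_frame below 0.1 rad/s); the robot touches nothing.
It fails at once if the frame falls on its back (angle between specimen_frame's own z axis and vertical above 2.4 rad).
It fails at once if the frame is dropped or flung (faster than 0.7 m/s) (linear speed of specimen_frame above 0.7 m/s).
It fails at once if a bystander (needle, vial) is pushed more than 30 mm (distance of any of needle, vial from where it was at the start of the episode above 0.03 m).
It also fails if it takes over 58 s, if anything falls off the work surface, if the arm or the gripper's body presses on something with over 40 N, if the wrist force passes 120 N, or if a joint passes its speed limit or range.

ROBOT

A 7-joint arm with a two-finger parallel gripper is mounted at the origin on a cart in front of the work surface, level with it; the furniture and walls round the work are solid. World frame = base frame: x ahead of the robot, y to its left, z up, the work surface at z = 0. Lengths are in m, angles in rad, forces in N, time in s.
With the tool pointing down it reaches from about 0.425 to 0.825 m from the base axis. Payload 3.6 kg.
Tool frame: the origin (TCP) lies midway between the tips of the shut fingers; the grasp point (between the pads) lies 19 mm behind it; z points along the fingers, x is the direction in which the jaws open and shut, and the axes are right-handed (so a half turn about z gives the same grasp; the last joint's range is limited). The gripper opens to 85 mm and grips with 20 to 120 N. Pads are 22 mm wide; open, the fingers measure 114 mm over their backs; the gripper's body (76 mm by 85 mm) begins 54 mm behind the grasp point. The pads swing forward as they close: fully open they stand 13 mm farther back than shut.
Start: joints at [1.226, 0.615, -0.013, 1.423, 0.008, 1.103, -0.04], TCP at [0.203, -0.617, 0.231] pointing down, gripper open.
Joint ranges: [-3.12, 3.12], [-0.3, 2.06], [-1.34, 1.32], [0.26, 2.42], [-1.36, 4.5], [0.01, 1.98], [-2.84, 2.84]. Speed limits (rad/s): [2.79, 2.79, 3.14, 3.14, 3.14, 3.14, 3.14].

INTERFACE

Orientations are given as a unit quaternion [x, y, z, w].
In Python, from rig import * gives the robot as it stands. The module is installed in compiled form; this text tells all that it offers.
- The arm moves only by the shell command python3 -m inch 'ROWS' [FORCE]. ROWS is JSON, a list of rows, each an object of numbers: "wx", "wy", "wz": the turn, a rotation vector about the tool's x, y, z in rad; "dx", "dy", "dz": the shift along the tool's x, y, z in cm; "jaw": the finger opening in cm, from 0 to 8.54. In form: [{"wx": .., "wy": .., "wz": .., "dx": .., "dy": .., "dz": .., "jaw": ..}, ...]. A call has 1 to 5 rows; each row is the pose to reach, as a shift and turn from the pose commanded when the call began, along the tool's axes at that moment; what a row does not reach only later rows make up. A row lasts 1/10 s, in which the tool goes at most 50 mm and 8.59 degrees, less where a joint would pass 70% of its speed; a pose out of reach is approached as far as the arm can. A call with a gripper value outside its range is refused whole. The fingers move at their own pace and stop on an object; FORCE is the grip in N (left out, the last holds). Time passes only in rows, so rows that repeat a pose let the fingers close. It gives the time, the measured TCP pose, the force and the opening at its end, in the units of the state.
- get_obs(): the state, without advancing time (a new reading comes with each control period).
- get_image(name): name is "side" or "top" or "wrist"; returns a dict with "pixels" (480x640x3 uint8, blue, green, red), "vfov" (degrees; the focal length in pixels is half the picture's height over the tangent of half this angle, whatever the lens; pixels are square), "cx", "cy" (the principal point, pixels), "R" (3x3) and "t" (3): a world point X has camera coordinates R X + t. Camera axes: x right, y down, z forward; pixel columns grow to the right and rows downward; lengths in m; the calibration is good to about 2 mm. A picture is of the moment at which its call begins. There is no depth.
- finish_job(): hands the job in, once; it reports no verdict.
The state is a dict: "t": time; "joint_positions": joint angles; "joint_velocities": joint speeds; "joint_efforts": joint torques, N m; "eef_pos": TCP position; "ee_rot": TCP orientation; "ft_force": force on the tool from outside, world axes, zero at the start; "wrist_torque": the same for the moment, N m; "opening": finger opening in m.
Only numpy, scipy, OpenCV 4.12 (cv2) and the standard library are available. Lean on these libraries where they do the work, as an engineer would, in place of code of your own. Each camera call takes 0.05 s, during which the arm holds its last target.

## Working session

There is one attempt and no reset: what is moved stays moved. The work goes in short steps, Python scripts to look and compute and a shell command to move; the robot and the scene stay as the last step left them, time stands still between calls to the robot, and variables do not carry over. Pictures are saved under pics/ and viewed, and the job is handed in when it is done.

```bash
mkdir -p pics; cat > h.py <<'E'
from rig import *
import numpy as np, cv2
from scipy.spatial.transform import Rotation as Ro
def cam(n):
    d=get_image(n); d['f']=240/np.tan(np.radians(d['vfov'])/2); d['R']=np.array(d['R']);d['t']=np.array(d['t']); return d
def ray(d,u,v):
    c=-d['R'].T@d['t']; r=d['R'].T@np.array([(u-d['cx'])/d['f'],(v-d['cy'])/d['f'],1]); return c,r/np.linalg.norm(r)
def onz(d,u,v,z):
    c,r=ray(d,u,v); return c+r*(z-c[2])/r[2]
def proj(d,X):
    p=d['R']@np.array(X)+d['t']; return d['f']*p[0]/p[2]+d['cx'],d['f']*p[1]/p[2]+d['cy']
def tri(d1,p1,d2,p2):
    c1,r1=ray(d1,*p1);c2,r2=ray(d2,*p2)
    A=np.stack([r1,-r2],1);s=np.linalg.lstsq(A,c2-c1,rcond=None)[0]
    a=c1+s[0]*r1;b=c2+s[1]*r2; return (a+b)/2,np.linalg.norm(a-b)
def todelta(target_pos,target_R=None):
    "tool-frame cm shift + rotvec from current measured pose"
    o=get_obs(); R=Ro.from_quat(o['ee_rot']); d=R.inv().apply(np.array(target_pos)-o['eef_pos'])*100
    w=(R.inv()*target_R).as_rotvec() if target_R is not None else np.zeros(3)
    return d.round(2),w.round(3)
E
python3 - <<'E'
from h import *
import pickle
for n in ['side','top','wrist']:
    d=cam(n); cv2.imwrite(f'pics/{n}0.png',d['pixels']); pickle.dump(d,open(f'{n}0.pkl','wb'))
    print(n,d['vfov'],d['cx'],d['cy'],(-d['R'].T@d['t']).round(3),d['R'][2].round(2))
o=get_obs();print(o); print(Ro.from_quat(o['ee_rot']).as_matrix().round(3))
E
```

```text
side 49.91365040154712 324.86854992171715 242.02996199923908 [-0.093 -0.396  0.538] [ 0.77  0.39 -0.51]
top 43.165261067181895 310.0732576639068 229.71391917461352 [ 0.496 -0.049  0.984] [ 0.09  0.02 -1.  ]
wrist 60.93856942370554 319.86359746376087 243.17531821532563 [ 0.268 -0.596  0.373] [-0.26 -0.08 -0.96]
{'t': 0.15, 'joint_positions': array([ 1.22652012,  0.61570265, -0.01261203,  1.42453659,  0.00809032,
        1.1033937 , -0.04041341]), 'joint_velocities': array([ 0.00031383, -0.00401448,  0.00029612, -0.0038158 ,  0.0005175 ,
       -0.00179894,  0.00052034]), 'joint_efforts': array([ 1.77152790e-03, -4.69656587e+01,  2.59812092e-01, -1.71251410e+01,
        1.00069289e-02,  7.12611378e-03,  1.16139861e-05]), 'eef_pos': array([ 0.2029272 , -0.6168955 ,  0.23039873]), 'ee_rot': array([ 8.10090742e-01, -5.86303675e-01, -8.09749551e-04, -5.78657333e-04]), 'ft_force': array([ 0.18567294, -0.73345363,  0.26451314]), 'wrist_torque': array([0.02216312, 0.02841984, 0.02588709]), 'opening': 0.08501876580306907}
[[ 0.312 -0.95  -0.001]
 [-0.95  -0.312  0.002]
 [-0.002  0.    -1.   ]]
```

View pics/side0.png

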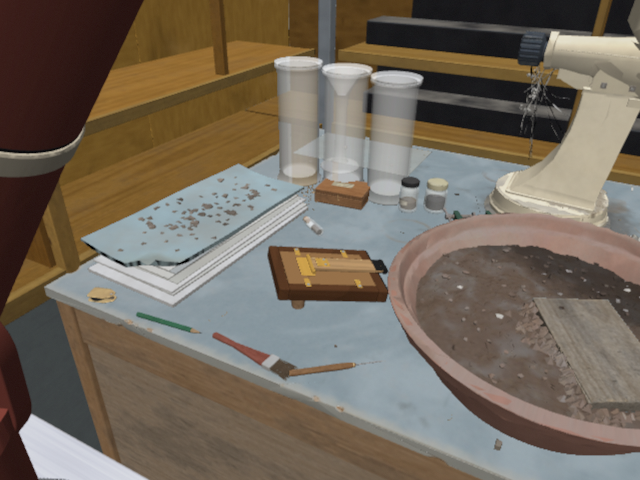

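View pics/top0.png

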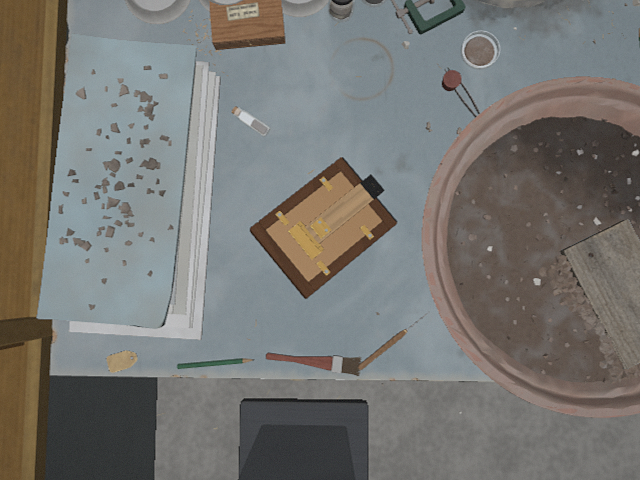

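View pics/wrist0.png

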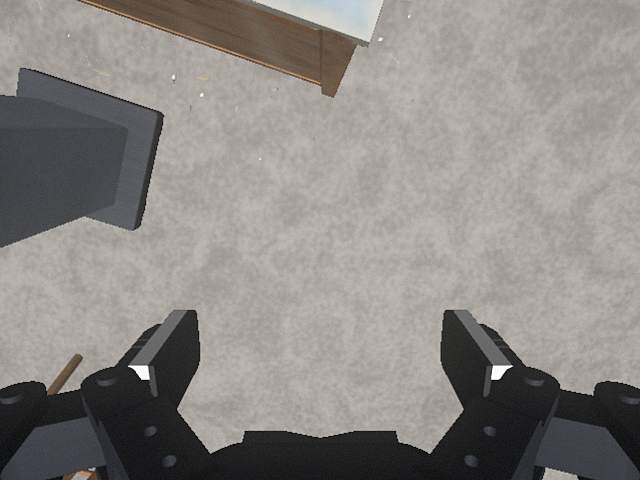

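The top view shows the frame lying with its top edge from (251,229) to (307,298), its bottom edge from (343,158) to (396,221), and the black strut foot at (373,186). The pan is at the right, the needle at (390,345) and the vial at (250,121). I'll enlarge that area.

```bash
python3 - <<'E'
import cv2
a=cv2.imread('pics/top0.png')[140:310,235:415]; cv2.imwrite('pics/top0c.png',cv2.resize(a,None,fx=3.5,fy=3.5,interpolation=cv2.INTER_CUBIC)[:600])
a=cv2.imread('pics/side0.png')[200:330,250:410]; cv2.imwrite('pics/side0c.png',cv2.resize(a,None,fx=4.5,fy=4.5,interpolation=cv2.INTER_CUBIC))
E
```

```text
(no output)
```

View pics/top0c.png

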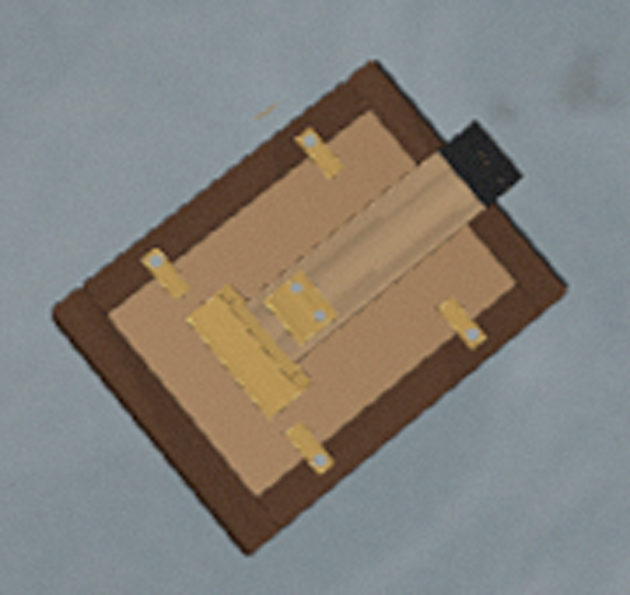

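View pics/side0c.png

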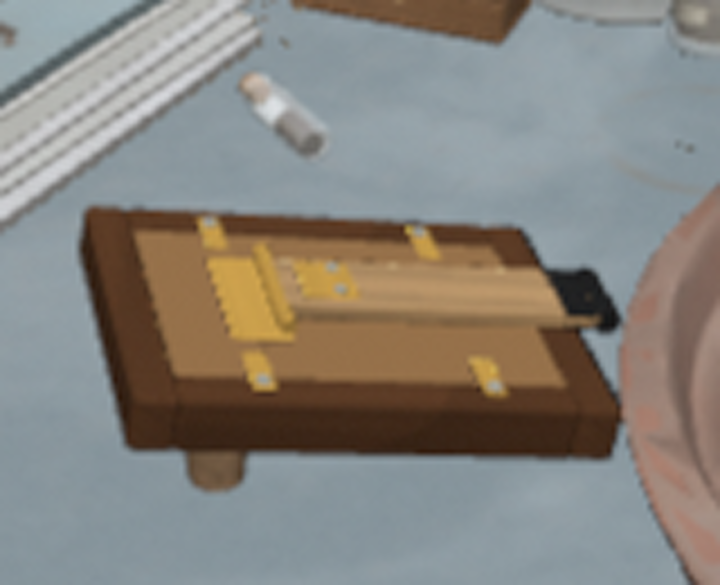

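```bash
cat > fit.py <<'E'
from h import *
import pickle
from scipy.optimize import least_squares
T=pickle.load(open('top0.pkl','rb'));S=pickle.load(open('side0.pkl','rb'))
tp=lambda u,v:(u/3.5+235,v/3.5+140); sp=lambda u,v:(u/4.5+250,v/4.5+200)
def frame(p):
    # p: bottom-edge face point x,y ; yaw ; pitch
    R=Ro.from_euler('z',p[2])*Ro.from_euler('y',p[3]); 
    o=np.array([p[0],p[1],0])-R.apply([.095,0,0]); return R,o
obs=[(T,(-.095,.07,.024),tp(55,310)),(T,(.095,.07,.024),tp(373,62)),(T,(.095,-.07,.024),tp(567,291)),
(S,(-.095,.07,.024),sp(90,208)),(S,(.095,.07,.024),sp(520,230)),(S,(.095,-.07,.024),sp(617,405)),(S,(.095,-.07,0),sp(612,457)),(S,(-.095,-.07,.0),sp(130,448)),(T,(-.095,-.07,.0),tp(250,553))]
def res(p):
    R,o=frame(p); r=[]
    for d,X,q in obs: r+=list(np.subtract(proj(d,R.apply(X)+o),q))
    return np.array(r)
s=least_squares(res,[.55,-.1,-.8,.17]); print(s.x.round(4)); print(s.fun.reshape(-1,2).round(1))
R,o=frame(s.x); pickle.dump((R.as_matrix(),o),open('frame.pkl','wb'))
print(R.as_matrix().round(3))
for n,X in dict(hinge=(-.03,0,.03),foot=(.104,0,.03),top=(-.095,0,0),bot=(.095,0,.024)).items(): print(n,(R.apply(X)+o).round(4))
E
python3 fit.py
python3 - <<'E'
from h import *
import pickle
T=pickle.load(open('top0.pkl','rb'))
for n,q,z in [('vial1',(236,110),.01),('vial2',(267,131),.01),('needle1',(357,373),.005),('needle2',(424,316),.005),('pan',(424,235),.08),('paper',(219,75),.0),('paperbr',(200,338),.028),('brush',(360,366),.01),('brush',(335,357),.01),('pencil',(252,360),0),('bench',(300,378),0)]:
    print(n,onz(T,*q,z).round(3))
E
```

```text
[ 0.6461 -0.1208 -0.8658  0.1745]
[[-1.  -0.6]
 [ 0.7 -2.4]
 [ 2.1 -1.3]
 [-2.2 -1.5]
 [-0.4 -1.5]
 [ 1.8  1.4]
 [-0.5  1.3]
 [-1.8  1.2]
 [-0.1  1.7]]
[[ 0.638  0.762  0.113]
 [-0.75   0.648 -0.132]
 [-0.174  0.     0.985]]
hinge [ 0.5697 -0.031   0.0512]
foot [ 0.6552 -0.1315  0.028 ]
top [0.5248 0.0217 0.033 ]
bot [ 0.6488 -0.1239  0.0236]
vial1 [0.78  0.096 0.01 ]
vial2 [0.745 0.044 0.01 ]
needle1 [ 0.356 -0.104  0.005]
needle2 [ 0.447 -0.211  0.005]
pan [ 0.57  -0.199  0.08 ]
paper [0.842 0.127 0.   ]
paperbr [0.41  0.142 0.028]
brush [ 0.368 -0.109  0.01 ]
brush [ 0.381 -0.069  0.01 ]
pencil [0.374 0.063 0.   ]
bench [ 0.347 -0.014  0.   ]
```

```bash
cat > tg.py <<'E'
from h import *
import pickle,sys
FR,FO=pickle.load(open('frame.pkl','rb')); FR=np.array(FR)
yf=FR[:,1]
def down():  # tool z down, tool x along frame y
    z=np.array([0,0,-1.]); x=yf.copy(); x[2]=0; x/=np.linalg.norm(x); return Ro.from_matrix(np.stack([x,np.cross(z,x),z],1))
E
python3 - <<'E'
from tg import *
p=FR@[.112,0,.03]+FO; p[2]=.2; print(p); print(todelta(p,down()))
E
```

```text
[ 0.66028777 -0.1374915   0.2       ]
(array([-31.24, -58.43,   3.1 ]), array([-2.000e-03,  1.000e-03, -1.958e+00]))
```

```bash
python3 -m inch '[{"wz":-0.14,"dx":-2.2,"dy":-4.2,"dz":0.2},{"wz":-0.28,"dx":-4.4,"dy":-8.4,"dz":0.4},{"wz":-0.42,"dx":-6.6,"dy":-12.6,"dz":0.6},{"wz":-0.56,"dx":-8.8,"dy":-16.8,"dz":0.8},{"wz":-0.7,"dx":-11,"dy":-21,"dz":1}]'; python3 - <<'E'
from tg import *
p=FR@[.112,0,.03]+FO; p[2]=.2;print(todelta(p,down())); print(get_obs()['joint_positions'].round(3))
E
```

```text
(array([-31.24, -58.43,   3.1 ]), array([-2.000e-03,  1.000e-03, -1.958e+00]))
[ 1.227  0.616 -0.013  1.425  0.008  1.103 -0.04 ]schema error: expected keys wx, wy, wz, dx, dy, dz, jaw
```

All keys are required.

```bash
python3 -m inch '[{"wx":0,"wy":0,"wz":-0.14,"dx":-2.2,"dy":-4.2,"dz":0.2,"jaw":7},{"wx":0,"wy":0,"wz":-0.28,"dx":-4.4,"dy":-8.4,"dz":0.4,"jaw":7},{"wx":0,"wy":0,"wz":-0.42,"dx":-6.6,"dy":-12.6,"dz":0.6,"jaw":7},{"wx":0,"wy":0,"wz":-0.56,"dx":-8.8,"dy":-16.8,"dz":0.8,"jaw":7},{"wx":0,"wy":0,"wz":-0.7,"dx":-11,"dy":-21,"dz":1,"jaw":7}]'; python3 - <<'E'
from tg import *
p=FR@[.112,0,.03]+FO; p[2]=.2;print(todelta(p,down())); print(get_obs()['joint_positions'].round(3))
E
```

```text
t: 0.65
eef_pos: [0.3691, -0.4457, 0.2211]
ee_rot: [0.963, -0.27, -0.0, -0.0]
ft_force: [1.0, -0.2, -0.8]
opening: 0.0698
(array([  8.82, -41.47,   2.11]), array([-0.   ,  0.   , -1.252]))
[ 0.979  0.521 -0.216  1.647  0.128  0.988  0.173]
```

```bash
python3 -m inch '[{"wx":0,"wy":0,"wz":-0.14,"dx":1,"dy":-4.6,"dz":0.2,"jaw":7},{"wx":0,"wy":0,"wz":-0.28,"dx":2,"dy":-9.2,"dz":0.4,"jaw":7},{"wx":0,"wy":0,"wz":-0.42,"dx":3,"dy":-13.8,"dz":0.6,"jaw":7},{"wx":0,"wy":0,"wz":-0.56,"dx":4,"dy":-18.4,"dz":0.8,"jaw":7},{"wx":0,"wy":0,"wz":-0.7,"dx":5,"dy":-23,"dz":1,"jaw":7}]'; python3 - <<'E'
from tg import *
p=FR@[.112,0,.03]+FO; p[2]=.2;print(todelta(p,down())); print(get_obs()['joint_positions'].round(3))
E
```

```text
t: 1.15
eef_pos: [0.5324, -0.2765, 0.2111]
ee_rot: [0.997, 0.076, -0.0, 0.0]
ft_force: [0.7, -0.2, -0.5]
opening: 0.0702
(array([ 14.75, -11.8 ,   1.11]), array([-0.   ,  0.   , -0.553]))
[ 0.691  0.584 -0.408  1.595  0.26   1.018  0.359]
```

```bash
python3 -m inch '[{"wx":0,"wy":0,"wz":-0.14,"dx":3.7,"dy":-3,"dz":0.3,"jaw":7},{"wx":0,"wy":0,"wz":-0.28,"dx":7.4,"dy":-6,"dz":0.6,"jaw":7},{"wx":0,"wy":0,"wz":-0.42,"dx":11,"dy":-9,"dz":0.9,"jaw":7},{"wx":0,"wy":0,"wz":-0.553,"dx":14.75,"dy":-11.8,"dz":1.1,"jaw":7},{"wx":0,"wy":0,"wz":-0.553,"dx":14.75,"dy":-11.8,"dz":1.1,"jaw":7}]'; python3 - <<'E'
from tg import *
p=FR@[.112,0,.03]+FO; p[2]=.2;print(todelta(p,down())); print(get_obs()['joint_positions'].round(3))
d=cam('wrist'); cv2.imwrite('pics/w1.png',d['pixels']); 
import pickle; pickle.dump(d,open('w1.pkl','wb'))
print(proj(d,FR@[.104,0,.03]+FO))
d=cam('side'); cv2.imwrite('pics/s1.png',d['pixels'])
E
```

```text
t: 1.65
eef_pos: [0.6633, -0.1297, 0.1993]
ee_rot: [0.937, 0.349, 0.002, -0.004]
ft_force: [-0.1, 1.0, -1.0]
opening: 0.0699
(array([-0.74,  0.39, -0.08]), array([-0.005, -0.007,  0.008]))
[ 0.447  0.736 -0.54   1.37   0.38   1.138  0.577]
(np.float64(310.7967000342799), np.float64(215.29275000193277))
```

View pics/w1.png

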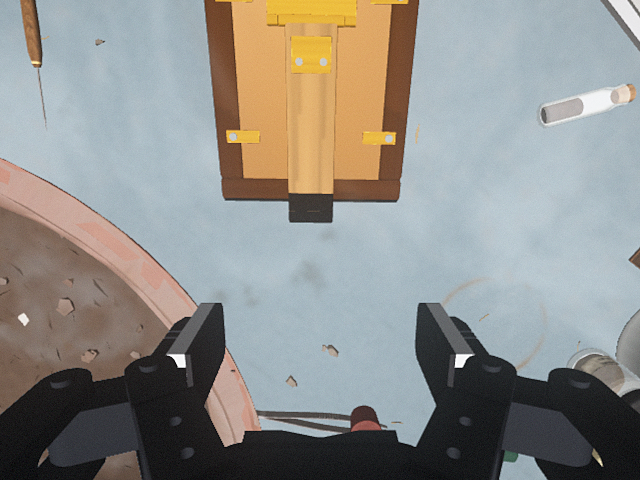

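View pics/s1.png

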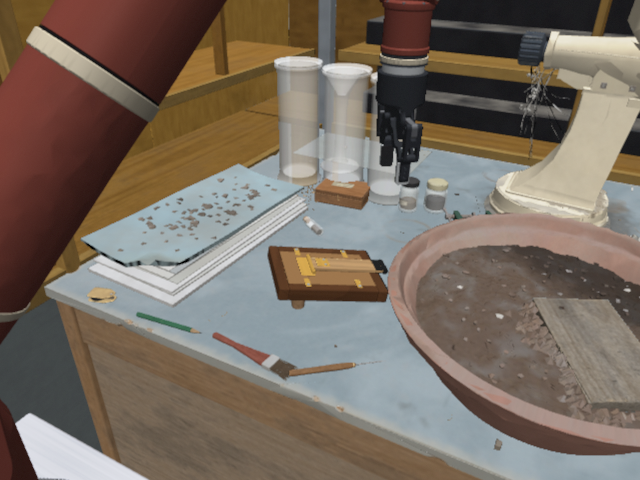

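The wrist view shows the strut running vertically, with the foot from (289,195) to (332,222) and the bottom edge from (222,200) to (400,201). I'll take a settled picture, crop it and refit.

```bash
python3 - <<'E'
from tg import *
d=cam('wrist'); d=cam('wrist')
pickle.dump(d,open('w1.pkl','wb'))
print(get_obs()['eef_pos'],proj(d,FR@[.104,0,.03]+FO))
for X in [(.095,.07,.024),(.095,-.07,.024),(.11,.017,.03),(.11,-.017,.03)]: print(np.round(proj(d,FR@X+FO),1))
a=d['pixels'][120:240,200:420]; cv2.imwrite('pics/w1c.png',cv2.resize(a,None,fx=3.5,fy=3.5,interpolation=cv2.INTER_CUBIC))
E
```

```text
[ 0.65935461 -0.14143402  0.19981701] (np.float64(324.9702582318174), np.float64(207.06450979144273))
[414.  193.1]
[235.9 194.1]
[346.5 214.1]
[303.4 214.3]
```

View pics/w1c.png

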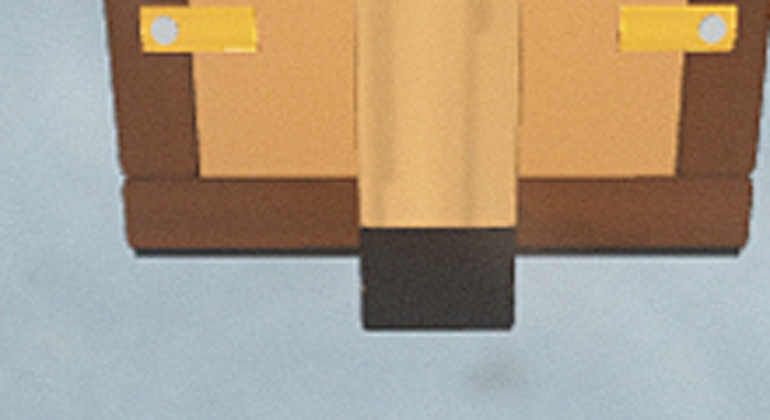

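```bash
python3 - <<'E'
from tg import *
p=FR@[.111,0,.03]+FO; p[2]=.06;print(p,get_obs()['eef_pos'],todelta(p,down()))
E
```

```text
[ 0.65964961 -0.13674144  0.06      ] [ 0.65935461 -0.14143402  0.19981701] (array([ 0.36, -0.35, 13.98]), array([ 0.   ,  0.002, -0.007]))
```

```bash
python3 -m inch '[{"wx":0,"wy":0,"wz":0,"dx":0.36,"dy":-0.35,"dz":4,"jaw":5.5},{"wx":0,"wy":0,"wz":0,"dx":0.36,"dy":-0.35,"dz":8,"jaw":5.5},{"wx":0,"wy":0,"wz":0,"dx":0.36,"dy":-0.35,"dz":12,"jaw":5.5},{"wx":0,"wy":0,"wz":0,"dx":0.36,"dy":-0.35,"dz":14,"jaw":5.5},{"wx":0,"wy":0,"wz":0,"dx":0.36,"dy":-0.35,"dz":14,"jaw":5.5}]'; python3 - <<'E'
from tg import *
d=cam('wrist'); d=cam('wrist');cv2.imwrite('pics/w2.png',d['pixels'])
p=FR@[.111,0,.03]+FO; p[2]=.01;o=get_obs();print(p,o['eef_pos'],todelta(p,down()),o['joint_positions'].round(3))
E
```

```text
t: 2.35
eef_pos: [0.6569, -0.1372, 0.0566]
ee_rot: [0.94, 0.341, -0.004, -0.001]
ft_force: [0.5, -0.8, 0.4]
opening: 0.055
[ 0.65964961 -0.13674144  0.01      ] [ 0.66070489 -0.1362033   0.06109484] (array([-0.12, -0.03,  5.11]), array([ 0.001, -0.   , -0.007])) [ 0.423  0.876 -0.468  1.499  0.469  0.878  0.495]
```

View pics/w2.png

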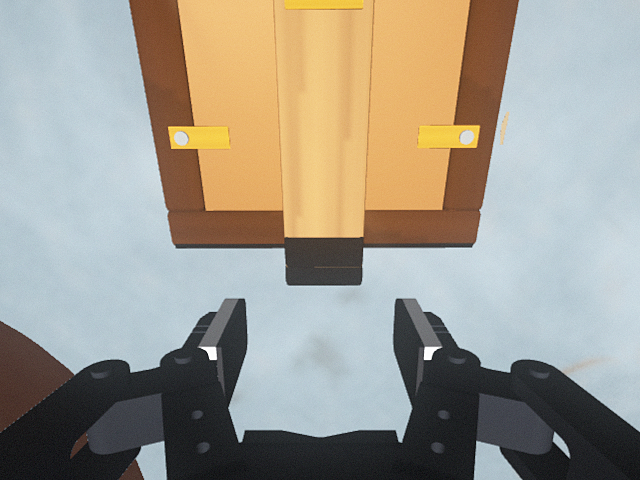

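The foot, (286–362, 237–285), lies midway between the pads, (245 and 395). I'll descend 5 cm and close.

```bash
python3 -m inch '[{"wx":0,"wy":0,"wz":0,"dx":-0.1,"dy":0,"dz":1.7,"jaw":5.5},{"wx":0,"wy":0,"wz":0,"dx":-0.1,"dy":0,"dz":3.4,"jaw":5.5},{"wx":0,"wy":0,"wz":0,"dx":-0.1,"dy":0,"dz":5,"jaw":5.5},{"wx":0,"wy":0,"wz":0,"dx":-0.1,"dy":0,"dz":5,"jaw":5.5},{"wx":0,"wy":0,"wz":0,"dx":-0.1,"dy":0,"dz":5,"jaw":5}]';python3 - <<'E'
from tg import *
d=cam('wrist'); d=cam('wrist');cv2.imwrite('pics/w3.png',d['pixels'])
d=cam('side'); cv2.imwrite('pics/s3.png',cv2.resize(d['pixels'][150:330,250:450],None,fx=3.3,fy=3.3))
p=FR@[.111,0,.03]+FO; p[2]=.01;o=get_obs();print(p,o['eef_pos'],todelta(p,down()),o['ft_force'])
E
```

```text
t: 2.95
eef_pos: [0.6599, -0.1351, 0.0102]
ee_rot: [0.939, 0.343, -0.0, -0.0]
ft_force: [-0.3, 0.6, -0.2]
opening: 0.0499
[ 0.65964961 -0.13674144  0.01      ] [ 0.66071998 -0.13503462  0.01124365] (array([-0.19,  0.06,  0.12]), array([ 0.001, -0.001, -0.005])) [ 0.58695016 -0.24543225 -0.23083299]
```

View pics/w3.png

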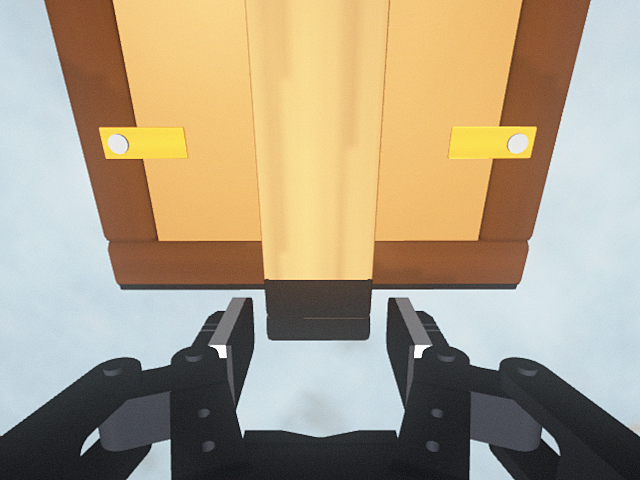

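View pics/s3.png

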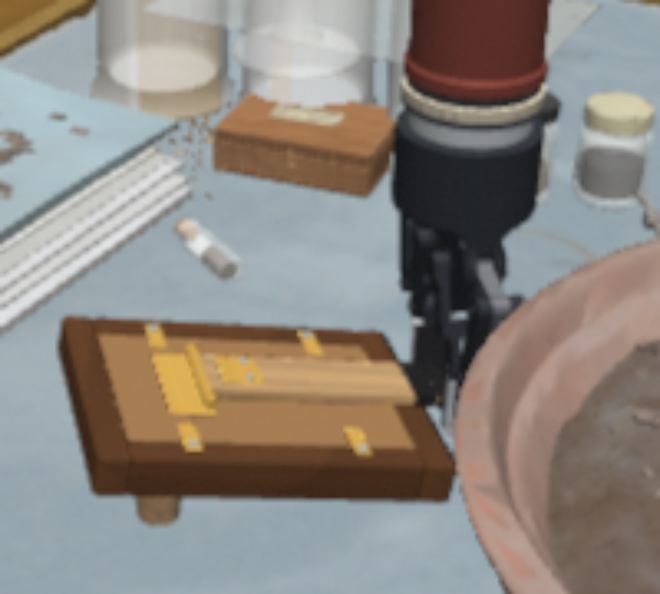

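The pads straddle the foot, with pad faces at columns 253 and 387 and the foot at 267–370. Closing gently.

```bash
python3 -m inch '[{"wx":0,"wy":0,"wz":0,"dx":-0.1,"dy":0,"dz":0,"jaw":4},{"wx":0,"wy":0,"wz":0,"dx":-0.1,"dy":0,"dz":0,"jaw":3.6},{"wx":0,"wy":0,"wz":0,"dx":-0.1,"dy":0,"dz":0,"jaw":3},{"wx":0,"wy":0,"wz":0,"dx":-0.1,"dy":0,"dz":0,"jaw":2.5},{"wx":0,"wy":0,"wz":0,"dx":-0.1,"dy":0,"dz":0,"jaw":2.5}]' 20
cat > arc.py <<'E'
from tg import *
# current tool vs strut: rotate about hinge by a (x->z in frame), print tool deltas
import sys
o=get_obs(); H=FR@[-.03,0,.03]+FO; R=Ro.from_quat(o['ee_rot'])
rho=float(sys.argv[1]) # fraction of rotation followed by tool
for a in map(float,sys.argv[2:]):
    Q=Ro.from_rotvec(-FR[:,1]*a); foot0=FR@[.104,0,.03]+FO
    # foot moves, tool turned rho*a about foot
    foot=H+Q.apply(foot0-H); Qt=Ro.from_rotvec(-FR[:,1]*a*rho)
    p=foot+Qt.apply(o['eef_pos']-foot0)
    print(a,(R.inv().apply(p-o['eef_pos'])*100).round(2),(R.inv()*Qt*R).as_rotvec().round(3))
E
python3 arc.py 0.7 .1 .2 .3 .4 .5 .6 .7 .8 .9 .92 .95
```

```text
t: 3.6
eef_pos: [0.6596, -0.1359, 0.0108]
ee_rot: [0.939, 0.343, 0.0, 0.0]
ft_force: [0.1, -0.6, 2.4]
opening: 0.0336
0.1 [ 0.    0.29 -1.38] [-0.07  0.   -0.  ]
0.2 [ 0.    0.43 -2.77] [-0.14   0.001 -0.   ]
0.3 [ 0.    0.45 -4.17] [-0.21   0.001 -0.   ]
0.4 [ 0.    0.32 -5.56] [-0.28   0.001 -0.   ]
0.5 [ 0.    0.06 -6.93] [-0.35   0.002 -0.   ]
0.6 [ 0.   -0.34 -8.26] [-0.42   0.002 -0.   ]
0.7 [ 0.   -0.86 -9.54] [-0.49   0.002 -0.   ]
0.8 [ -0.    -1.51 -10.76] [-0.56   0.003 -0.   ]
0.9 [ -0.    -2.27 -11.91] [-0.63   0.003 -0.   ]
0.92 [-1.000e-02 -2.430e+00 -1.213e+01] [-0.644  0.003 -0.   ]
0.95 [-1.000e-02 -2.690e+00 -1.246e+01] [-0.665  0.003 -0.   ]
```

```bash
python3 -m inch '[{"wx":-0.035,"wy":0,"wz":0,"dx":0,"dy":0.15,"dz":-0.7,"jaw":2.5},{"wx":-0.07,"wy":0,"wz":0,"dx":0,"dy":0.29,"dz":-1.38,"jaw":2.5},{"wx":-0.14,"wy":0,"wz":0,"dx":0,"dy":0.43,"dz":-2.77,"jaw":2.5},{"wx":-0.21,"wy":0,"wz":0,"dx":0,"dy":0.45,"dz":-4.17,"jaw":2.5},{"wx":-0.21,"wy":0,"wz":0,"dx":0,"dy":0.45,"dz":-4.17,"jaw":2.5}]'
python3 - <<'E'
from tg import *
d=cam('side');o=get_obs(); cv2.imwrite('pics/s4.png',cv2.resize(d['pixels'][150:330,250:450],None,fx=3.3,fy=3.3))
print(o['eef_pos'],o['ft_force'],o['opening'])
E
```

```text
t: 4.1
eef_pos: [0.6623, -0.136, 0.0545]
ee_rot: [0.933, 0.344, 0.037, 0.099]
ft_force: [-0.1, 1.3, -0.3]
opening: 0.0335
[ 0.66226505 -0.13663089  0.05345851] [ 0.71595005  1.65278504 -1.20545599] 0.033681214346690316
```

View pics/s4.png

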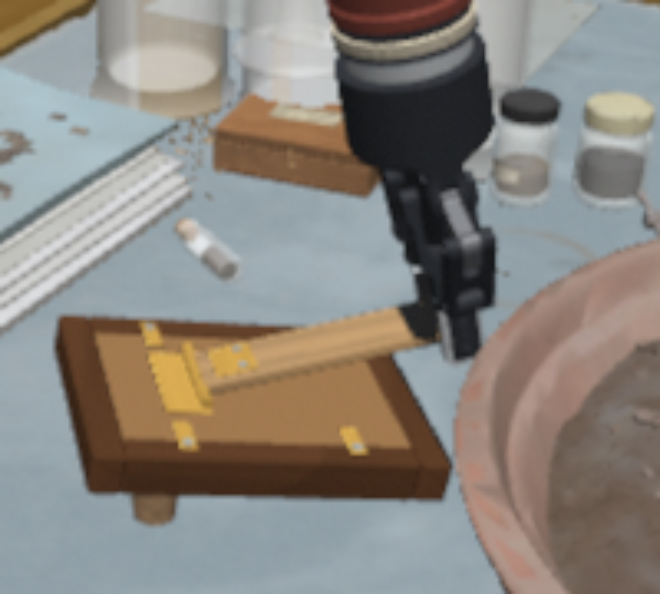

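The strut is rising in the jaws at about 0.3 rad, and the frame has shifted by only a millimetre or two. Next part of the arc.

```bash
cat > arc2.py <<'E'
import numpy as np,sys
# planar: original tool-frame (dy,dz,wx) table as function a; tool pos rel foot
from tg import *
rho=.7; p0=np.array([0.6596,-0.1359,0.0108]); R0=Ro.from_quat([.939,.343,0,0]); H=FR@[-.03,0,.03]+FO; f0=FR@[.104,0,.03]+FO
def P(a):
    f=H+Ro.from_rotvec(-FR[:,1]*a).apply(f0-H); Q=Ro.from_rotvec(-FR[:,1]*a*rho); return f+Q.apply(p0-f0),Q*R0
s=float(sys.argv[1]); ps,Rs=P(s); print(ps.round(4))
for a in map(float,sys.argv[2:]):
    p,R=P(a); print(a,(Rs.inv().apply(p-ps)*100).round(2),(Rs.inv()*R).as_rotvec().round(3))
E
python3 arc2.py .3 .4 .5 .6 .7 .8 .85 .9 .93 .95
```

```text
[ 0.6625 -0.1393  0.0525]
0.4 [ 0.    0.16 -1.39] [-0.07  0.   -0.  ]
0.5 [ 0.    0.19 -2.78] [-0.14   0.001 -0.   ]
0.6 [ 0.    0.08 -4.16] [-0.21   0.001  0.   ]
0.7 [-0.   -0.16 -5.53] [-0.28   0.001 -0.   ]
0.8 [-0.   -0.54 -6.86] [-0.35   0.002 -0.   ]
0.85 [-0.   -0.78 -7.51] [-0.385  0.002 -0.   ]
0.9 [-0.   -1.05 -8.14] [-0.42   0.002  0.   ]
0.93 [-0.01 -1.22 -8.51] [-0.441  0.002 -0.   ]
0.95 [-0.01 -1.35 -8.76] [-0.455  0.002 -0.   ]
```

```bash
python3 -m inch '[{"wx":-0.07,"wy":0,"wz":0,"dx":0,"dy":0.16,"dz":-1.39,"jaw":2.5},{"wx":-0.14,"wy":0,"wz":0,"dx":0,"dy":0.19,"dz":-2.78,"jaw":2.5},{"wx":-0.21,"wy":0,"wz":0,"dx":0,"dy":0.08,"dz":-4.16,"jaw":2.5},{"wx":-0.28,"wy":0,"wz":0,"dx":0,"dy":-0.16,"dz":-5.53,"jaw":2.5},{"wx":-0.35,"wy":0,"wz":0,"dx":0,"dy":-0.54,"dz":-6.86,"jaw":2.5}]'
python3 arc2.py .8 .84 .88 .91 .94 .97
python3 - <<'E'
from tg import *
d=cam('side');o=get_obs(); cv2.imwrite('pics/s5.png',cv2.resize(d['pixels'][150:330,250:450],None,fx=3.3,fy=3.3))
print(o['eef_pos'],o['ft_force'],o['opening'])
E
```

```text
t: 4.65
eef_pos: [0.6493, -0.1249, 0.118]
ee_rot: [0.903, 0.329, 0.095, 0.26]
ft_force: [1.4, -0.9, -2.0]
opening: 0.0335
[ 0.6498 -0.1244  0.1185]
0.84 [ 0.    0.   -0.55] [-0.028  0.     0.   ]
0.88 [-0.   -0.02 -1.1 ] [-0.056  0.     0.   ]
0.91 [-0.   -0.05 -1.52] [-0.077  0.     0.   ]
0.94 [-0.   -0.09 -1.93] [-0.098  0.     0.   ]
0.97 [-0.   -0.14 -2.34] [-0.119  0.001  0.   ]
[ 0.64876403 -0.11969793  0.11845777] [-1.64158204  2.31400771  1.3266487 ] 0.03347443473160333
```

View pics/s5.png

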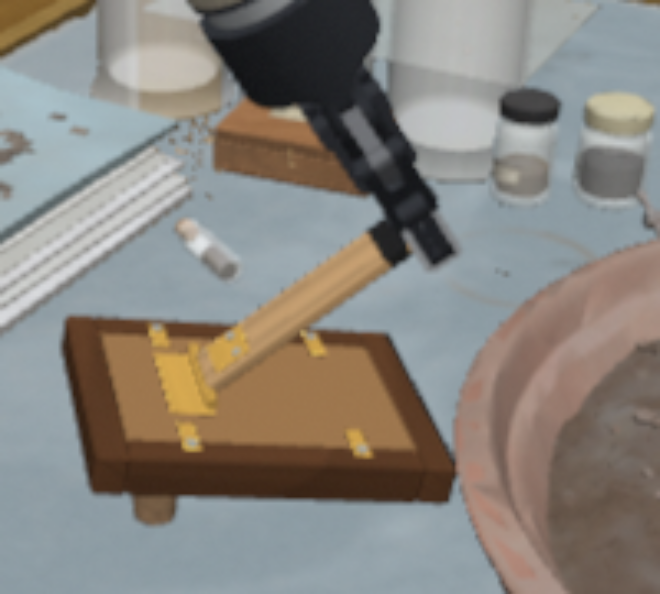

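```bash
python3 -m inch '[{"wx":-0.028,"wy":0,"wz":0,"dx":0,"dy":0,"dz":-0.55,"jaw":2.5},{"wx":-0.056,"wy":0,"wz":0,"dx":0,"dy":-0.02,"dz":-1.1,"jaw":2.5},{"wx":-0.077,"wy":0,"wz":0,"dx":0,"dy":-0.05,"dz":-1.5,"jaw":2.5},{"wx":-0.098,"wy":0,"wz":0,"dx":0,"dy":-0.1,"dz":-1.93,"jaw":2.5},{"wx":-0.098,"wy":0,"wz":0,"dx":0,"dy":-0.1,"dz":-1.93,"jaw":2.5}]'
python3 - <<'E'
from tg import *
d=cam('side');o=get_obs(); cv2.imwrite('pics/s6.png',cv2.resize(d['pixels'][150:330,250:450],None,fx=3.3,fy=3.3))
print(o['eef_pos'],o['ft_force'],o['opening'],o['joint_positions'].round(2))
E
```

```text
t: 5.2
eef_pos: [0.6421, -0.1144, 0.1321]
ee_rot: [0.889, 0.326, 0.11, 0.302]
ft_force: [1.0, -0.2, -1.3]
opening: 0.0332
[ 0.6422778  -0.11515929  0.1324595 ] [ 0.76368665 -0.13945728 -1.93376162] 0.0334117562344884 [-0.32  0.67  0.34  1.96  1.18  0.34 -0.48]
```

View pics/s6.png

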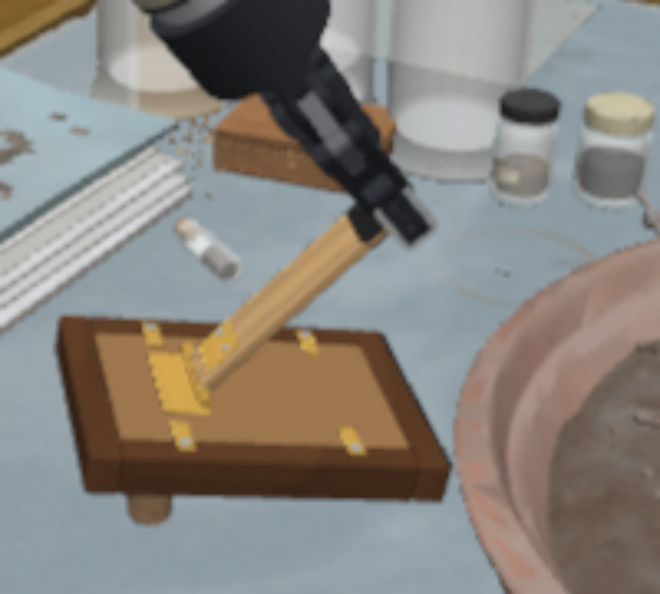

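```bash
python3 -m inch '[{"wx":-0.02,"wy":0,"wz":0,"dx":0,"dy":-0.05,"dz":-0.4,"jaw":2.5},{"wx":-0.04,"wy":0,"wz":0,"dx":0,"dy":-0.1,"dz":-0.8,"jaw":2.5},{"wx":-0.04,"wy":0,"wz":0,"dx":0,"dy":-0.1,"dz":-0.8,"jaw":2.5},{"wx":-0.04,"wy":0,"wz":0,"dx":0,"dy":-0.1,"dz":-0.8,"jaw":2.5}]'
python3 - <<'E'
from tg import *
d=cam('side');o=get_obs(); cv2.imwrite('pics/s7.png',cv2.resize(d['pixels'][150:330,250:450],None,fx=3.3,fy=3.3)); pickle.dump(d,open('s7.pkl','wb'))
print(o['eef_pos'],o['ft_force'],o['wrist_torque'],o['opening'],o['joint_positions'].round(2))
d=cam('top');cv2.imwrite('pics/t7.png',cv2.resize(d['pixels'][140:310,235:415],None,fx=3.5,fy=3.5))
p0=np.array([0.6596,-0.1359,0.0108]); R0=Ro.from_quat([.939,.343,0,0]);f0=FR@[.104,0,.03]+FO
f=Ro.from_quat(o['ee_rot']).apply(R0.inv().apply(f0-p0))+o['eef_pos']; q=FR.T@(f-FO); print(q,np.arctan2(q[2]-.03,q[0]+.03),np.hypot(q[2]-.03,q[0]+.03))
E
```

```text
t: 5.65
eef_pos: [0.6387, -0.1119, 0.139]
ee_rot: [0.883, 0.322, 0.117, 0.321]
ft_force: [-0.0, 0.4, -2.5]
opening: 0.0336
[ 0.63860853 -0.11209556  0.13913971] [ 1.20757714 -0.35152015 -3.23171661] [0.72153434 0.53883704 0.04243315] 0.03360735741097747 [-0.39  0.68  0.42  1.99  1.27  0.32 -0.6 ]
[ 0.04241852 -0.0004925   0.14133762] 0.9941113815656613 0.13281756845720194
```

View pics/s7.png

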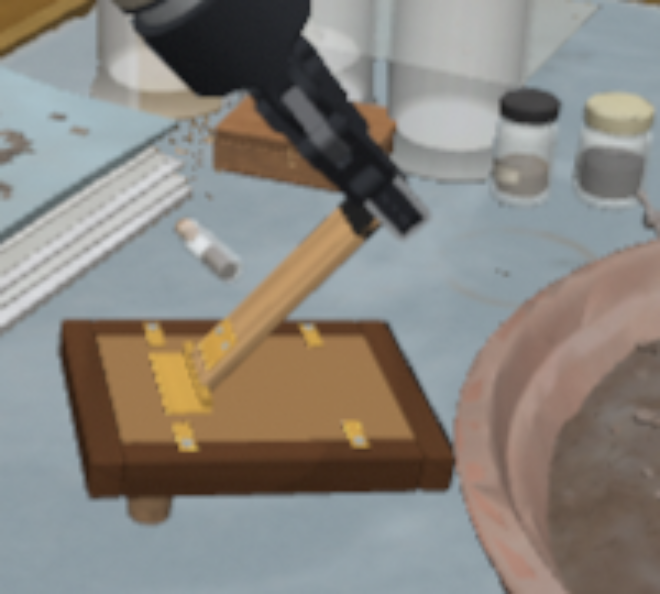

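View pics/t7.png

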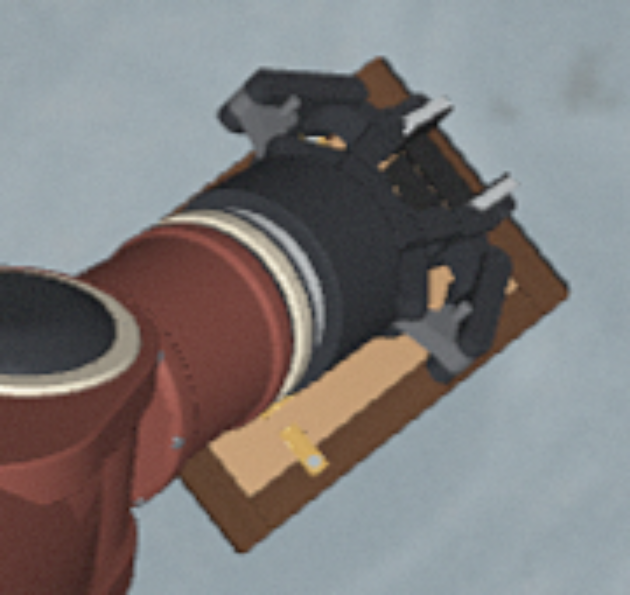

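Pulling on now lifts the bottom end slightly: its corner is at row 488 against 500 before. So the strut is at its stop. I'll lower it back, let go, and meanwhile identify the arm kinematics for planning the top-edge grasp.

```bash
python3 -m inch '[{"wx":0.02,"wy":0,"wz":0,"dx":0,"dy":0.05,"dz":0.4,"jaw":2.5},{"wx":0.06,"wy":0,"wz":0,"dx":0,"dy":0.1,"dz":1.1,"jaw":2.5},{"wx":0.06,"wy":0,"wz":0,"dx":0,"dy":0.1,"dz":1.1,"jaw":2.5},{"wx":0.06,"wy":0,"wz":0,"dx":0,"dy":0.1,"dz":1.1,"jaw":4.5},{"wx":0.06,"wy":0,"wz":0,"dx":0,"dy":0.1,"dz":1.1,"jaw":5}]'
python3 - <<'E'
from tg import *
d=cam('side');d=cam('side');o=get_obs(); cv2.imwrite('pics/s8.png',cv2.resize(d['pixels'][150:330,250:450],None,fx=3.3,fy=3.3))
print(repr(o['joint_positions']),o['eef_pos'],o['ee_rot'],o['ft_force'],o['opening'])
E
cat > fk.py <<'E'
import numpy as np,itertools
from scipy.spatial.transform import Rotation as Ro
from scipy.optimize import least_squares
D=[([1.22652012,0.61570265,-0.01261203,1.42453659,0.00809032,1.1033937,-0.04041341],[0.2029,-0.6169,0.2304],[.81009,-.5863,-.00081,-.00058]),
([0.979,0.521,-0.216,1.647,0.128,0.988,0.173],[0.3691,-0.4457,0.2211],[0.963,-0.27,0,0]),
([0.691,0.584,-0.408,1.595,0.26,1.018,0.359],[0.5324,-0.2765,0.2111],[0.997,0.076,0,0]),
([0.447,0.736,-0.54,1.37,0.38,1.138,0.577],[0.6633,-0.1297,0.1993],[0.937,0.349,0.002,-0.004]),
([-0.39,0.68,0.42,1.99,1.27,0.32,-0.6],[0.63861,-0.1121,0.13914],[0.883,0.322,0.117,0.321])]
def fk(q,L,s,full=False):
    R=Ro.identity();p=np.zeros(3)
    off=[(0,0,L[0]),(0,0,0),(L[4],0,L[1]),(L[5],0,0),(0,0,L[2]),(L[6],0,0),(0,0,L[3])]
    pts=[]
    for i in range(7):
        R=R*Ro.from_rotvec(np.array([0,0,1.] if i%2==0 else [0,1.,0])*s[i]*q[i])
        p=p+R.apply(off[i]); pts.append(p)
    R=R*Ro.from_rotvec([0,0,L[7]]); return (p,R,pts) if full else (p,R)
def fit():
    best=[]
    for sg in itertools.product([1,-1],repeat=4):
        s=[sg[0],1,sg[1],1,sg[2],1,sg[3]]
        for y0 in [0,1.57,3.14,-1.57]:
            def f(L):
                r=[]
                for q,p,Q in D:
                    P,R=fk(q,L,s); r+=list(P-p)+list((R.inv()*Ro.from_quat(Q)).as_rotvec()*.2)
                return np.array(r)
            S=least_squares(f,[.35,.4,.4,.25,0,0,0,y0]); best.append((S.cost,s,S.x,S.fun))
    best.sort(key=lambda b:b[0]); return best
if __name__=='__main__':
    b=fit()
    for c,s,x,f in b[:2]: print(c,s,x.round(4)); print(f.reshape(-1,6).round(3))
E
python3 fk.py
```

```text
t: 6.25
eef_pos: [0.6438, -0.1175, 0.1322]
ee_rot: [0.892, 0.326, 0.108, 0.295]
ft_force: [-0.2, 0.3, 0.3]
opening: 0.0504
array([-0.28520391,  0.66656671,  0.30958484,  1.95199574,  1.13924323,
        0.34868106, -0.42705763]) [ 0.64372594 -0.1168689   0.13198291] [0.89175861 0.32600565 0.10777071 0.2947412 ] [0.06416457 0.21499085 0.09712823] 0.04977624515458885
0.0003727024564958074 [-1, 1, -1, 1, -1, 1, -1] [ 0.1264  0.6228  0.3904  0.2009  0.0428  0.0044  0.0933 -3.1413]
[[ 0.019  0.009 -0.002  0.    -0.    -0.   ]
 [ 0.005  0.012  0.005 -0.     0.    -0.   ]
 [-0.     0.003  0.003 -0.     0.     0.   ]
 [ 0.005 -0.003 -0.003  0.    -0.    -0.   ]
 [ 0.002  0.    -0.003  0.    -0.     0.   ]]
0.00037270245649580766 [-1, 1, -1, 1, -1, 1, -1] [0.1264 0.6228 0.3904 0.2009 0.0428 0.0044 0.0933 3.1419]
[[ 0.019  0.009 -0.002  0.    -0.    -0.   ]
 [ 0.005  0.012  0.005 -0.     0.    -0.   ]
 [-0.     0.003  0.003 -0.     0.     0.   ]
 [ 0.005 -0.003 -0.003  0.    -0.    -0.   ]
 [ 0.002  0.    -0.003  0.    -0.     0.   ]]
```

View pics/s8.png

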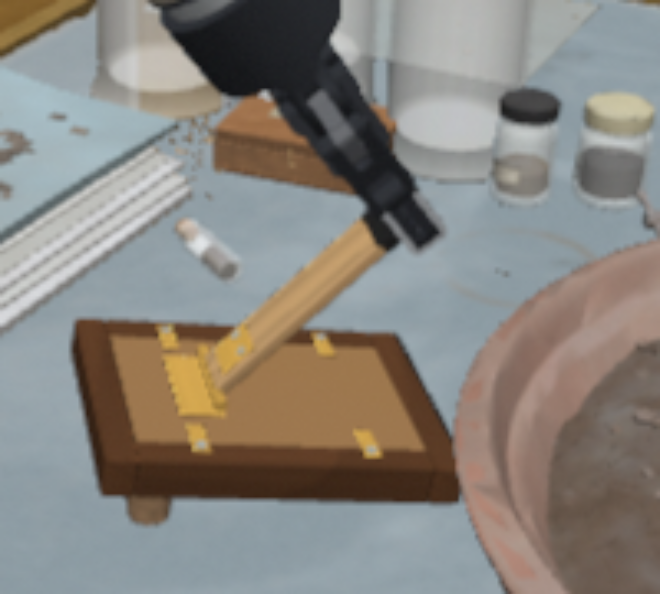

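The strut stays up on its own at its stop. The frame still lies face down and has shifted a few mm towards the right of the picture. I'll back out along the tool axis and log poses for the kinematic fit.

```bash
cat > log.py <<'E'
from h import *
import json
o=get_obs(); open('log.jsonl','a').write(json.dumps([list(o[k]) for k in('joint_positions','eef_pos','ee_rot')])+'\n')
print(o['joint_positions'].round(3),o['eef_pos'].round(4),o['ee_rot'].round(3),o['ft_force'].round(1))
E
python3 log.py
python3 -m inch '[{"wx":0,"wy":0,"wz":0,"dx":0,"dy":0,"dz":-3,"jaw":7},{"wx":0,"wy":0,"wz":0,"dx":0,"dy":0,"dz":-7,"jaw":7},{"wx":0,"wy":0,"wz":0,"dx":0,"dy":-1,"dz":-11,"jaw":7},{"wx":0,"wy":0,"wz":0,"dx":0,"dy":-1,"dz":-15,"jaw":7},{"wx":0,"wy":0,"wz":0,"dx":0,"dy":-1,"dz":-15,"jaw":7}]' >/dev/null
python3 log.py
python3 - <<'E'
from tg import *
d=cam('side');cv2.imwrite('pics/s9.png',d['pixels']);pickle.dump(d,open('s9.pkl','wb'))
d=cam('top');cv2.imwrite('pics/t9.png',d['pixels']);pickle.dump(d,open('t9.pkl','wb'))
E
python3 log.py
```

```text
[-0.285  0.667  0.31   1.952  1.139  0.349 -0.427] [ 0.6437 -0.1169  0.132 ] [0.892 0.326 0.108 0.295] [0.1 0.2 0.1]
[-0.367  0.399  0.151  1.979  0.906  0.654 -0.241] [ 0.5821 -0.0385  0.2505] [0.891 0.327 0.113 0.294] [ 0.9  0.2 -0.3]
[-0.364  0.405  0.155  1.981  0.908  0.652 -0.241] [ 0.5811 -0.0423  0.2471] [0.892 0.326 0.109 0.295] [ 0.2  0.2 -1.3]
```

View pics/s9.png

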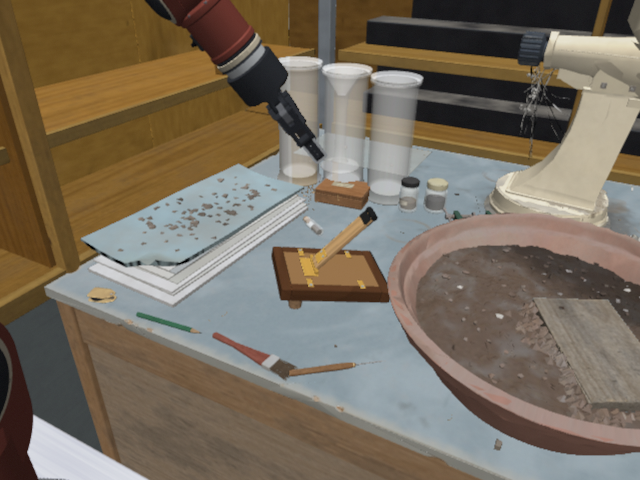

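View pics/t9.png

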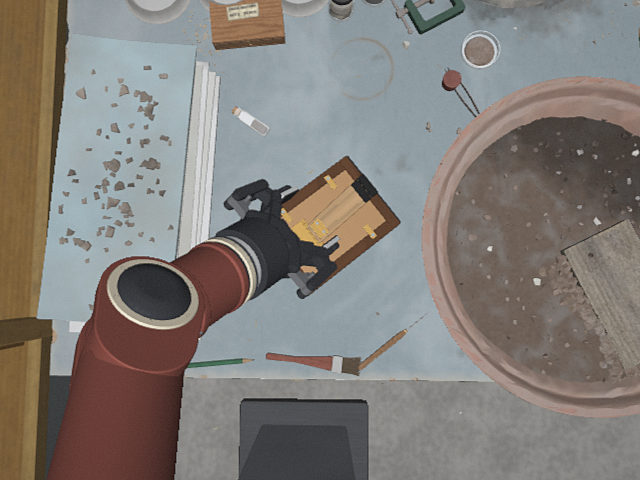

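```bash
cat > fk2.py <<'E'
import numpy as np,json
from scipy.spatial.transform import Rotation as Ro
from scipy.optimize import least_squares
import fk as F
s=[-1,1,-1,1,-1,1,-1]
def FKf(q,L):
    R=Ro.identity();p=np.zeros(3);pts=[p]
    off=np.array([[0,0,L[0]],[0,L[1],0],[L[2],0,L[3]],[L[4],L[5],0],[0,0,L[6]],[L[7],L[8],0],[0,0,L[9]]])
    for i in range(7):
        R=R*Ro.from_rotvec(np.array([0,0,1.] if i%2==0 else [0,1.,0])*s[i]*q[i]); p=p+R.apply(off[i]); pts.append(p)
    return p,R*Ro.from_rotvec([0,0,np.pi]),np.array(pts)
D=F.D[:4]+[tuple(json.loads(l)) for l in open('log.jsonl')]
def f(L):
    r=[]
    for q,p,Q in D: r+=list(FKf(q,L)[0]-p)
    return np.array(r+list(1e-3*np.array(L)))
S=least_squares(f,[.35,0,0,.4,0,0,.4,0,0,.25]); L=S.x
if __name__=='__main__':
    print(L.round(4)); print(S.fun[:3*len(D)].reshape(-1,3).round(4))
E
python3 fk2.py
```

```text
[ 2.550e-01 -1.240e-02  4.000e-04  5.503e-01 -2.000e-04 -9.400e-03
  3.719e-01  1.000e-04 -2.000e-04  3.053e-01]
[[-0.0001 -0.0001  0.0001]
 [ 0.0002 -0.     -0.0001]
 [-0.0001  0.0002 -0.0002]
 [-0.     -0.0001  0.    ]
 [ 0.     -0.     -0.    ]
 [-0.      0.      0.0001]
 [-0.      0.      0.0001]]
```

```bash
python3 - <<'E'
from tg import *
T=pickle.load(open('top0.pkl','rb'));W=pickle.load(open('w1.pkl','rb'))
d=FR[:,0].copy(); d[2]=0; d/=np.linalg.norm(d)
b=FR@[.095,0,.024]+FO; b[2]=0
print(d)
t=T['pixels'].copy(); w=W['pixels'].copy()
for L in [.09,.11,.126]:
  for y in [-.017,.017]:
    for z,c in [(0,(0,0,255)),(.05,(0,255,0))]:
      X=b+d*L+FR[:,1]*y+[0,0,z]
      for im,D in((t,T),(w,W)):
        u=proj(D,X); cv2.circle(im,(int(u[0]),int(u[1])),2,c,-1)
cv2.imwrite('pics/pan_t.png',cv2.resize(t[60:300,300:520],None,fx=2.5,fy=2.5)); cv2.imwrite('pics/pan_w.png',w)
E
```

```text
[ 0.64801204 -0.76163009  0.        ]
```

View pics/pan_t.png

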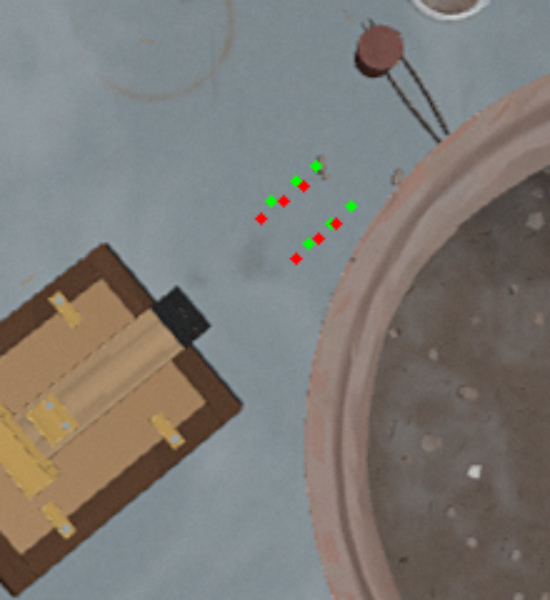

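View pics/pan_w.png

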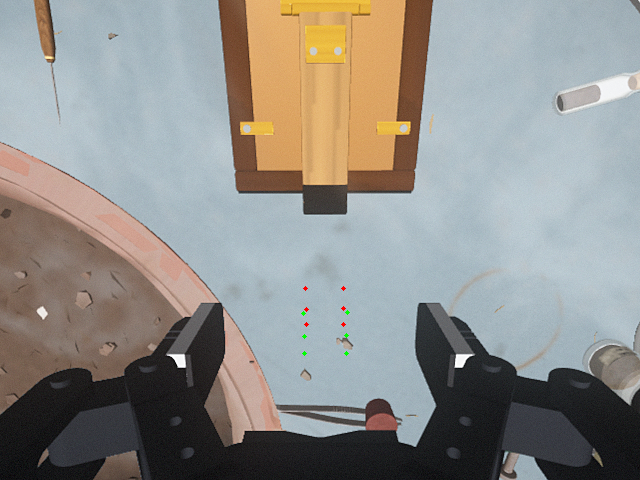

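```bash
python3 - <<'E'
import cv2
a=cv2.imread('pics/t9.png')[140:310,235:415]; cv2.imwrite('pics/t9c.png',cv2.resize(a,None,fx=3.5,fy=3.5,interpolation=cv2.INTER_CUBIC)[:600])
a=cv2.imread('pics/s9.png')[200:330,250:410]; cv2.imwrite('pics/s9c.png',cv2.resize(a,None,fx=4.5,fy=4.5,interpolation=cv2.INTER_CUBIC))
E
```

```text
(no output)
```

View pics/t9c.png

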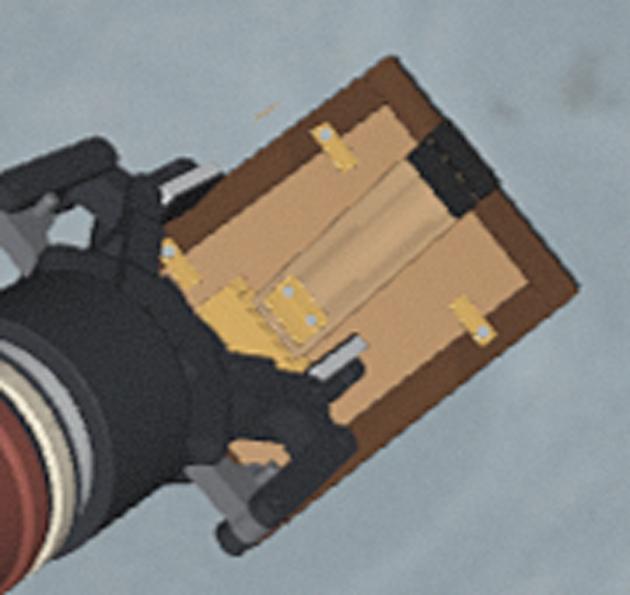

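View pics/s9c.png

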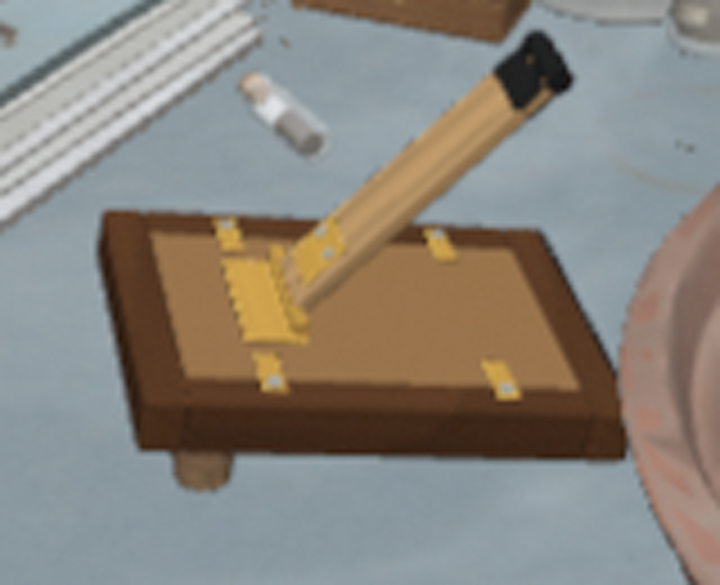

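```bash
cat > fit9.py <<'E'
from h import *
import pickle
from scipy.optimize import least_squares
T=pickle.load(open('t9.pkl','rb'));S=pickle.load(open('s9.pkl','rb'))
tp=lambda u,v:(u/3.5+235,v/3.5+140); sp=lambda u,v:(u/4.5+250,v/4.5+200)
from fit import frame
obs=[(T,(.095,.07,.024),tp(394,59)),(T,(.095,-.07,.024),tp(578,291)),
(S,(-.095,.07,.024),sp(107,212)),(S,(.095,.07,.024),sp(543,230)),(S,(-.095,-.07,.024),sp(140,405)),(S,(.095,-.07,0),sp(622,459)),(S,(-.095,-.07,.0),sp(140,448)),
(T,'f',tp(453,170)),(S,'f',sp(535,72))]
def res(p):
    R,o=frame(p); r=[]
    for d,X,q in obs:
        if X=='f': X=(-.03+.134*np.cos(p[4]),0,.03+.134*np.sin(p[4]))
        r+=list(np.subtract(proj(d,R.apply(X)+o),q))
    return np.array(r)
s=least_squares(res,[.65,-.12,-.86,.17,.9]); print(s.x.round(4)); print(s.fun.reshape(-1,2).round(1))
R,o=frame(s.x); pickle.dump((R.as_matrix(),o),open('frame.pkl','wb'))
for n,X in dict(top=(-.095,0,0),bot=(.095,0,.024)).items(): print(n,(R.apply(X)+o).round(4))
E
cp frame.pkl frame0.pkl; python3 fit9.py | tail -12; ls -la frame*.pkl
```

```text
[ 0.6467 -0.1283 -0.9068  0.142   0.9246]
[[ 0.4 -2.6]
 [ 2.  -0.1]
 [-2.  -0.8]
 [-0.7 -0.8]
 [-1.   0.3]
 [-0.1  2.1]
 [-2.7  2.8]
 [ 2.  -1.3]
 [-0.1 -2.9]]
top [0.5308 0.0198 0.0269]
bot [ 0.6488 -0.131   0.0238]
-rw-r--r-- 1 agent agent 278 Dec  7 04:06 frame.pkl
-rw-r--r-- 1 agent agent 278 Dec  7 04:06 frame0.pkl
```

```bash
cat > ik.py <<'E'
from fk2 import FKf,L
from tg import *
from scipy.optimize import least_squares
lo=np.array([-3.12,-.3,-1.34,.26,-1.36,.01,-2.84]);hi=np.array([3.12,2.06,1.32,2.42,4.5,1.98,2.84])
def ik(p,R,q0,reg=.01,m=.03):
    def f(q):
        P,Q,_=FKf(q,L); return np.r_[(P-p)*10,(Q.inv()*R).as_rotvec()*2,reg*(q-q0)]
    s=least_squares(f,np.clip(q0,lo+m+.001,hi-m-.001),bounds=(lo+m,hi-m)); P,Q,pts=FKf(s.x,L)
    return s.x,np.linalg.norm(P-p),np.linalg.norm((Q.inv()*R).as_rotvec()),pts
d=FR[:,0].copy();d[2]=0;d/=np.linalg.norm(d); up=np.array([0,0,1.]); 
B=FR@[.095,0,0]+FO; B[2]=0
def tool(beta,flip):
    z=d*np.cos(beta)-up*np.sin(beta); n=d*np.sin(beta)+up*np.cos(beta) # n=frame back normal at slope beta
    x=n*(1 if flip==0 else -1); return Ro.from_matrix(np.stack([x,np.cross(z,x),z],1))
def gpos(phi,dep=.02,off=.012,shift=0.):
    # TCP dep inside top edge, at depth off from face; pivot handling
    x=d*np.cos(phi)-up*np.sin(phi); n=d*np.sin(phi)+up*np.cos(phi)
    base=B-d*shift
    if phi>np.pi/2: base=base - n*.024 + d*.024; 
    if phi>np.pi/2: base=base+ 0*up
    return base+x*(-.19+dep)+n*off
E
cat > plan.py <<'E'
from ik import *
q00=get_obs()['joint_positions']
for flip in (0,1):
  print('flip',flip)
  for init in range(6):
    rng=np.random.default_rng(init); q=q00 if init==0 else rng.uniform(lo,hi)
    out=[]
    for k,(b,phi) in enumerate([(.6,.15),(.4,.4),(.6,.6),(.8,.8),(1.2,1.2),(1.57,1.57),(1.885,1.885)]):
        p=gpos(phi,.015,.03 if k==0 else .012)
        q,e,r,pts=ik(p,tool(b,flip),q,.003)
        out.append((b,round(e*1e3,1),round(r,3),q.round(2).tolist(),round(pts[3:6,2].min(),2)))
    if init==0 or max(o[1] for o in out)<2:
        for o in out: print(*o)
        print()
E
python3 plan.py
```

```text
flip 0
0.6 3.9 0.054 [-1.14, 1.22, 1.02, 2.2, 1.26, 0.04, -2.81] 0.23
0.4 3.9 0.055 [-1.23, 1.4, 1.15, 2.2, 1.15, 0.04, -2.81] 0.2
0.6 2.7 0.038 [-1.09, 1.11, 1.08, 2.19, 1.4, 0.04, -2.81] 0.28
0.8 0.0 0.0 [-0.82, 0.77, 0.78, 2.15, 1.23, 0.2, -2.4] 0.35
1.2 0.0 0.0 [-0.05, 0.56, 0.01, 1.83, 0.53, 0.6, -1.36] 0.45
1.57 0.0 0.0 [0.31, 0.71, -0.26, 1.43, 0.19, 1.03, -0.89] 0.48
1.885 0.0 0.0 [0.43, 0.94, -0.33, 0.99, 0.06, 1.48, -0.72] 0.46

flip 1
0.6 0.0 0.0 [-0.61, 0.9, 0.12, 2.23, 1.69, 0.88, 0.01] 0.23
0.4 0.0 0.0 [-0.69, 0.97, 0.18, 2.23, 1.68, 1.03, -0.08] 0.2
0.6 0.0 0.0 [-0.57, 0.78, 0.17, 2.21, 1.66, 0.83, 0.17] 0.28
0.8 0.0 0.0 [-0.41, 0.64, 0.13, 2.13, 1.48, 0.64, 0.56] 0.35
1.2 0.0 0.0 [0.21, 0.58, -0.38, 1.82, 0.82, 0.74, 1.53] 0.45
1.57 0.0 0.0 [0.51, 0.77, -0.63, 1.42, 0.48, 1.11, 2.03] 0.48
1.885 0.0 0.0 [0.56, 1.0, -0.69, 0.98, 0.33, 1.53, 2.25] 0.46

0.6 0.0 0.0 [-0.01, 1.07, -0.81, 2.21, 1.72, 1.65, 0.15] 0.23
0.4 0.0 0.0 [-0.1, 1.1, -0.72, 2.21, 1.73, 1.8, 0.06] 0.2
0.6 0.0 0.0 [0.08, 0.95, -0.85, 2.19, 1.71, 1.59, 0.3] 0.28
0.8 0.0 0.0 [0.28, 0.85, -0.97, 2.11, 1.62, 1.39, 0.58] 0.35
1.2 0.0 0.0 [0.64, 0.89, -1.25, 1.81, 1.3, 1.29, 1.19] 0.45
1.57 0.0 0.0 [0.74, 1.03, -1.31, 1.41, 0.99, 1.43, 1.68] 0.48
1.885 0.0 0.0 [0.7, 1.18, -1.31, 0.98, 0.82, 1.71, 1.98] 0.46

0.6 0.0 0.0 [-0.89, 0.98, 0.55, 2.24, 1.75, 0.53, -0.1] 0.23
0.4 0.0 0.0 [-0.96, 1.08, 0.59, 2.24, 1.71, 0.67, -0.16] 0.2
0.6 0.0 0.0 [-0.87, 0.88, 0.63, 2.22, 1.71, 0.48, 0.07] 0.28
0.8 0.0 0.0 [-0.67, 0.69, 0.52, 2.14, 1.4, 0.39, 0.61] 0.35
1.2 0.0 0.0 [0.06, 0.56, -0.15, 1.83, 0.66, 0.65, 1.66] 0.45
1.57 0.0 0.0 [0.4, 0.73, -0.42, 1.43, 0.32, 1.05, 2.15] 0.48
1.885 0.0 0.0 [0.49, 0.96, -0.49, 0.99, 0.18, 1.5, 2.34] 0.46
```

```bash
cat > ins.py <<'E'
from ik import *
C=FR@[-.095,0,0]+FO
beta=.5; Rt=tool(beta,1); z=Rt.as_matrix()[:,2]; n=-Rt.as_matrix()[:,0]
def Pins(s,gap=.002,w=.05,ret=.003): return C+z*(s+ret)+n*(w/2-gap)
E
python3 - <<'E'
from ins import *
o=get_obs();R=Ro.from_quat(o['ee_rot'])
W1=C-d*.10; W1[2]=.2
print(W1,todelta(W1,Rt), Pins(.012),(R.inv()*Rt).magnitude())
q,e,r,pts=ik(W1,Rt,o['joint_positions'],.003); print(q.round(2),e,pts.round(2))
E
```

```text
[0.46912278 0.09859897 0.2       ] (array([  0.53, -17.25,  -6.94]), array([-0.315, -0.361, -1.521])) [0.54566003 0.00079644 0.03987793] 1.5942262987766798
[-0.86  0.62  0.02  2.21  1.24  1.14  0.33] 1.2839366670543862e-07 [[ 0.    0.    0.  ]
 [ 0.    0.    0.25]
 [ 0.01 -0.01  0.25]
 [ 0.22  0.24  0.7 ]
 [ 0.23  0.23  0.7 ]
 [ 0.3   0.31  0.35]
 [ 0.3   0.31  0.35]
 [ 0.47  0.1   0.2 ]]
```

```bash
python3 -m inch '[{"wx":-0.026,"wy":-0.03,"wz":-0.126,"dx":0,"dy":-1.5,"dz":-1.5,"jaw":7},{"wx":-0.052,"wy":-0.06,"wz":-0.252,"dx":0.1,"dy":-3,"dz":-3,"jaw":7},{"wx":-0.078,"wy":-0.09,"wz":-0.378,"dx":0.1,"dy":-5,"dz":-4,"jaw":6},{"wx":-0.104,"wy":-0.12,"wz":-0.504,"dx":0.2,"dy":-7,"dz":-5,"jaw":6},{"wx":-0.13,"wy":-0.15,"wz":-0.63,"dx":0.3,"dy":-9,"dz":-6,"jaw":6}]'; python3 - <<'E'
from ins import *
W1=C-d*.10; W1[2]=.2
print(todelta(W1,Rt),get_obs()['joint_positions'].round(2))
E
```

```text
t: 7.45
eef_pos: [0.5132, 0.041, 0.2398]
ee_rot: [0.731, 0.556, -0.037, 0.394]
ft_force: [-0.9, 0.4, -0.6]
opening: 0.0599
(array([ 4.81, -6.25, -2.51]), array([-0.188, -0.208, -0.884])) [-0.62  0.45  0.06  2.07  1.04  0.96 -0.03]
```

```bash
python3 -m inch '[{"wx":-0.028,"wy":-0.031,"wz":-0.13,"dx":0.9,"dy":-1.2,"dz":-0.5,"jaw":6},{"wx":-0.056,"wy":-0.062,"wz":-0.26,"dx":1.8,"dy":-2.4,"dz":-1,"jaw":6},{"wx":-0.084,"wy":-0.093,"wz":-0.39,"dx":2.7,"dy":-3.6,"dz":-1.5,"jaw":5},{"wx":-0.112,"wy":-0.124,"wz":-0.52,"dx":3.6,"dy":-4.8,"dz":-2,"jaw":5},{"wx":-0.14,"wy":-0.155,"wz":-0.65,"dx":4.5,"dy":-6,"dz":-2.4,"jaw":5}]'; python3 - <<'E'
from ins import *
Pp=Pins(-.05)
print(Pp,todelta(Pp,Rt),get_obs()['joint_positions'].round(2))
E
```

```text
t: 7.95
eef_pos: [0.4711, 0.0959, 0.202]
ee_rot: [0.481, 0.73, -0.177, 0.452]
ft_force: [-0.0, -0.3, -1.0]
opening: 0.05
[0.51212768 0.0436455  0.06960231] (array([ 7.64, -1.27, 12.63]), array([-0.048, -0.052, -0.234])) [-0.8   0.6  -0.02  2.17  1.18  1.13  0.19]
```

```bash
python3 -m inch '[{"wx":-0.024,"wy":-0.026,"wz":-0.117,"dx":1.9,"dy":-0.3,"dz":3.1,"jaw":5},{"wx":-0.048,"wy":-0.052,"wz":-0.234,"dx":3.8,"dy":-0.6,"dz":6.3,"jaw":5},{"wx":-0.048,"wy":-0.052,"wz":-0.234,"dx":5.7,"dy":-0.9,"dz":9.4,"jaw":5},{"wx":-0.048,"wy":-0.052,"wz":-0.234,"dx":7.6,"dy":-1.27,"dz":12.6,"jaw":5},{"wx":-0.048,"wy":-0.052,"wz":-0.234,"dx":7.6,"dy":-1.27,"dz":12.6,"jaw":5}]'; python3 - <<'E'
from ins import *
for n_ in('side','top'):
    D=cam(n_)
    c=D['pixels'][150:340,230:420] if n_=='side' else D['pixels'][140:340,180:420]
    cv2.imwrite(f'pics/{n_}10.png',cv2.resize(c,None,fx=2.9,fy=2.9,interpolation=cv2.INTER_CUBIC)); pickle.dump(D,open(f'{n_}10.pkl','wb'))
D=cam('wrist');cv2.imwrite('pics/w10.png',D['pixels'])
Pp=Pins(-.05)
o=get_obs();print(o['eef_pos'],todelta(Pp,Rt),o['joint_positions'].round(2),o['ft_force'])
E
```

```text
t: 8.45
eef_pos: [0.5115, 0.0408, 0.0669]
ee_rot: [0.378, 0.773, -0.227, 0.457]
ft_force: [-0.4, 0.3, 0.3]
opening: 0.0499
[0.51229533 0.04443575 0.07164588] (array([ 0.15, -0.06,  0.14]), array([-0.   , -0.002, -0.006])) [-0.71  0.92  0.04  2.24  1.56  1.04 -0.03] [0.47030502 0.09441859 0.65169163]
```

View pics/side10.png

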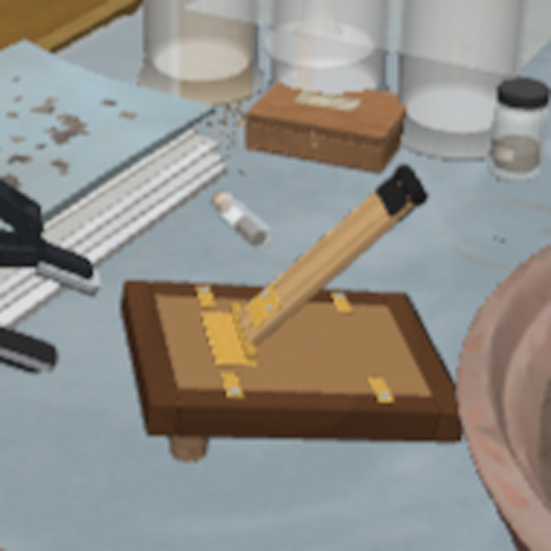

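View pics/top10.png

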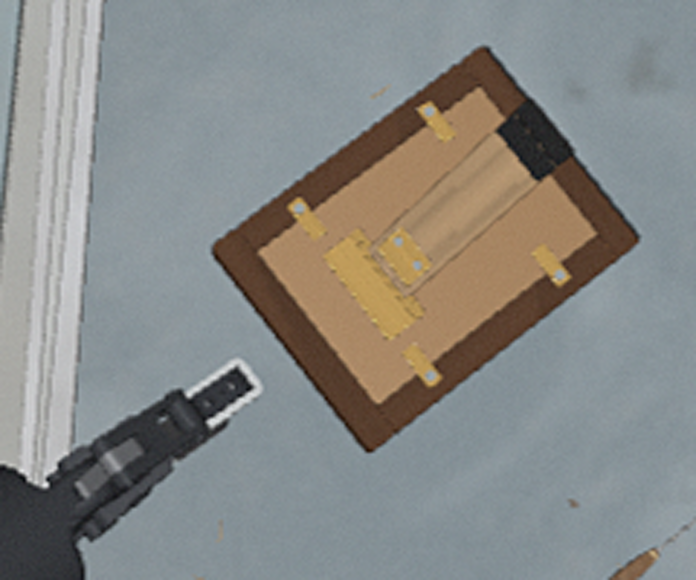

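View pics/w10.png

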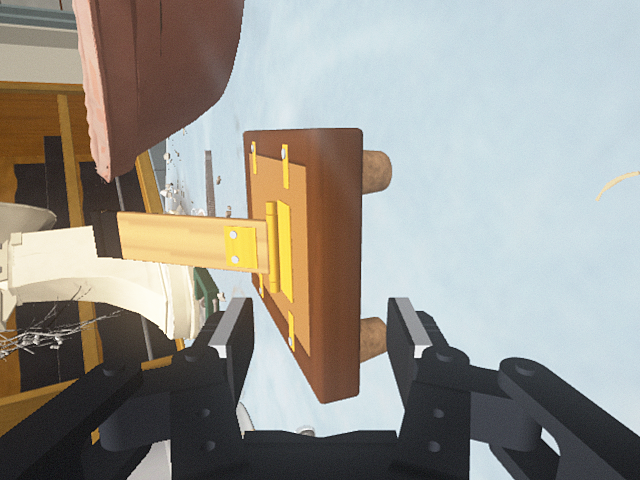

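All views agree. In the wrist view (down is to the right) the lower finger is at column ~390, just past the frame's face edge at 361, and the corks are at rows 172 and 340. The top edge is now fully visible, so I'll refit the frame.

```bash
cat > fit10.py <<'E'
from h import *
import pickle
from scipy.optimize import least_squares
T=pickle.load(open('top10.pkl','rb'));S=pickle.load(open('side10.pkl','rb'))
tp=lambda u,v:(u/2.9+180,v/2.9+140); sp=lambda u,v:(u/2.9+230,v/2.9+150)
from fit import frame
obs=[(T,(.095,.07,.024),tp(485,47)),(T,(.095,-.07,.024),tp(638,240)),(T,(-.095,.07,0.012),tp(214,244)),(T,(-.095,-.07,0.012),tp(371,451)),
(S,(-.095,.07,.024),sp(124,283)),(S,(.095,.07,.024),sp(405,293)),(S,(-.095,-.07,.024),sp(148,406)),(S,(.095,-.07,0),sp(460,438)),(S,(-.095,-.07,.0),sp(149,433)),
(T,'f',tp(534,138)),(S,'f',sp(402,188))]
def res(p):
    R,o=frame(p); r=[]
    for d,X,q in obs:
        if X=='f': X=(-.03+.134*np.cos(p[4]),0,.03+.134*np.sin(p[4]))
        r+=list(np.subtract(proj(d,R.apply(X)+o),q))
    return np.array(r)
s=least_squares(res,[.65,-.12,-.86,.17,.9]); print(s.x.round(4)); print(s.fun.reshape(-1,2).round(1))
R,o=frame(s.x); pickle.dump((R.as_matrix(),o),open('frame.pkl','wb'))
for n,X in dict(top=(-.095,0,0),bot=(.095,0,.024)).items(): print(n,(R.apply(X)+o).round(4))
E
python3 fit10.py | tail -14
python3 - <<'E'
from ins import *
for s in (-.05,-.01,.012): print(s,todelta(Pins(s),Rt),Pins(s))
D=cam('wrist')
for X in [(-.095,.07,0),(-.095,-.07,0)]: print(np.round(proj(D,FR@X+FO)))
E
```

```text
[ 0.648  -0.1279 -0.9012  0.1414  0.9318]
[[ 0.3 -2.7]
 [ 2.1 -0.7]
 [-1.2  0.8]
 [-0.6  0.4]
 [-1.  -1.3]
 [ 0.2 -1. ]
 [-0.4  0.2]
 [-0.2  2.6]
 [-2.4  3. ]
 [ 1.7 -1. ]
 [-0.1 -2.3]]
top [0.5313 0.0196 0.0268]
bot [ 0.6501 -0.1306  0.0238]
-0.05 (array([ 0.14, -0.06,  0.19]), array([-0.005, -0.002, -0.008])) [0.51250689 0.04327504 0.06949833]
-0.01 (array([ 0.13, -0.04,  4.19]), array([-0.005, -0.002, -0.008])) [0.53429567 0.01575249 0.05032131]
0.012 (array([ 0.13, -0.02,  6.39]), array([-0.005, -0.002, -0.008])) [0.5462795  0.00061508 0.03977395]
[366. 394.]
[373. 128.]
```

```bash
python3 -m inch '[{"wx":0,"wy":0,"wz":0,"dx":0.1,"dy":-0.03,"dz":2,"jaw":5},{"wx":0,"wy":0,"wz":0,"dx":0.1,"dy":-0.03,"dz":4,"jaw":5},{"wx":0,"wy":0,"wz":0,"dx":0.1,"dy":-0.03,"dz":5,"jaw":5},{"wx":0,"wy":0,"wz":0,"dx":0.1,"dy":-0.03,"dz":5,"jaw":5}]'; python3 - <<'E'
from ins import *
D=cam('side');D=cam('side')
cv2.imwrite('pics/side11.png',cv2.resize(D['pixels'][180:330,230:430],None,fx=3.9,fy=3.9,interpolation=cv2.INTER_CUBIC))
D=cam('wrist');cv2.imwrite('pics/w11.png',D['pixels'])
o=get_obs();print(o['eef_pos'],todelta(Pins(.012),Rt),o['joint_positions'].round(2),o['ft_force'])
E
```

```text
t: 9.05
eef_pos: [0.5393, 0.0097, 0.0474]
ee_rot: [0.38, 0.772, -0.221, 0.459]
ft_force: [-1.1, 0.3, -0.4]
opening: 0.0503
[0.53878506 0.01143498 0.04682842] (array([-0.02, -0.08,  1.49]), array([-0.003, -0.003, -0.009])) [-0.63  0.97  0.07  2.23  1.68  1.01 -0.08] [-0.48760861  0.75478392  0.0774207 ]
```

View pics/side11.png

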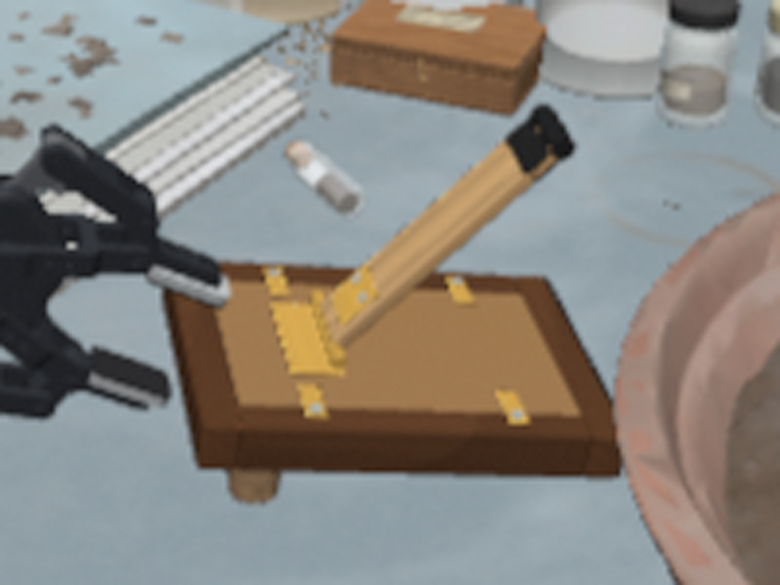

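View pics/w11.png

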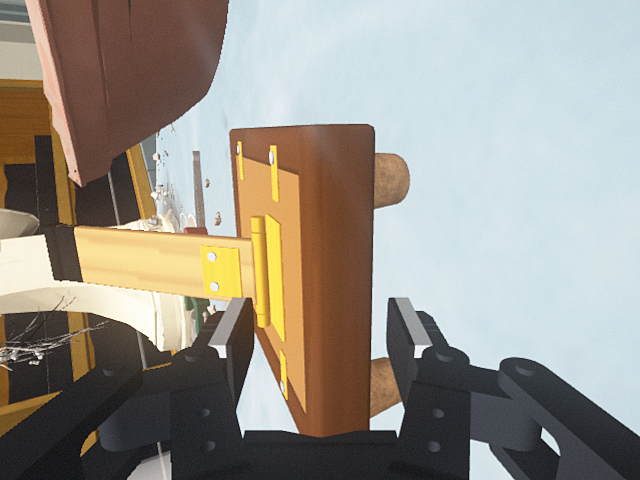

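```bash
python3 -m inch '[{"wx":0,"wy":0,"wz":0,"dx":0,"dy":-0.05,"dz":0.8,"jaw":5},{"wx":0,"wy":0,"wz":0,"dx":0,"dy":-0.05,"dz":1.6,"jaw":5},{"wx":0,"wy":0,"wz":0,"dx":0,"dy":-0.05,"dz":1.6,"jaw":5}]'; python3 - <<'E'
from ins import *
D=cam('side');D=cam('side')
cv2.imwrite('pics/side12.png',cv2.resize(D['pixels'][180:330,230:430],None,fx=3.9,fy=3.9,interpolation=cv2.INTER_CUBIC))
D=cam('wrist');cv2.imwrite('pics/w12.png',D['pixels'])
o=get_obs();print(o['eef_pos'],todelta(Pins(.012),Rt),o['joint_positions'].round(2),o['ft_force'])
E
```

```text
t: 9.5
eef_pos: [0.5473, -0.0023, 0.0385]
ee_rot: [0.38, 0.772, -0.222, 0.459]
ft_force: [-0.2, 0.8, 0.3]
opening: 0.0499
[ 0.54699844 -0.0011813   0.03839439] (array([-0.03,  0.05, -0.23]), array([-0.005, -0.003, -0.009])) [-0.61  0.99  0.08  2.22  1.72  1.01 -0.1 ] [ 0.23622657  0.7644583  -0.14073096]
```

View pics/side12.png

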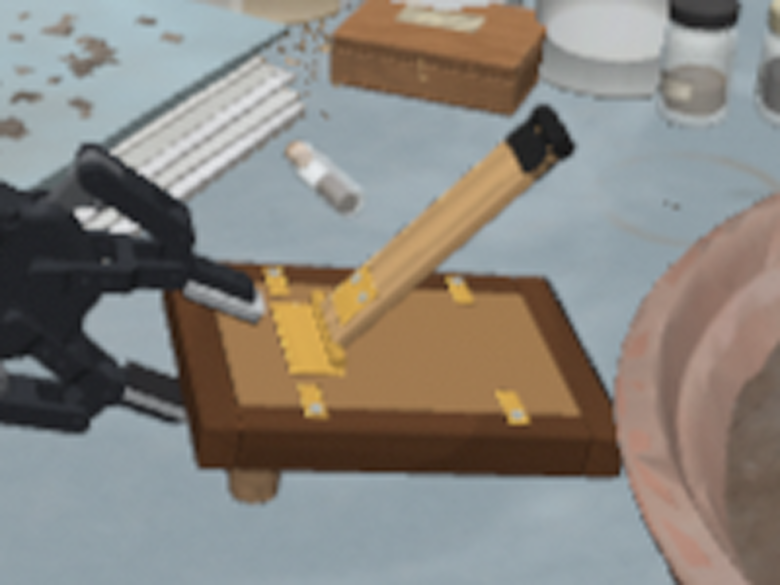

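View pics/w12.png

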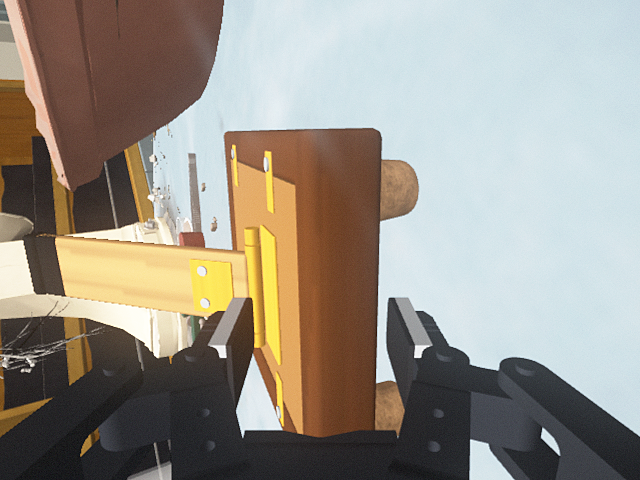

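The lower finger has passed under the top edge, its tip hidden behind the edge at (185,410) in the side crop, with no contact force; the upper one is over the back. Next I lift along the arc until the frame lies parallel to the pads.

```bash
cat > lift.py <<'E'
from ins import *
import sys
o=get_obs(); R=Ro.from_quat(o['ee_rot'])
for phi in (.15,.2,.26,.32,.38,.44,.5,.54):
    Cc=B-d*.19*np.cos(phi)+up*.19*np.sin(phi)
    P=Cc+z*.02+n*.025
    print(phi,todelta(P,Rt),P.round(4))
E
python3 lift.py
```

```text
0.15 (array([-0.39,  0.06,  0.21]), array([-0.005, -0.003, -0.009])) [ 0.5497 -0.0038  0.0407]
0.2 (array([-1.28,  0.07, -0.09]), array([-0.005, -0.003, -0.009])) [ 0.5508 -0.0051  0.0501]
0.26 (array([-2.38,  0.07, -0.4 ]), array([-0.005, -0.003, -0.009])) [ 0.5524 -0.0071  0.0612]
0.32 (array([-3.5 ,  0.08, -0.64]), array([-0.005, -0.003, -0.009])) [ 0.5544 -0.0097  0.0721]
0.38 (array([-4.62,  0.09, -0.81]), array([-0.005, -0.003, -0.009])) [ 0.5568 -0.0127  0.0828]
0.44 (array([-5.76,  0.1 , -0.92]), array([-0.005, -0.003, -0.009])) [ 0.5597 -0.0163  0.0933]
0.5 (array([-6.9 ,  0.11, -0.96]), array([-0.005, -0.003, -0.009])) [ 0.5629 -0.0203  0.1034]
0.54 (array([-7.66,  0.12, -0.94]), array([-0.005, -0.003, -0.009])) [ 0.5652 -0.0233  0.11  ]
```

```bash
python3 -m inch '[{"wx":0,"wy":0,"wz":0,"dx":-0.4,"dy":0.05,"dz":0.2,"jaw":5},{"wx":0,"wy":0,"wz":0,"dx":-0.9,"dy":0.05,"dz":0.05,"jaw":5},{"wx":0,"wy":0,"wz":0,"dx":-1.6,"dy":0.05,"dz":-0.2,"jaw":5},{"wx":0,"wy":0,"wz":0,"dx":-2.4,"dy":0.05,"dz":-0.4,"jaw":5},{"wx":0,"wy":0,"wz":0,"dx":-2.4,"dy":0.05,"dz":-0.4,"jaw":5}]'; python3 - <<'E'
from ins import *
D=cam('side')
cv2.imwrite('pics/side13.png',cv2.resize(D['pixels'][180:330,230:430],None,fx=3.9,fy=3.9,interpolation=cv2.INTER_CUBIC))
o=get_obs();print(o['eef_pos'],o['ft_force'],o['joint_positions'].round(2))
E
python3 lift.py
```

```text
t: 10.15
eef_pos: [0.5525, -0.0072, 0.0627]
ee_rot: [0.38, 0.772, -0.221, 0.459]
ft_force: [0.8, 0.1, -1.5]
opening: 0.0502
[ 0.55239961 -0.00711406  0.0621932 ] [ 0.97637365 -0.34986263 -1.73570285] [-0.6   0.94  0.09  2.22  1.71  1.   -0.04]
0.15 (array([ 2.09, -0.02,  0.66]), array([-0.004, -0.003, -0.01 ])) [ 0.5497 -0.0038  0.0407]
0.2 (array([ 1.19, -0.01,  0.35]), array([-0.004, -0.003, -0.01 ])) [ 0.5508 -0.0051  0.0501]
0.26 (array([ 0.09, -0.  ,  0.05]), array([-0.004, -0.003, -0.01 ])) [ 0.5524 -0.0071  0.0612]
0.32 (array([-1.03,  0.01, -0.19]), array([-0.004, -0.003, -0.01 ])) [ 0.5544 -0.0097  0.0721]
0.38 (array([-2.15,  0.02, -0.37]), array([-0.004, -0.003, -0.01 ])) [ 0.5568 -0.0127  0.0828]
0.44 (array([-3.29,  0.03, -0.47]), array([-0.004, -0.003, -0.01 ])) [ 0.5597 -0.0163  0.0933]
0.5 (array([-4.43,  0.04, -0.51]), array([-0.004, -0.003, -0.01 ])) [ 0.5629 -0.0203  0.1034]
0.54 (array([-5.19,  0.05, -0.5 ]), array([-0.004, -0.003, -0.01 ])) [ 0.5652 -0.0233  0.11  ]
```

View pics/side13.png

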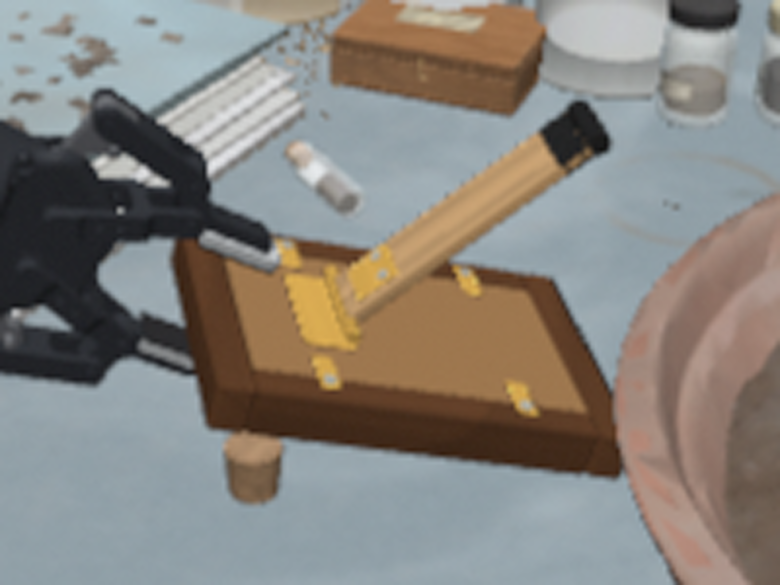

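The top end is lifting off the corks, bottom edge in place, load about 2 N. Continuing until it is flush.

```bash
python3 -m inch '[{"wx":0,"wy":0,"wz":0,"dx":-1,"dy":0,"dz":-0.19,"jaw":5},{"wx":0,"wy":0,"wz":0,"dx":-2.1,"dy":0,"dz":-0.37,"jaw":5},{"wx":0,"wy":0,"wz":0,"dx":-3.2,"dy":0,"dz":-0.47,"jaw":5},{"wx":0,"wy":0,"wz":0,"dx":-4.4,"dy":0,"dz":-0.51,"jaw":5},{"wx":0,"wy":0,"wz":0,"dx":-4.8,"dy":0,"dz":-0.5,"jaw":5}]'; python3 -m inch '[{"wx":0,"wy":0,"wz":0,"dx":0,"dy":0,"dz":0,"jaw":4},{"wx":0,"wy":0,"wz":0,"dx":0,"dy":0,"dz":0,"jaw":3.5}]'; python3 - <<'E'
from ins import *
D=cam('side')
cv2.imwrite('pics/side14.png',cv2.resize(D['pixels'][160:330,230:430],None,fx=3.5,fy=3.5,interpolation=cv2.INTER_CUBIC))
D=cam('wrist');cv2.imwrite('pics/w14.png',D['pixels'])
o=get_obs();print(o['eef_pos'],o['ft_force'],o['joint_positions'].round(2))
E
python3 lift.py|tail -2
```

```text
t: 10.7
eef_pos: [0.5642, -0.0232, 0.108]
ee_rot: [0.38, 0.772, -0.221, 0.459]
ft_force: [-0.9, 1.2, -0.5]
opening: 0.0498
t: 10.9
eef_pos: [0.5634, -0.0222, 0.1059]
ee_rot: [0.379, 0.773, -0.222, 0.458]
ft_force: [-0.9, 1.6, -1.9]
opening: 0.0352
[ 0.56330711 -0.02196614  0.10547271] [-0.55698     1.12771125  0.06420831] [-0.57  0.84  0.12  2.22  1.7   0.97  0.07]
0.5 (array([ 0.25,  0.06, -0.04]), array([-0.005, -0.003, -0.008])) [ 0.5629 -0.0203  0.1034]
0.54 (array([-0.51,  0.07, -0.03]), array([-0.005, -0.003, -0.008])) [ 0.5652 -0.0233  0.11  ]
```

View pics/side14.png

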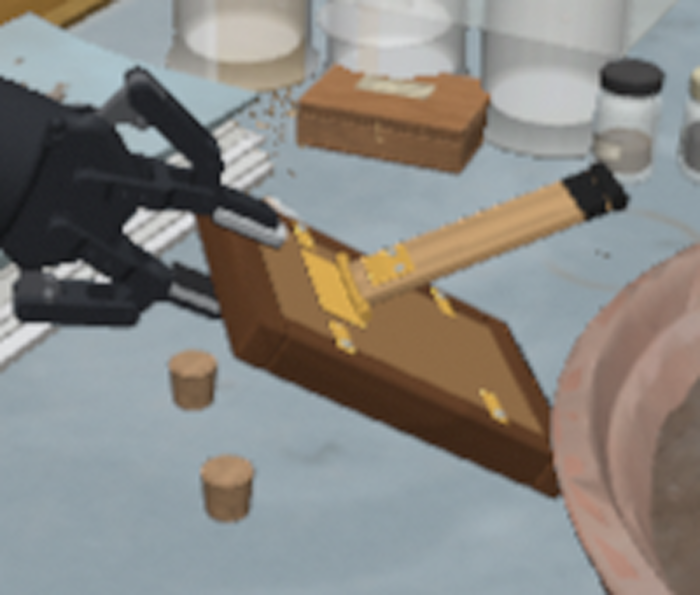

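View pics/w14.png

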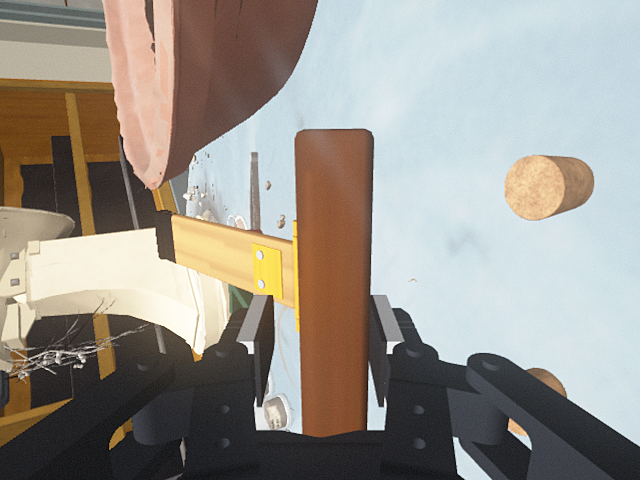

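The frame end is now parallel to the pads (frame columns 297–372, pads at 270 and 372). Closing while keeping the face where it is.

```bash
python3 -m inch '[{"wx":0,"wy":0,"wz":0,"dx":0.25,"dy":0,"dz":0.1,"jaw":3},{"wx":0,"wy":0,"wz":0,"dx":0.5,"dy":0,"dz":0.2,"jaw":2.4},{"wx":0,"wy":0,"wz":0,"dx":0.5,"dy":0,"dz":0.2,"jaw":2},{"wx":0,"wy":0,"wz":0,"dx":0.5,"dy":0,"dz":0.2,"jaw":1.5},{"wx":0,"wy":0,"wz":0,"dx":0.5,"dy":0,"dz":0.2,"jaw":1.5}]' 35; python3 - <<'E'
from ins import *
D=cam('side');D=cam('side');pickle.dump(D,open('side15.pkl','wb'))
cv2.imwrite('pics/side15.png',cv2.resize(D['pixels'][160:330,230:430],None,fx=3.5,fy=3.5,interpolation=cv2.INTER_CUBIC))
D=cam('wrist');cv2.imwrite('pics/w15.png',D['pixels'])
o=get_obs();print(o['eef_pos'],o['ft_force'],o['wrist_torque'],o['joint_positions'].round(2),o['opening'],o['t'])
M=Ro.from_quat(o['ee_rot']).as_matrix(); print(M.round(3)); 
# implied slope & bottom edge of face: face plane = pad lower
x=M[:,2];nn=-M[:,0]; print('slope',np.arcsin(-x[2]))
for dep in (.015,.02,.025): print(dep,o['eef_pos']+x*(.19-dep)-nn*.012,B)
E
```

```text
t: 11.5
eef_pos: [0.5631, -0.0215, 0.1001]
ee_rot: [0.379, 0.773, -0.221, 0.458]
ft_force: [0.7, -0.3, -3.2]
opening: 0.0234
[ 0.56312913 -0.02158459  0.10027156] [-0.8645255   0.42887155 -3.06742287] [1.51102803 1.20270927 0.08837316] [-0.57  0.85  0.12  2.22  1.7   0.97  0.06] 0.02370809847556149 11.65
[[-0.293  0.789  0.54 ]
 [ 0.384  0.614 -0.69 ]
 [-0.876  0.005 -0.483]]
slope 0.5035323020351944
0.015 [ 0.65408063 -0.13769218  0.00531972] [ 0.64802077 -0.1278997   0.        ]
0.02 [ 0.65138169 -0.13424326  0.00773233] [ 0.64802077 -0.1278997   0.        ]
0.025 [ 0.64868275 -0.13079435  0.01014494] [ 0.64802077 -0.1278997   0.        ]
```

View pics/side15.png

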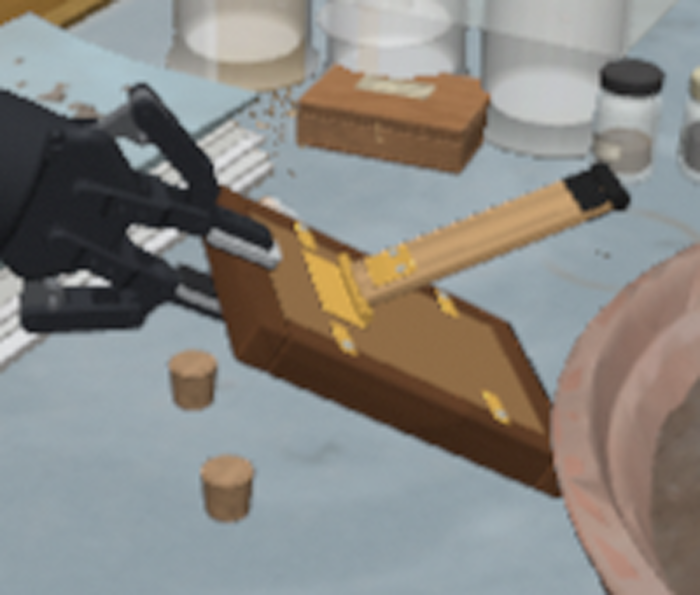

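View pics/w15.png

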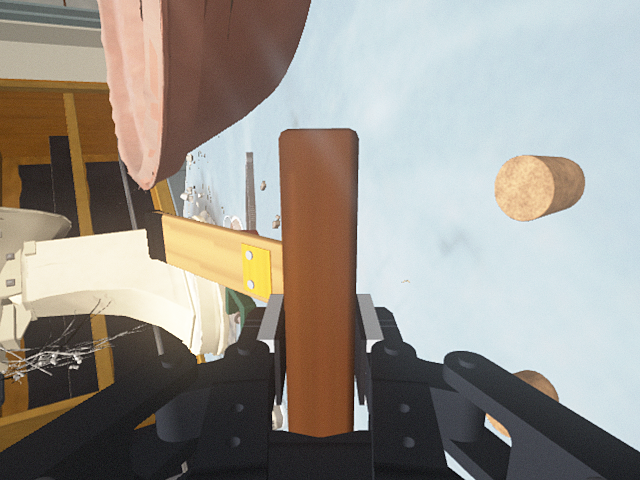

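Gripped at 23.7 mm. Now I estimate where the frame sits in the grip from this view.

```bash
cat > fit15.py <<'E'
from ins import *
S=pickle.load(open('side15.pkl','rb')); o=get_obs()
sp=lambda u,v:(u/3.5+230,v/3.5+160)
obs=[((.095,-.07,0),sp(557,497)),((-.095,-.07,0),sp(237,359)),((.095,.07,.024),sp(511,322)),((-.095,.07,.024),sp(220,186)),((-.095,-.07,.024),sp(273,330))]
M=Ro.from_quat(o['ee_rot']).as_matrix(); Rf0=Ro.from_matrix(np.stack([M[:,2],M[:,1]*1,-M[:,0]],1))
print(np.linalg.det(Rf0.as_matrix()))
def pose(p):
    R=Rf0*Ro.from_rotvec([0,p[2],p[3]]); # pitch, yaw mismatch
    top=o['eef_pos']-M[:,2]*p[0]+M[:,1]*p[1]+M[:,0]*.012
    return R,top-R.apply([-.095,0,0])
def res(p):
    R,t=pose(p); return np.r_[np.ravel([np.subtract(proj(S,R.apply(X)+t),q) for X,q in obs]),p[2]*30,p[3]*30]
s=least_squares(res,[.018,0,0,0]); print(s.x.round(4)); print(s.fun.round(1)); R,t=pose(s.x)
for X in [(.095,.07,0),(.095,-.07,0),(-.095,0,0),(.095,0,.024)]: print(X,(R.apply(X)+t).round(4))
E
python3 fit15.py
```

```text
1.0
[0.016  0.0017 0.0591 0.0236]
[ 1.4  1.9  0.8  1.7 -0.3 -1.2  0.3 -2.  -1.5 -1.6  1.8  0.7]
(0.095, 0.07, 0) [ 0.7093 -0.0846 -0.0026]
(0.095, -0.07, 0) [ 0.6006 -0.1727 -0.005 ]
(-0.095, 0, 0) [ 0.5524 -0.0049  0.0975]
(0.095, 0, 0.024) [ 0.6628 -0.1388  0.0165]
```

```bash
cat > tip.py <<'E'
from ins import *
import sys,json,os
m=.04
def axes(phi): return d*np.cos(phi)-up*np.sin(phi), d*np.sin(phi)+up*np.cos(phi)
o=get_obs(); M=Ro.from_quat(o['ee_rot']).as_matrix()
if not os.path.exists('tip0.json'):
    th=np.arcsin(-M[2,2]); x,n_=axes(th+m); Bf0=o['eef_pos']+x*.174-n_*.012
    json.dump([list(Bf0),th],open('tip0.json','w'))
Bf0,th0=json.load(open('tip0.json')); Bf0=np.array(Bf0)
def pose(th,h,sh):
    x,n_=axes(th+m); b=Bf0-d*sh+up*(h+max(0,-.024*np.cos(th+m)))
    return b-x*.174+n_*.012, tool(th,1)
if __name__=='__main__':
    print('Bf0',Bf0.round(4),'th',th0,'now',np.arcsin(-M[2,2]))
    for a in sys.argv[1:]:
        th,h,sh=map(float,a.split(',')); P,R=pose(th,h,sh); t=todelta(P,R); print(a,t[0],t[1],P.round(3))
E
python3 tip.py .55,.004,0 .65,.004,.003 .75,.004,.006 .85,.004,.009 .95,.004,.012
```

```text
Bf0 [ 0.6517 -0.1335  0.    ] th 0.5035323020351944 now 0.5035323020351944
.55,.004,0 [-1.15  0.01 -0.09] [-0.005  0.046 -0.009] [ 0.566 -0.025  0.111]
.65,.004,.003 [-2.72  0.02  0.01] [-0.004  0.146 -0.009] [ 0.571 -0.032  0.124]
.75,.004,.006 [-4.23  0.04  0.27] [-0.004  0.246 -0.009] [ 0.577 -0.039  0.136]
.85,.004,.009 [-5.69  0.05  0.69] [-0.003  0.346 -0.01 ] [ 0.584 -0.048  0.147]
.95,.004,.012 [-7.07  0.07  1.27] [-0.003  0.446 -0.01 ] [ 0.591 -0.057  0.156]
```

```bash
python3 -m inch '[{"wx":0,"wy":0.046,"wz":0,"dx":-1.15,"dy":0,"dz":-0.09,"jaw":1.5},{"wx":0,"wy":0.146,"wz":0,"dx":-2.72,"dy":0,"dz":0,"jaw":1.5},{"wx":0,"wy":0.246,"wz":0,"dx":-4.23,"dy":0,"dz":0.27,"jaw":1.5},{"wx":0,"wy":0.346,"wz":0,"dx":-5.69,"dy":0,"dz":0.69,"jaw":1.5},{"wx":0,"wy":0.446,"wz":0,"dx":-7.07,"dy":0,"dz":1.27,"jaw":1.5}]' 50; python3 - <<'E'
from ins import *
D=cam('side');cv2.imwrite('pics/side16.png',cv2.resize(D['pixels'][120:330,230:450],None,fx=2.8,fy=2.8,interpolation=cv2.INTER_CUBIC))
o=get_obs();print(o['eef_pos'],o['ft_force'],o['joint_positions'].round(2),o['opening'])
E
python3 tip.py .95,.004,.012 1.05,.004,.015 1.15,.004,.018 1.25,.004,.021 1.35,.004,.024 1.45,.004,.024
```

```text
t: 12.15
eef_pos: [0.5871, -0.0574, 0.1544]
ee_rot: [0.419, 0.85, -0.14, 0.286]
ft_force: [-1.7, -0.3, -5.2]
opening: 0.0233
[ 0.58968284 -0.06259722  0.15791248] [ 3.84806411 -5.11425885  1.06560993] [-0.26  0.56  0.06  2.04  1.22  0.59  0.93] 0.022838582589423107
Bf0 [ 0.6517 -0.1335  0.    ] th 0.5035323020351944 now 0.9181393309422702
.95,.004,.012 [ 0.39  0.46 -0.06] [-0.01   0.032 -0.019] [ 0.591 -0.057  0.156]
1.05,.004,.015 [-1.09  0.49  0.09] [-0.009  0.132 -0.02 ] [ 0.599 -0.067  0.164]
1.15,.004,.018 [-2.52  0.52  0.4 ] [-0.008  0.232 -0.02 ] [ 0.607 -0.077  0.17 ]
1.25,.004,.021 [-3.89  0.55  0.89] [-0.007  0.332 -0.021] [ 0.616 -0.088  0.175]
1.35,.004,.024 [-5.19  0.58  1.52] [-0.006  0.432 -0.021] [ 0.625 -0.099  0.177]
1.45,.004,.024 [-6.64  0.62  2.5 ] [-0.005  0.532 -0.022] [ 0.636 -0.113  0.178]
```

View pics/side16.png

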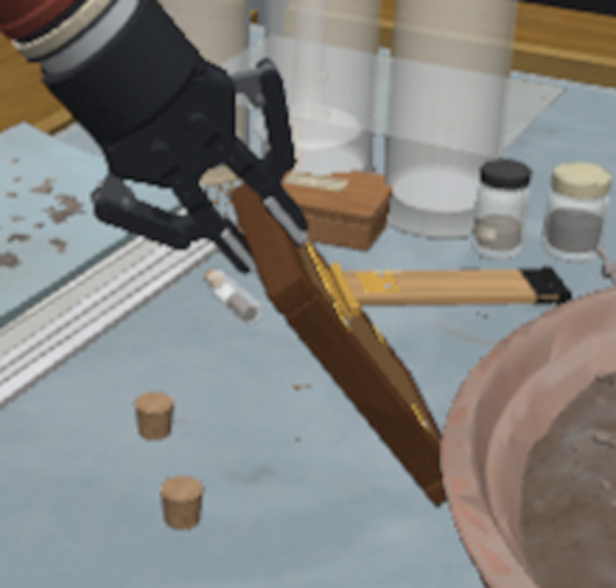

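The frame is at about 55°, held firmly, its lower edge just in front of the pan rim in this view. I'll let it settle a moment before the next part.

```bash
python3 -m inch '[{"wx":0,"wy":0,"wz":0,"dx":0,"dy":0,"dz":0,"jaw":1.5},{"wx":0,"wy":0,"wz":0,"dx":0,"dy":0,"dz":0,"jaw":1.5},{"wx":0,"wy":0,"wz":0,"dx":0,"dy":0,"dz":0,"jaw":1.5}]'
python3 tip.py .95,.004,.012 1.0,.004,.017 1.1,.004,.022 1.2,.004,.025 1.3,.004,.028 1.4,.004,.028
```

```text
t: 12.5
eef_pos: [0.5863, -0.0537, 0.1509]
ee_rot: [0.416, 0.852, -0.141, 0.285]
ft_force: [-0.0, 0.6, -3.4]
opening: 0.023
Bf0 [ 0.6517 -0.1335  0.    ] th 0.5035323020351944 now 0.9234223450944677
.95,.004,.012 [-0.77  0.18 -0.06] [-0.007  0.027 -0.005] [ 0.591 -0.057  0.156]
1.0,.004,.017 [-1.23  0.18 -0.23] [-0.007  0.077 -0.006] [ 0.593 -0.059  0.16 ]
1.1,.004,.022 [-2.53  0.19 -0.12] [-0.007  0.177 -0.006] [ 0.6   -0.068  0.167]
1.2,.004,.025 [-3.93  0.2   0.27] [-0.007  0.277 -0.006] [ 0.608 -0.078  0.172]
1.3,.004,.028 [-5.27  0.21  0.83] [-0.006  0.377 -0.007] [ 0.617 -0.089  0.176]
1.4,.004,.028 [-6.77  0.23  1.72] [-0.006  0.477 -0.007] [ 0.628 -0.103  0.178]
```

```bash
cat >> tip.py <<'E'
    # ideal differences from first argument
    f=lambda a: pose(*map(float,a.split(',')))
    P0,R0=f(sys.argv[1]); print('ideal')
    for a in sys.argv[2:]:
        P,R=f(a); print(a,(R0.inv().apply(P-P0)*100).round(2),(R0.inv()*R).as_rotvec().round(3))
E
python3 tip.py .95,.004,.012 1.03,.004,.016 1.11,.004,.02 1.19,.004,.023 1.27,.004,.026 1.35,.004,.028|sed -n '/ideal/,$p'
```

```text
ideal
1.03,.004,.016 [-1.05 -0.   -0.03] [-0.    0.08 -0.  ]
1.11,.004,.02 [-2.09 -0.    0.06] [0.   0.16 0.  ]
1.19,.004,.023 [-3.17  0.    0.31] [-0.    0.24 -0.  ]
1.27,.004,.026 [-4.22  0.    0.66] [-0.    0.32 -0.  ]
1.35,.004,.028 [-5.3  -0.    1.18] [0.  0.4 0. ]
```

Adding about half the measured residual: −0.2 cm in x, 0.1 cm in y.

```bash
python3 -m inch '[{"wx":0,"wy":0.08,"wz":0,"dx":-1.25,"dy":0.05,"dz":-0.03,"jaw":1.5},{"wx":0,"wy":0.16,"wz":0,"dx":-2.3,"dy":0.1,"dz":0.06,"jaw":1.5},{"wx":0,"wy":0.24,"wz":0,"dx":-3.4,"dy":0.1,"dz":0.3,"jaw":1.5},{"wx":0,"wy":0.32,"wz":0,"dx":-4.4,"dy":0.1,"dz":0.66,"jaw":1.5},{"wx":0,"wy":0.4,"wz":0,"dx":-5.5,"dy":0.1,"dz":1.18,"jaw":1.5}]'
python3 -m inch '[{"wx":0,"wy":0,"wz":0,"dx":0,"dy":0,"dz":0,"jaw":1.5},{"wx":0,"wy":0,"wz":0,"dx":0,"dy":0,"dz":0,"jaw":1.5},{"wx":0,"wy":0,"wz":0,"dx":0,"dy":0,"dz":0,"jaw":1.5}]'
 python3 - <<'E'
from ins import *
D=cam('side');cv2.imwrite('pics/side17.png',cv2.resize(D['pixels'][120:330,230:450],None,fx=2.8,fy=2.8,interpolation=cv2.INTER_CUBIC))
o=get_obs();print(o['eef_pos'],o['ft_force'],o['joint_positions'].round(2),o['opening'])
E
python3 tip.py  1.35,.004,.028 1.43,.005,.028 1.51,.005,.028 1.59,.005,.028 1.67,.005,.028 1.75,.005,.028 1.82,.005,.028
```

```text
t: 13.0
eef_pos: [0.6181, -0.0941, 0.1755]
ee_rot: [0.436, 0.892, -0.055, 0.108]
ft_force: [-0.2, -0.1, -5.2]
opening: 0.0226
t: 13.3
eef_pos: [0.6181, -0.093, 0.1752]
ee_rot: [0.436, 0.892, -0.055, 0.11]
ft_force: [-0.4, 0.1, -4.2]
opening: 0.0232
[ 0.61848034 -0.09272962  0.17561536] [-1.09614545 -0.11094471 -4.45217308] [ 0.23  0.59 -0.33  1.72  0.55  0.78  1.82] 0.023103581426078892
Bf0 [ 0.6517 -0.1335  0.    ] th 0.5035323020351944 now 1.323080338384027
1.35,.004,.028 [-0.54  0.08 -0.04] [-0.004  0.027 -0.007] [ 0.622 -0.096  0.177]
1.43,.005,.028 [-1.93  0.09  0.1 ] [-0.003  0.107 -0.007] [ 0.631 -0.107  0.179]
1.51,.005,.028 [-3.28  0.1   0.46] [-0.003  0.187 -0.008] [ 0.64  -0.118  0.179]
1.59,.005,.028 [-4.64  0.11  0.78] [-0.003  0.267 -0.008] [ 0.648 -0.129  0.179]
1.67,.005,.028 [-5.96  0.12  1.16] [-0.003  0.347 -0.008] [ 0.657 -0.14   0.179]
1.75,.005,.028 [-7.23  0.13  1.64] [-0.002  0.427 -0.008] [ 0.665 -0.15   0.177]
1.82,.005,.028 [-8.3   0.14  2.14] [-0.002  0.497 -0.008] [ 0.672 -0.159  0.175]
ideal
1.43,.005,.028 [-1.4   0.    0.11] [-0.    0.08 -0.  ]
1.51,.005,.028 [-2.76 -0.    0.43] [-0.    0.16 -0.  ]
1.59,.005,.028 [-4.12 -0.    0.71] [-0.    0.24 -0.  ]
1.67,.005,.028 [-5.45 -0.    1.05] [0.   0.32 0.  ]
1.75,.005,.028 [-6.74  0.    1.5 ] [ 0.   0.4 -0. ]
1.82,.005,.028 [-7.82  0.    1.97] [ 0.    0.47 -0.  ]
```

View pics/side17.png

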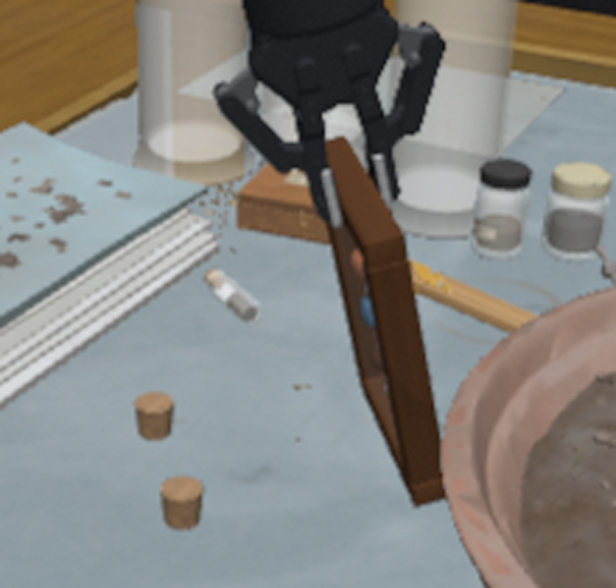

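```bash
python3 tip.py  1.35,.004,.028 1.42,.005,.03 1.49,.005,.032 1.56,.005,.034 1.63,.005,.036 1.7,.005,.038| sed '/ideal/,$d'
```

```text
Bf0 [ 0.6517 -0.1335  0.    ] th 0.5035323020351944 now 1.323080338384027
1.35,.004,.028 [-0.54  0.08 -0.04] [-0.004  0.027 -0.007] [ 0.622 -0.096  0.177]
1.42,.005,.03 [-1.57  0.09  0.02] [-0.003  0.097 -0.007] [ 0.629 -0.104  0.179]
1.49,.005,.032 [-2.56  0.1   0.26] [-0.003  0.167 -0.008] [ 0.635 -0.112  0.179]
1.56,.005,.034 [-3.55  0.1   0.52] [-0.003  0.237 -0.008] [ 0.641 -0.12   0.179]
1.63,.005,.036 [-4.53  0.11  0.76] [-0.003  0.307 -0.008] [ 0.647 -0.128  0.179]
1.7,.005,.038 [-5.47  0.12  1.08] [-0.002  0.377 -0.008] [ 0.654 -0.136  0.179]
```

```bash
python3 -m inch '[{"wx":0,"wy":0.097,"wz":-0.004,"dx":-1.57,"dy":0.09,"dz":0,"jaw":1.5},{"wx":0,"wy":0.167,"wz":-0.006,"dx":-2.56,"dy":0.1,"dz":0.26,"jaw":1.5},{"wx":0,"wy":0.237,"wz":-0.008,"dx":-3.55,"dy":0.1,"dz":0.52,"jaw":1.5},{"wx":0,"wy":0.307,"wz":-0.008,"dx":-4.5,"dy":0.1,"dz":0.76,"jaw":1.5},{"wx":0,"wy":0.377,"wz":-0.008,"dx":-5.47,"dy":0.12,"dz":1.08,"jaw":1.5}]'
python3 -m inch '[{"wx":0,"wy":0,"wz":0,"dx":0,"dy":0,"dz":0,"jaw":1.5},{"wx":0,"wy":0,"wz":0,"dx":0,"dy":0,"dz":0,"jaw":1.5},{"wx":0,"wy":0,"wz":0,"dx":0,"dy":0,"dz":0,"jaw":1.5}]'
 python3 - <<'E'
from ins import *
D=cam('side');cv2.imwrite('pics/side18.png',cv2.resize(D['pixels'][120:330,230:450],None,fx=2.8,fy=2.8,interpolation=cv2.INTER_CUBIC))
o=get_obs();print(o['eef_pos'],o['ft_force'],o['joint_positions'].round(2),o['opening'])
E
python3 tip.py 1.7,.005,.038 1.75,.005,.038 1.8,.005,.038 1.84,.005,.038 1.84,.003,.038 1.84,.0,.038|sed '/ideal/,$d'
```

```text
t: 13.85
eef_pos: [0.6548, -0.1376, 0.1798]
ee_rot: [0.435, 0.898, 0.027, -0.058]
ft_force: [0.3, 1.3, -4.1]
opening: 0.0229
t: 14.15
eef_pos: [0.6542, -0.1357, 0.1802]
ee_rot: [0.434, 0.898, 0.028, -0.057]
ft_force: [-0.2, 0.3, -3.6]
opening: 0.0229
[ 0.65430395 -0.13576361  0.18050835] [-0.54773967  0.20900159 -4.08830479] [ 0.46  0.78 -0.5   1.32  0.27  1.21  2.21] 0.023094672442101886
Bf0 [ 0.6517 -0.1335  0.    ] th 0.5035323020351944 now 1.44345272594027
1.7,.005,.038 [ 0.   -0.06  0.2 ] [0.    0.002 0.   ] [ 0.654 -0.136  0.179]
1.75,.005,.038 [-0.85 -0.06  0.2 ] [0.    0.052 0.   ] [ 0.659 -0.143  0.177]
1.8,.005,.038 [-1.69 -0.06  0.24] [0.    0.102 0.   ] [ 0.664 -0.149  0.176]
1.84,.005,.038 [-2.36 -0.06  0.31] [0.    0.142 0.   ] [ 0.668 -0.154  0.174]
1.84,.003,.038 [-2.38 -0.06  0.51] [0.    0.142 0.   ] [ 0.668 -0.154  0.172]
1.84,.0,.038 [-2.42 -0.06  0.81] [0.    0.142 0.   ] [ 0.668 -0.154  0.169]
```

View pics/side18.png

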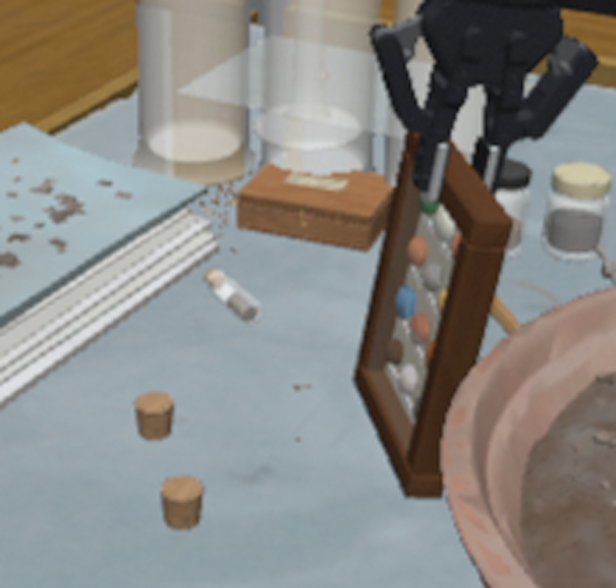

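The frame is upright and held clear of the bench, with the face visible. On to the leaning angle.

```bash
python3 -m inch '[{"wx":0,"wy":0.052,"wz":0,"dx":-0.85,"dy":-0.05,"dz":0.2,"jaw":1.5},{"wx":0,"wy":0.102,"wz":0,"dx":-1.7,"dy":-0.05,"dz":0.24,"jaw":1.5},{"wx":0,"wy":0.142,"wz":0,"dx":-2.36,"dy":-0.05,"dz":0.31,"jaw":1.5},{"wx":0,"wy":0.142,"wz":0,"dx":-2.36,"dy":-0.05,"dz":0.31,"jaw":1.5},{"wx":0,"wy":0.142,"wz":0,"dx":-2.36,"dy":-0.05,"dz":0.31,"jaw":1.5}]'
 python3 - <<'E'
from ins import *
D=cam('side');cv2.imwrite('pics/side19.png',cv2.resize(D['pixels'][120:330,230:450],None,fx=2.8,fy=2.8,interpolation=cv2.INTER_CUBIC))
D=cam('top');cv2.imwrite('pics/top19.png',cv2.resize(D['pixels'][60:300,280:500],None,fx=2.5,fy=2.5,interpolation=cv2.INTER_CUBIC))
D=cam('wrist');cv2.imwrite('pics/w19.png',D['pixels'])
o=get_obs();print(o['eef_pos'],o['ft_force'],o['joint_positions'].round(2),o['opening'])
E
python3 tip.py 1.84,.005,.038 1.84,.003,.038 1.84,.0,.038|sed '/ideal/,$d'
```

```text
t: 14.7
eef_pos: [0.6684, -0.1558, 0.1741]
ee_rot: [0.433, 0.892, 0.059, -0.12]
ft_force: [-0.3, 0.6, -4.1]
opening: 0.023
[ 0.66852479 -0.15523889  0.17489813] [ 1.20620685  0.62651137 -3.68650377] [ 0.49  0.89 -0.52  1.14  0.21  1.39  2.29] 0.022877105000592642
Bf0 [ 0.6517 -0.1335  0.    ] th 0.5035323020351944 now 1.3020271697963808
1.84,.005,.038 [0.09 0.03 0.08] [ 0.002  0.    -0.001] [ 0.668 -0.154  0.174]
1.84,.003,.038 [0.04 0.03 0.27] [ 0.002  0.    -0.001] [ 0.668 -0.154  0.172]
1.84,.0,.038 [-0.04  0.03  0.56] [ 0.002  0.    -0.001] [ 0.668 -0.154  0.169]
```

View pics/side19.png

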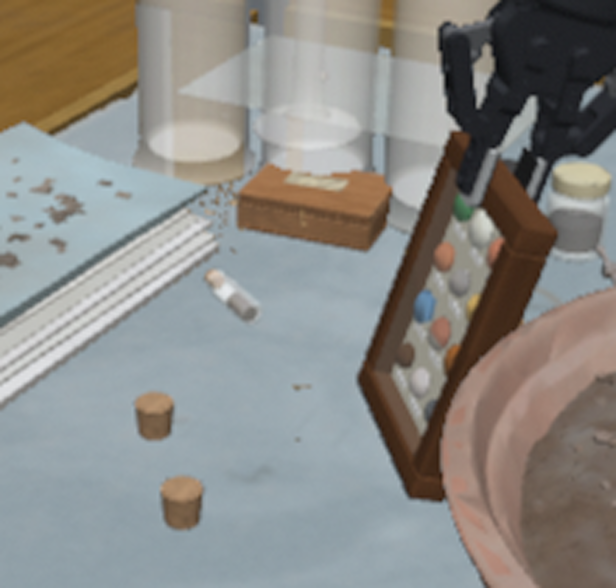

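View pics/top19.png

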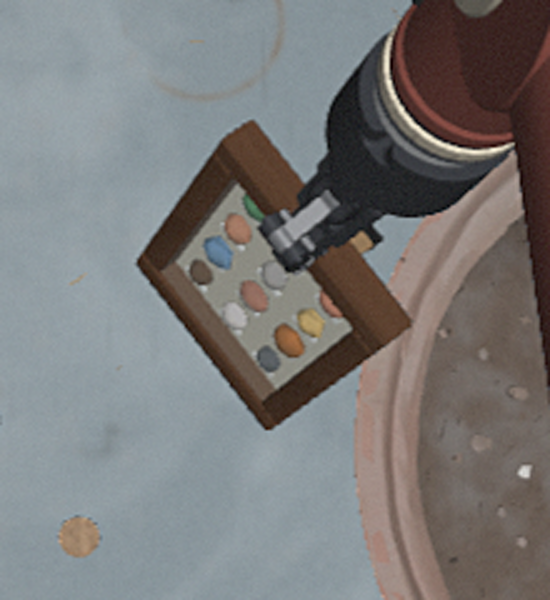

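View pics/w19.png

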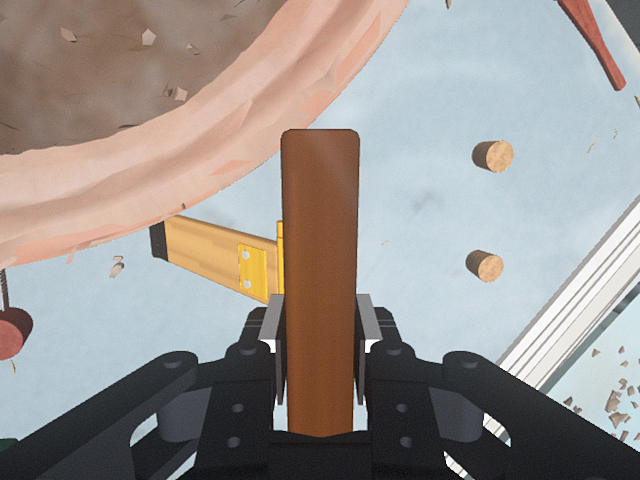

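The frame leans back at about 18° and the strut is still open. The foot, at (160,240) in the wrist view, looks close to the pan rim, so I shift the frame 15 mm away from the pan and then lower it onto the bench.

```bash
python3 -m inch '[{"wx":0,"wy":0,"wz":0,"dx":0.5,"dy":0,"dz":0.13,"jaw":1.5},{"wx":0,"wy":0,"wz":0,"dx":1,"dy":0,"dz":0.27,"jaw":1.5},{"wx":0,"wy":0,"wz":0,"dx":1.45,"dy":0,"dz":0.4,"jaw":1.5},{"wx":0,"wy":0,"wz":0,"dx":1.4,"dy":0,"dz":0.6,"jaw":1.5},{"wx":0,"wy":0,"wz":0,"dx":1.4,"dy":0,"dz":0.6,"jaw":1.5}]'
python3 -m inch '[{"wx":0,"wy":0,"wz":0,"dx":-0.05,"dy":0,"dz":0.2,"jaw":1.5},{"wx":0,"wy":0,"wz":0,"dx":-0.05,"dy":0,"dz":0.2,"jaw":1.5},{"wx":0,"wy":0,"wz":0,"dx":-0.05,"dy":0,"dz":0.2,"jaw":1.5}]'
 python3 - <<'E'
from ins import *
D=cam('side');cv2.imwrite('pics/side20.png',cv2.resize(D['pixels'][120:330,230:450],None,fx=2.8,fy=2.8,interpolation=cv2.INTER_CUBIC))
D=cam('wrist');cv2.imwrite('pics/w20.png',D['pixels'])
for i in range(3): o=get_obs();print(o['eef_pos'],o['ft_force'],o['wrist_torque'])
E
```

```text
t: 15.35
eef_pos: [0.6591, -0.1451, 0.1716]
ee_rot: [0.433, 0.891, 0.059, -0.121]
ft_force: [0.6, 0.4, -4.5]
opening: 0.0228
t: 15.65
eef_pos: [0.6593, -0.1453, 0.1695]
ee_rot: [0.433, 0.891, 0.059, -0.121]
ft_force: [-0.0, -0.0, -4.3]
opening: 0.0229
[ 0.65938512 -0.1452343   0.1697352 ] [-0.6034538   0.06251259 -3.99422434] [-0.43800458 -0.38141126 -0.0403882 ]
[ 0.65938512 -0.1452343   0.1697352 ] [-0.6034538   0.06251259 -3.99422434] [-0.43800458 -0.38141126 -0.0403882 ]
[ 0.65938512 -0.1452343   0.1697352 ] [-0.6034538   0.06251259 -3.99422434] [-0.43800458 -0.38141126 -0.0403882 ]
```

View pics/w20.png

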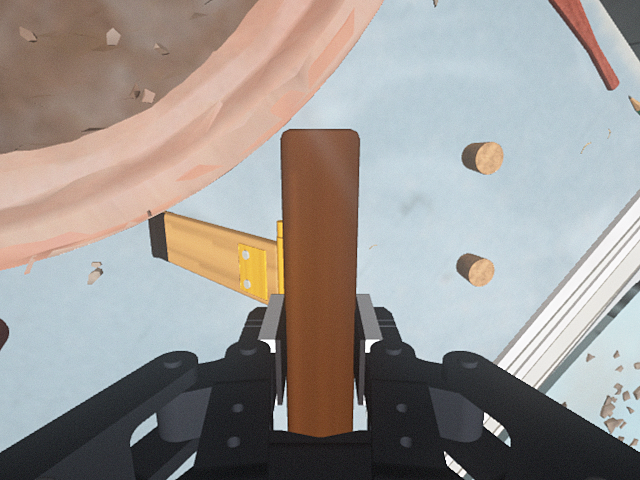

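View pics/side20.png

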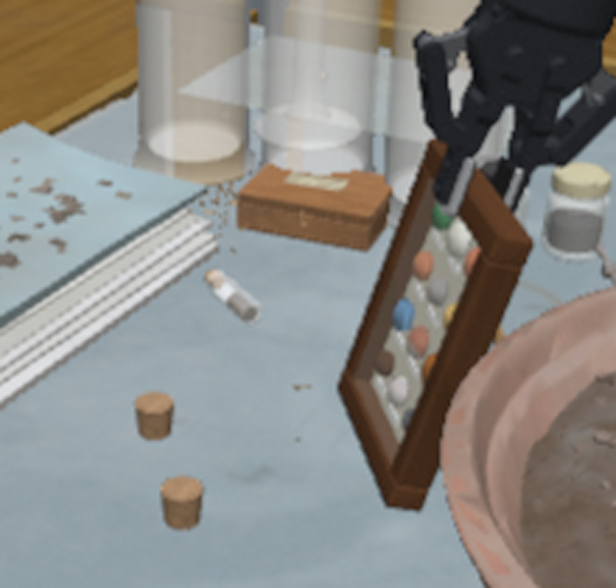

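Still in the air (4 N carried). I lower vertically in small steps until the weight comes off.

```bash
for i in 1 2; do python3 -m inch '[{"wx":0,"wy":0,"wz":0,"dx":-0.04,"dy":0,"dz":0.15,"jaw":1.5},{"wx":0,"wy":0,"wz":0,"dx":-0.08,"dy":0,"dz":0.3,"jaw":1.5},{"wx":0,"wy":0,"wz":0,"dx":-0.08,"dy":0,"dz":0.3,"jaw":1.5},{"wx":0,"wy":0,"wz":0,"dx":-0.08,"dy":0,"dz":0.3,"jaw":1.5}]'; python3 -c "
from h import *
o=get_obs();print(o['wrist_torque'].round(2))"; done
```

```text
t: 16.15
eef_pos: [0.6589, -0.1435, 0.1677]
ee_rot: [0.433, 0.891, 0.06, -0.122]
ft_force: [-3.0, 2.3, 2.0]
opening: 0.0229
[ 0.51  0.66 -0.01]
t: 16.55
eef_pos: [0.6586, -0.1419, 0.1665]
ee_rot: [0.432, 0.891, 0.061, -0.123]
ft_force: [-4.7, 4.6, 8.9]
opening: 0.0232
[ 1.08  1.54 -0.03]
```

```bash
python3 -m inch '[{"wx":0,"wy":0,"wz":0,"dx":0.06,"dy":0,"dz":-0.22,"jaw":1.5},{"wx":0,"wy":0,"wz":0,"dx":0.06,"dy":0,"dz":-0.22,"jaw":1.5},{"wx":0,"wy":0,"wz":0,"dx":0.06,"dy":0,"dz":-0.22,"jaw":1.5}]'
 python3 - <<'E'
from ins import *
D=cam('side');pickle.dump(D,open('side21.pkl','wb'));cv2.imwrite('pics/side21.png',cv2.resize(D['pixels'][160:310,340:440],None,fx=4,fy=4,interpolation=cv2.INTER_CUBIC))
D=cam('wrist');cv2.imwrite('pics/w21.png',D['pixels'])
o=get_obs();print(o['eef_pos'],o['ft_force'],o['wrist_torque'])
M=Ro.from_quat(o['ee_rot']).as_matrix();x=M[:,2]
th=np.pi-np.arcsin(-x[2]);print('tool',th)
from tip import axes
for mm in (.02,.04,.06):
    X,N=axes(th+mm); b=o['eef_pos']+X*.174-N*.012; foot=b+X*(-.0425)+N*.1356
    print(mm,'bot rear',(b+N*.024).round(4),'foot',foot.round(4))
E
```

```text
t: 16.85
eef_pos: [0.6597, -0.1443, 0.1666]
ee_rot: [0.433, 0.891, 0.06, -0.121]
ft_force: [-1.1, 3.8, 4.8]
opening: 0.0234
[ 0.65961221 -0.14430682  0.16654594] [-1.07012526  2.71233339  4.20493506] [ 0.86820403  0.81221929 -0.12656313]
tool 1.8409737854465904
0.02 bot rear [ 0.6358 -0.1143 -0.0036] foot [ 0.7098 -0.2077  0.0052]
0.04 bot rear [ 0.6337 -0.1116 -0.0028] foot [ 0.7078 -0.2051  0.0036]
0.06 bot rear [ 0.6316 -0.109  -0.0019] foot [ 0.7057 -0.2026  0.0021]
```

View pics/side21.png

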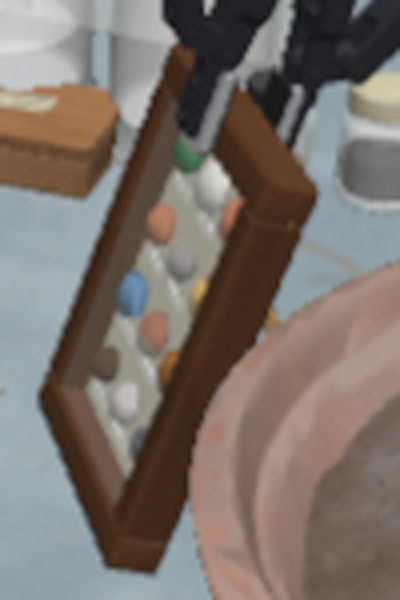

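View pics/w21.png

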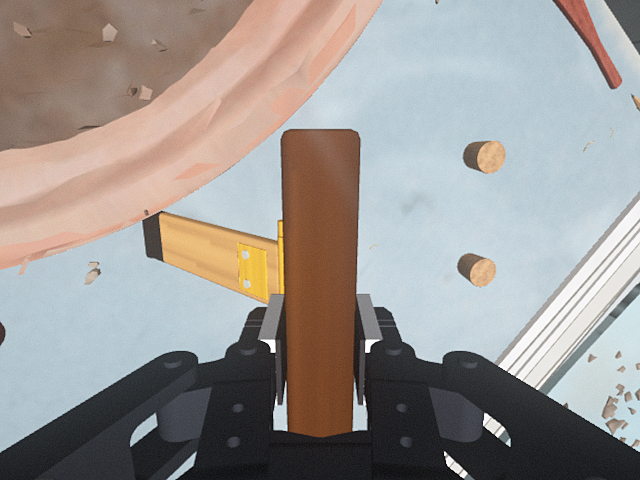

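Tool geometry puts the bottom edge and the foot on the bench at the same time, so the lean is right. I take off the residual push and open slowly.

```bash
python3 -m inch '[{"wx":0,"wy":0,"wz":0,"dx":0.03,"dy":0,"dz":-0.12,"jaw":1.5},{"wx":0,"wy":0,"wz":0,"dx":0.03,"dy":0,"dz":-0.12,"jaw":1.5},{"wx":0,"wy":0,"wz":0,"dx":0.03,"dy":0,"dz":-0.12,"jaw":1.5}]' 20
python3 -c "
from h import *
o=get_obs();print(o['wrist_torque'].round(2),o['ft_force'].round(1))"
```

```text
t: 17.25
eef_pos: [0.6594, -0.1451, 0.1668]
ee_rot: [0.433, 0.891, 0.059, -0.121]
ft_force: [-1.3, 2.5, 1.8]
opening: 0.0231
[ 0.9   0.34 -0.22] [-1.3  2.5  1.8]
```

```bash
python3 -m inch '[{"wx":0,"wy":0,"wz":0,"dx":0.02,"dy":0,"dz":-0.1,"jaw":1.5},{"wx":0,"wy":0,"wz":0,"dx":0.02,"dy":0,"dz":-0.1,"jaw":2.4},{"wx":0,"wy":0,"wz":0,"dx":0.02,"dy":0,"dz":-0.1,"jaw":2.6},{"wx":0,"wy":0,"wz":0,"dx":0.02,"dy":0,"dz":-0.1,"jaw":2.8},{"wx":0,"wy":0,"wz":0,"dx":0.02,"dy":0,"dz":-0.1,"jaw":3}]' 20
 python3 - <<'E'
from ins import *
D=cam('side');cv2.imwrite('pics/side22.png',cv2.resize(D['pixels'][160:310,340:440],None,fx=4,fy=4,interpolation=cv2.INTER_CUBIC))
D=cam('wrist');cv2.imwrite('pics/w22.png',D['pixels'])
o=get_obs();print(o['eef_pos'],o['ft_force'],o['wrist_torque'])
E
```

```text
t: 17.75
eef_pos: [0.6597, -0.1461, 0.1684]
ee_rot: [0.434, 0.891, 0.059, -0.12]
ft_force: [0.1, -0.2, -0.5]
opening: 0.0296
[ 0.65956239 -0.14561104  0.1683839 ] [ 0.24426757 -0.41268128  0.08890594] [-0.2361865  -0.21645342 -0.06222248]
```

View pics/side22.png

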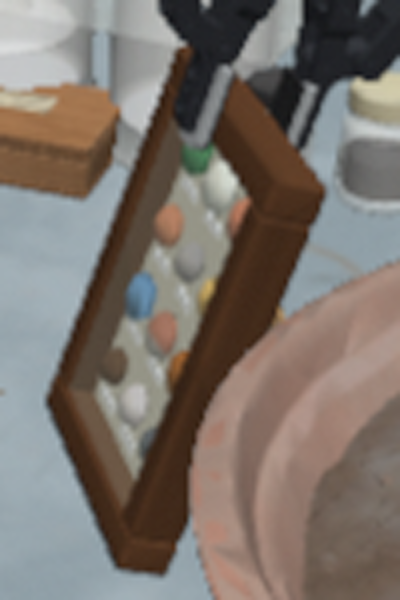

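View pics/w22.png

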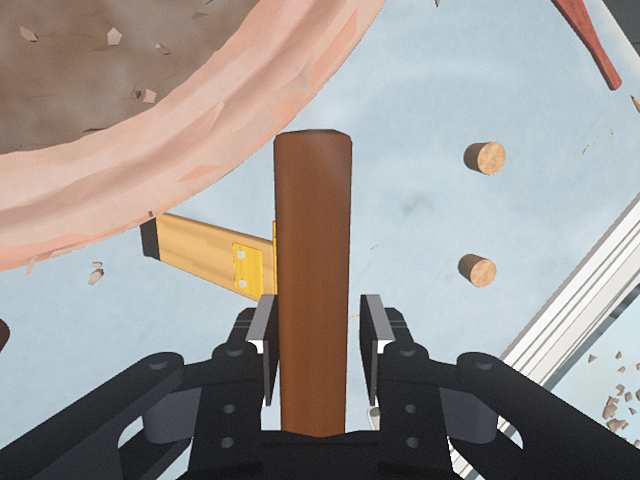

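```bash
python3 -m inch '[{"wx":0,"wy":0,"wz":0,"dx":0,"dy":0,"dz":0,"jaw":3.3},{"wx":0,"wy":0,"wz":0,"dx":0,"dy":0,"dz":0,"jaw":3.6},{"wx":0,"wy":0,"wz":0,"dx":0,"dy":0,"dz":0,"jaw":4},{"wx":0,"wy":0,"wz":0,"dx":0,"dy":0,"dz":0,"jaw":4.5},{"wx":0,"wy":0,"wz":0,"dx":0,"dy":0,"dz":0,"jaw":5}]'
 python3 - <<'E'
from ins import *
D=cam('side');cv2.imwrite('pics/side23.png',cv2.resize(D['pixels'][160:310,340:440],None,fx=4,fy=4,interpolation=cv2.INTER_CUBIC))
D=cam('wrist');cv2.imwrite('pics/w23.png',D['pixels'])
o=get_obs();print(o['eef_pos'],o['ft_force'],o['wrist_torque'])
E
```

```text
t: 18.35
eef_pos: [0.6594, -0.1452, 0.1681]
ee_rot: [0.433, 0.891, 0.059, -0.121]
ft_force: [0.3, -0.9, -1.3]
opening: 0.0503
[ 0.65936348 -0.14518351  0.16810488] [-0.34087538  0.46716208  0.03048615] [-0.20725368 -0.17445603 -0.00114965]
```

View pics/w23.png

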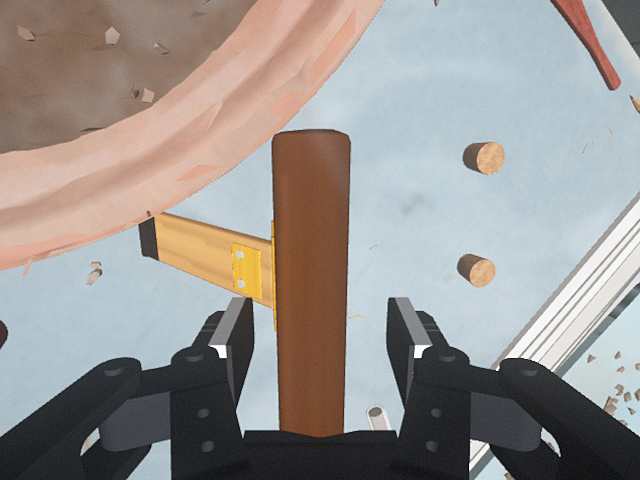

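View pics/side23.png

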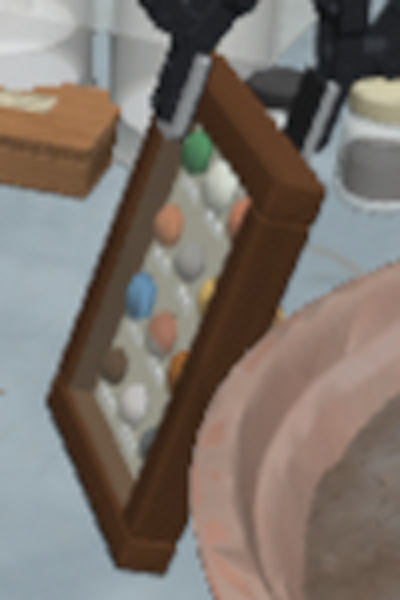

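The frame stands free on its strut: it occupies columns 272–350 and the pads are at 252 and 388. Withdrawing along the tool axis.

```bash
python3 -m inch '[{"wx":0,"wy":0,"wz":0,"dx":0,"dy":0,"dz":-1,"jaw":5.5},{"wx":0,"wy":0,"wz":0,"dx":0,"dy":0,"dz":-2.5,"jaw":5.5},{"wx":0,"wy":0,"wz":0,"dx":0,"dy":0,"dz":-5,"jaw":5.5},{"wx":0,"wy":0,"wz":0,"dx":0,"dy":0,"dz":-8,"jaw":5.5},{"wx":0,"wy":0,"wz":0,"dx":0,"dy":0,"dz":-12,"jaw":5.5}]'
python3 -m inch '[{"wx":0,"wy":0,"wz":0,"dx":0,"dy":0,"dz":0,"jaw":5.5},{"wx":0,"wy":0,"wz":0,"dx":0,"dy":0,"dz":0,"jaw":5.5},{"wx":0,"wy":0,"wz":0,"dx":0,"dy":0,"dz":0,"jaw":5.5}]'
 python3 - <<'E'
from ins import *
D=cam('side');pickle.dump(D,open('side24.pkl','wb'));cv2.imwrite('pics/side24.png',D['pixels']);cv2.imwrite('pics/side24c.png',cv2.resize(D['pixels'][160:310,340:440],None,fx=4,fy=4,interpolation=cv2.INTER_CUBIC))
D=cam('wrist');pickle.dump(D,open('w24.pkl','wb'));cv2.imwrite('pics/w24.png',D['pixels'])
D=cam('top');pickle.dump(D,open('top24.pkl','wb'));cv2.imwrite('pics/top24.png',D['pixels'])
o=get_obs();print(o['eef_pos'],o['ft_force'],o['t'])
E
```

```text
t: 18.95
eef_pos: [0.6785, -0.1705, 0.2845]
ee_rot: [0.433, 0.891, 0.059, -0.122]
ft_force: [0.8, -0.0, -1.0]
opening: 0.0548
t: 19.25
eef_pos: [0.6785, -0.1701, 0.2829]
ee_rot: [0.433, 0.891, 0.059, -0.122]
ft_force: [0.7, 0.3, -0.3]
opening: 0.0551
[ 0.67841832 -0.17010566  0.28250701] [ 0.43165855  0.20443356 -0.57983193] 19.4
```

View pics/w24.png

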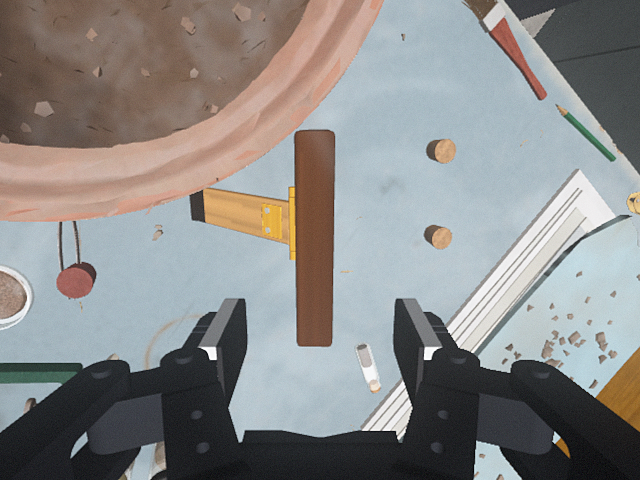

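View pics/side24.png

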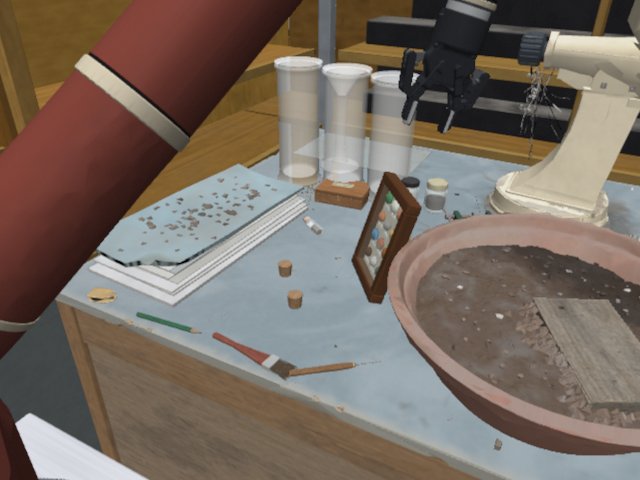

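View pics/top24.png

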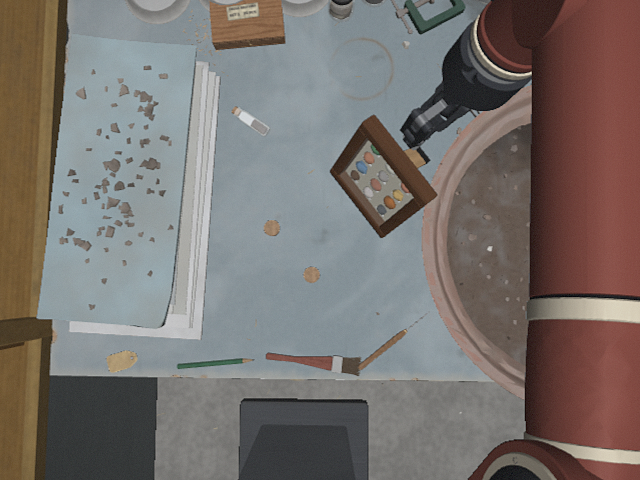

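View pics/side24c.png

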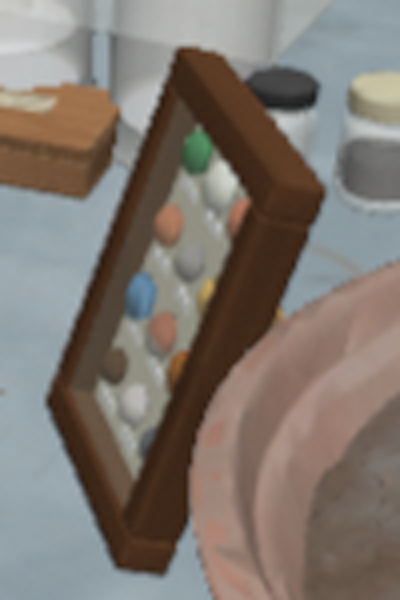

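```bash
cat > fit24.py <<'E'
from ins import *
S=pickle.load(open('side24.pkl','rb'));T=pickle.load(open('top24.pkl','rb'));W=pickle.load(open('w24.pkl','rb'))
sp=lambda u,v:(u/4+340,v/4+160)
obs=[(S,(-.095,-.07,0),sp(270,217)),(S,(-.095,-.07,.024),sp(322,190)),(S,(.095,.07,0),sp(49,398)),(S,(.095,-.07,0),sp(118,570)),(S,(.095,-.07,.024),sp(165,573)),(S,(-.095,.07,0),sp(180,52)),
(T,(-.095,.07,.024),(374,116)),(T,(-.095,-.07,.024),(437,192)),(T,(.095,.07,0),(331,172)),(T,(.095,-.07,0),(382,237)),
(W,(-.095,-.07,.024),(295,130)),(W,(-.095,-.07,0),(335,131)),(W,(-.095,.07,.024),(297,346)),(W,(-.095,.07,0),(332,346)),(W,'f',(197,206))]
x,n_=np.array(d)*np.cos(1.885)-up*np.sin(1.885), d*np.sin(1.885)+up*np.cos(1.885)
R0=Ro.from_matrix(np.stack([x,np.cross(n_,x),n_],1))
def pose(p): return Ro.from_rotvec(p[:3])*R0, p[3:6]
def res(p):
    R,t=pose(p);r=[]
    for D,X,q in obs:
        if X=='f': X=(-.03+.134*np.cos(p[6]),0,.03+.134*np.sin(p[6]))
        r+=list(np.subtract(proj(D,R.apply(X)+t),q))
    return np.array(r)
s=least_squares(res,[0,0,0,.65,-.13,.09,.9],loss='soft_l1'); R,t=pose(s.x); print(s.x.round(3)); print(s.fun.reshape(-1,2).round(1).tolist())
A=R.as_matrix(); print('z ang',np.arccos(A[2,2]),'x ang',np.arccos(A[2,0]))
for k,X in dict(bot=(.095,0,.024),foot=(-.03+.134*np.cos(s.x[6]),0,.03+.134*np.sin(s.x[6]))).items(): print(k,(R.apply(X)+t).round(4))
R0f,o0=pickle.load(open('frame0.pkl','rb')); print('start',R0f@[.095,0,.024]+o0)
E
python3 fit24.py
```

```text
[-0.037 -0.047 -0.012  0.643 -0.121  0.094  0.825]
[[-0.4, -7.1], [0.5, 2.1], [-1.0, 0.8], [-0.2, 2.1], [0.9, 2.9], [-2.5, -1.9], [0.0, -2.6], [1.2, 3.4], [-1.7, -3.4], [-0.3, -0.4], [-0.7, 0.4], [0.4, -0.4], [-0.2, 0.3], [0.5, 0.2], [-0.1, -1.7]]
z ang 1.8271747664159887 x ang 2.8848065411148385
bot [ 0.6432 -0.1194 -0.0042]
foot [ 0.7103 -0.2062  0.0023]
start [ 0.64876379 -0.12394698  0.02363542]
```

The fit gives a lean of ~15° and the strut at ~0.83, a little less than expected at the stop. Pressing down may have folded the strut slightly, so I measure this more carefully.

```bash
python3 - <<'E'
import pickle,cv2
T=pickle.load(open('top24.pkl','rb'))['pixels'];W=pickle.load(open('w24.pkl','rb'))['pixels'];S=pickle.load(open('side24.pkl','rb'))['pixels']
cv2.imwrite('pics/t24c.png',cv2.resize(T[105:250,320:450],None,fx=4,fy=4,interpolation=cv2.INTER_CUBIC))
cv2.imwrite('pics/w24c.png',cv2.resize(W[115:255,170:350],None,fx=4,fy=4,interpolation=cv2.INTER_CUBIC))
E
```

```text
(no output)
```

View pics/t24c.png

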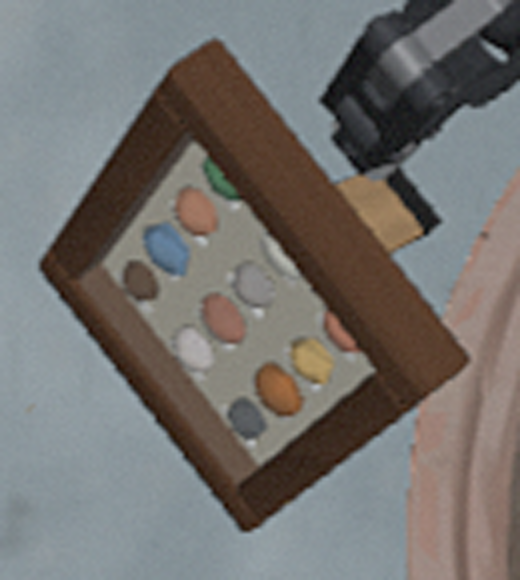

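View pics/w24c.png

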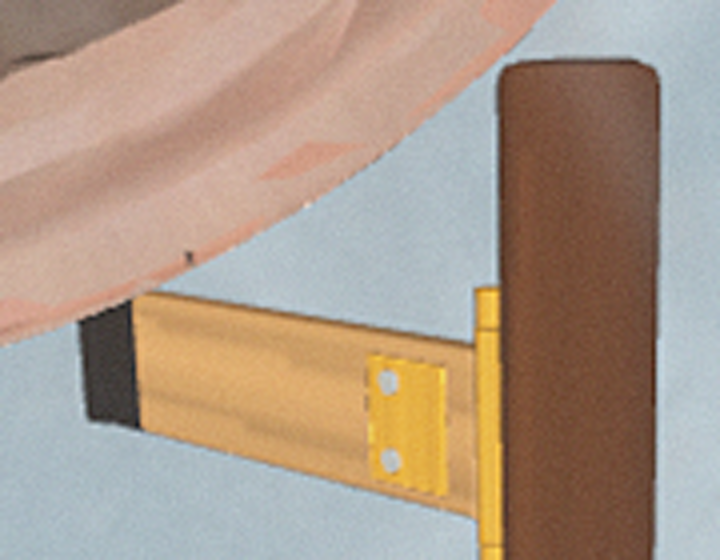

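```bash
cat > fit25.py <<'E'
from ins import *
import sys
S=pickle.load(open('side24.pkl','rb'));T=pickle.load(open('top24.pkl','rb'));W=pickle.load(open('w24.pkl','rb'))
sp=lambda u,v:(u/4+340,v/4+160);tp=lambda u,v:(u/4+320,v/4+105);wp=lambda u,v:(u/4+170,v/4+115)
oT=[((.095,.07,0),tp(43,263)),((.095,-.07,0),tp(247,529)),((-.095,.07,.024),tp(218,41)),((-.095,-.07,.024),tp(468,356)),((-.095,.07,0),tp(168,76)),((-.095,-.07,0),tp(408,410))]
oS=[((-.095,-.07,.024),sp(322,190)),((.095,.07,0),sp(49,398)),((.095,-.07,0),sp(118,570)),((.095,-.07,.024),sp(163,573)),((-.095,.07,0),sp(180,52))]
oW=[((-.095,-.07,.024),wp(500,62)),((-.095,-.07,0),wp(660,65)),((-.095,.07,.024),(297,346)),((-.095,.07,0),(332,346)),('f',wp(89,421))]
def lean(s):
    a,b=-.125+.134*np.cos(s),.006+.134*np.sin(s); r=np.hypot(a,b); return np.arctan2(-a,b)-np.arcsin(.006/r)
def pose(s,x,y,yaw):
    L=lean(s); phi=np.pi/2+L; dd=np.array([np.cos(yaw),np.sin(yaw),0]); X=dd*np.cos(phi)-up*np.sin(phi);N=dd*np.sin(phi)+up*np.cos(phi)
    R=np.stack([X,np.cross(N,X),N],1); return R,np.array([x,y,0])-R@[.095,0,.024],dd
def res(p,s,sets,bias):
    s=p[3] if s is None else s
    R,t,dd=pose(s,*p[:3]); r=[]
    for k,(D,ob) in enumerate(sets):
        for X,q in ob:
            w=(R@[-.03+.134*np.cos(s),.017,.03+.134*np.sin(s)]+t+dd*.0058+[0,0,.001]) if isinstance(X,str) else R@X+t
            b=p[4+2*k:6+2*k] if bias else np.zeros(2)
            r+=list(np.subtract(proj(D,w),q)+b)
    return np.r_[r,(p[4:]/1.5 if bias else [])]
for name,sets in dict(T=[(T,oT)],S=[(S,oS)],W=[(W,oW)],TS=[(T,oT),(S,oS)],all=[(T,oT),(S,oS),(W,oW)]).items():
  for bias in (0,1):
    m=least_squares(lambda p:res(p,None,sets,bias),[.643,-.12,-.9,.9]+([0]*2*len(sets) if bias else []),loss='soft_l1')
    J=m.jac; C=np.linalg.pinv(J.T@J); print(name,bias,m.x[:4].round(4),'sd s',np.sqrt(C[3,3]).round(3),'lean',np.degrees(lean(m.x[3])).round(1),'rms',np.sqrt((m.fun**2).mean()).round(2))
  if name=='all': print(m.fun.reshape(-1,2)[:17].round(1).tolist())
E
python3 fit25.py
```

```text
T 0 [ 0.6398 -0.1207 -0.932   0.802 ] sd s 0.015 lean 14.1 rms 1.46
T 1 [ 0.64   -0.1207 -0.9321  0.802 ] sd s 0.016 lean 14.1 rms 1.36
S 0 [ 0.6413 -0.1204 -0.9462  0.8328] sd s 0.016 lean 15.2 rms 1.28
S 1 [ 0.6458 -0.1184 -0.9438  0.8353] sd s 0.017 lean 15.3 rms 1.06
W 0 [ 0.6318 -0.1089 -0.9098  0.9499] sd s 0.038 lean 19.5 rms 0.49
W 1 [ 0.6317 -0.1088 -0.9095  0.9491] sd s 0.039 lean 19.5 rms 0.43
TS 0 [ 0.64   -0.1208 -0.934   0.8095] sd s 0.012 lean 14.4 rms 1.51
TS 1 [ 0.6403 -0.12   -0.9353  0.8149] sd s 0.012 lean 14.6 rms 1.35
all 0 [ 0.6397 -0.1196 -0.913   0.8402] sd s 0.01 lean 15.5 rms 1.65
all 1 [ 0.6406 -0.1199 -0.9147  0.8314] sd s 0.014 lean 15.2 rms 1.4
[[-1.3, 0.2], [0.2, 2.0], [-0.3, -1.4], [1.7, 2.0], [-1.2, -1.2], [3.7, -1.6], [1.2, -0.6], [-0.9, 0.1], [-0.2, 0.6], [1.5, 1.5], [-1.9, -3.4], [0.1, -0.4], [2.0, -0.7], [-0.7, 2.2], [0.4, 2.4], [-0.6, -1.0], [-0.2, 0.8]]
```

The views disagree (0.80–0.95), but the tool's own lean when I set the frame down (15.4°) supports a strut pressed back to about 0.84. I'll mend it: regrip the top edge, lift a little, lean it to 18°, then set the foot down while drawing the frame away from the pan, so friction on the foot pulls the strut to its stop.

```bash
python3 -m inch '[{"wx":0,"wy":0,"wz":0,"dx":0,"dy":0,"dz":4,"jaw":5.5},{"wx":0,"wy":0,"wz":0,"dx":-0.1,"dy":0,"dz":8,"jaw":5.5},{"wx":0,"wy":0,"wz":0,"dx":-0.25,"dy":0,"dz":10.5,"jaw":5.2},{"wx":0,"wy":0,"wz":0,"dx":-0.25,"dy":0,"dz":12,"jaw":5},{"wx":0,"wy":0,"wz":0,"dx":-0.25,"dy":0,"dz":12,"jaw":5}]'
 python3 - <<'E'
from ins import *
D=cam('wrist');D=cam('wrist');cv2.imwrite('pics/w26.png',D['pixels'])
o=get_obs();print(o['eef_pos'],o['ft_force'],o['wrist_torque'])
E
```

```text
t: 19.9
eef_pos: [0.6585, -0.1464, 0.1641]
ee_rot: [0.433, 0.891, 0.058, -0.124]
ft_force: [0.4, 1.0, -0.4]
opening: 0.0499
[ 0.66092436 -0.14710839  0.16750176] [ 0.28591636 -0.01282912  0.59831229] [-0.26898858 -0.20037479 -0.05719928]
```

View pics/w26.png

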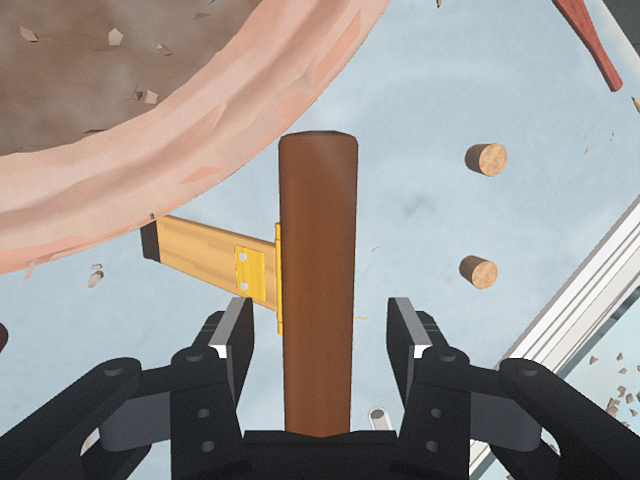

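Centred (frame 279–357, pads 252 and 388). Gripping and lifting a little.

```bash
python3 -m inch '[{"wx":0,"wy":0,"wz":0,"dx":0,"dy":0,"dz":0,"jaw":3},{"wx":0,"wy":0,"wz":0,"dx":0,"dy":0,"dz":0,"jaw":2.2},{"wx":0,"wy":0,"wz":0,"dx":0,"dy":0,"dz":0,"jaw":1.5},{"wx":0,"wy":0,"wz":0,"dx":0,"dy":0,"dz":0,"jaw":1.5},{"wx":0,"wy":0,"wz":0,"dx":0,"dy":0,"dz":0,"jaw":1.5}]' 50
python3 -m inch '[{"wx":0,"wy":0,"wz":0,"dx":0.16,"dy":0,"dz":-0.58,"jaw":1.5},{"wx":0,"wy":0,"wz":0,"dx":0.32,"dy":0,"dz":-1.16,"jaw":1.5},{"wx":0,"wy":0.02,"wz":0,"dx":0.32,"dy":0,"dz":-1.16,"jaw":1.5},{"wx":0,"wy":0.04,"wz":0,"dx":0.32,"dy":0,"dz":-1.16,"jaw":1.5},{"wx":0,"wy":0.04,"wz":0,"dx":0.32,"dy":0,"dz":-1.16,"jaw":1.5}]'
 python3 - <<'E'
from ins import *
D=cam('side');cv2.imwrite('pics/side27.png',cv2.resize(D['pixels'][150:310,330:450],None,fx=3.7,fy=3.7,interpolation=cv2.INTER_CUBIC))
o=get_obs();print(o['eef_pos'],o['ft_force'],o['wrist_torque'],o['opening'])
M=Ro.from_quat(o['ee_rot']).as_matrix(); print('lean',np.degrees(np.arccos(-M[2,2])))
E
```

```text
t: 20.5
eef_pos: [0.6617, -0.1472, 0.169]
ee_rot: [0.433, 0.891, 0.059, -0.119]
ft_force: [0.8, -1.4, 4.9]
opening: 0.0227
t: 21.0
eef_pos: [0.6605, -0.1483, 0.1779]
ee_rot: [0.433, 0.888, 0.067, -0.139]
ft_force: [0.4, 0.1, -3.8]
opening: 0.0229
[ 0.66057501 -0.14794358  0.17815676] [-0.94543891  0.6446705  -5.10035312] [-0.57002468 -0.40842381  0.03253534] 0.02276863698561179
lean 17.781384548187695
```

View pics/side27.png

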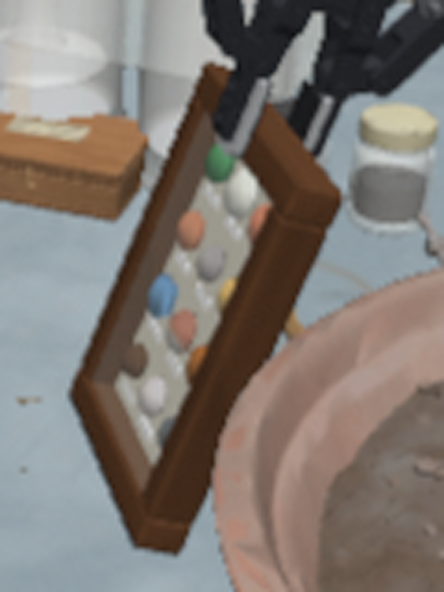

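```bash
python3 -m inch '[{"wx":0,"wy":0,"wz":0,"dx":0.38,"dy":0,"dz":0.44,"jaw":1.5},{"wx":0,"wy":0,"wz":0,"dx":0.78,"dy":0,"dz":0.83,"jaw":1.5},{"wx":0,"wy":0,"wz":0,"dx":1.21,"dy":0,"dz":1.12,"jaw":1.5},{"wx":0,"wy":0,"wz":0,"dx":1.66,"dy":0,"dz":1.37,"jaw":1.5},{"wx":0,"wy":0,"wz":0,"dx":2.12,"dy":0,"dz":1.57,"jaw":1.5}]'
python3 -c "
from ins import *
o=get_obs();print(o['wrist_torque'].round(2),o['ft_force'].round(1));M=Ro.from_quat(o['ee_rot']).as_matrix(); print('lean',np.degrees(np.arccos(-M[2,2])))"
```

```text
t: 21.55
eef_pos: [0.6452, -0.127, 0.1712]
ee_rot: [0.432, 0.889, 0.068, -0.138]
ft_force: [0.3, -1.0, -4.4]
opening: 0.023
[-0.68 -0.47 -0.04] [ 0.3 -1.  -4.4]
lean 17.692857583722546
```

```bash
python3 -m inch '[{"wx":0,"wy":0,"wz":0,"dx":0.33,"dy":0,"dz":0.26,"jaw":1.5},{"wx":0,"wy":0,"wz":0,"dx":0.67,"dy":0,"dz":0.48,"jaw":1.5},{"wx":0,"wy":0,"wz":0,"dx":1.02,"dy":0,"dz":0.68,"jaw":1.5}]'
python3 -c "
from ins import *
o=get_obs();print(o['wrist_torque'].round(2),o['ft_force'].round(1));M=Ro.from_quat(o['ee_rot']).as_matrix(); print('lean',np.degrees(np.arccos(-M[2,2])))
D=cam('side');cv2.imwrite('pics/side28.png',cv2.resize(D['pixels'][150:310,330:450],None,fx=3.7,fy=3.7,interpolation=cv2.INTER_CUBIC))
D=cam('wrist');cv2.imwrite('pics/w28.png',D['pixels'])
"
```

```text
t: 21.85
eef_pos: [0.6384, -0.1185, 0.1678]
ee_rot: [0.432, 0.889, 0.067, -0.137]
ft_force: [1.3, -2.4, 0.6]
opening: 0.0225
[-1.2  -0.78  0.04] [ 1.3 -2.4  0.6]
lean 17.61447491451645
```

View pics/side28.png

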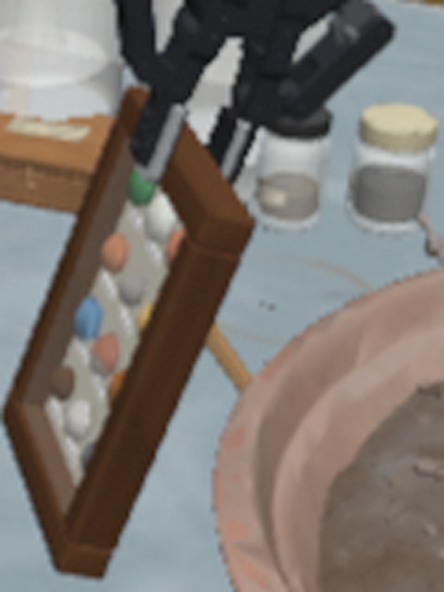

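View pics/w28.png

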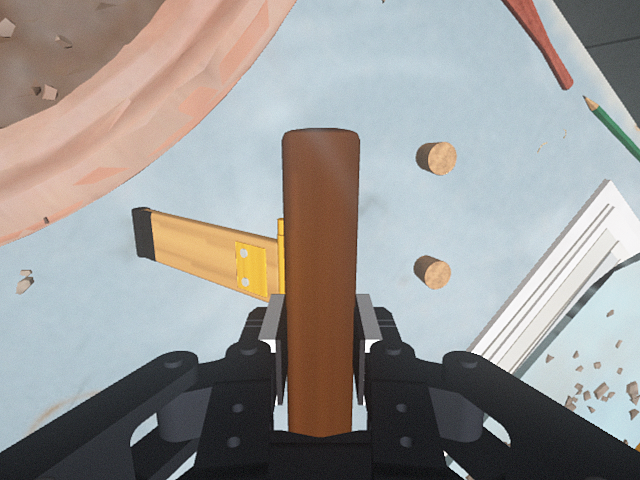

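The drag worked: the bench now pushes the foot in the opening direction (2.7 N), the foot has moved out from column 141 to 133, and the pan is well clear. I drag a little more and then release.

```bash
python3 -m inch '[{"wx":0,"wy":0,"wz":0,"dx":0.25,"dy":0,"dz":0.1,"jaw":1.5},{"wx":0,"wy":0,"wz":0,"dx":0.5,"dy":0,"dz":0.2,"jaw":1.5},{"wx":0,"wy":0,"wz":0,"dx":0.5,"dy":0,"dz":0.2,"jaw":1.5},{"wx":0,"wy":0,"wz":0,"dx":0.5,"dy":0,"dz":0.2,"jaw":1.5}]'
python3 -c "
from ins import *
o=get_obs();print(o['wrist_torque'].round(2),o['ft_force'].round(1));M=Ro.from_quat(o['ee_rot']).as_matrix(); print('lean',np.degrees(np.arccos(-M[2,2])))
"
python3 -m inch '[{"wx":0,"wy":0,"wz":0,"dx":0,"dy":0,"dz":0,"jaw":2.35},{"wx":0,"wy":0,"wz":0,"dx":0,"dy":0,"dz":0,"jaw":2.5},{"wx":0,"wy":0,"wz":0,"dx":0,"dy":0,"dz":0,"jaw":2.7},{"wx":0,"wy":0,"wz":0,"dx":0,"dy":0,"dz":0,"jaw":2.9},{"wx":0,"wy":0,"wz":0,"dx":0,"dy":0,"dz":0,"jaw":3.2}]' 20
python3 -c "
from ins import *
o=get_obs();print(o['eef_pos'],o['wrist_torque'].round(2),o['ft_force'].round(1));M=Ro.from_quat(o['ee_rot']).as_matrix(); print('lean',np.degrees(np.arccos(-M[2,2])))
D=cam('wrist');cv2.imwrite('pics/w29.png',D['pixels'])
"
```

```text
t: 22.35
eef_pos: [0.6352, -0.1141, 0.1678]
ee_rot: [0.432, 0.889, 0.068, -0.138]
ft_force: [0.6, -2.4, 0.6]
opening: 0.0226
[-1.   -0.71 -0.  ] [ 0.6 -2.4  0.6]
lean 17.664855469986573
t: 22.85
eef_pos: [0.6345, -0.1133, 0.1671]
ee_rot: [0.432, 0.889, 0.068, -0.139]
ft_force: [-0.8, -0.6, 0.1]
opening: 0.0318
[ 0.63447122 -0.11331401  0.16707087] [-0.24 -0.18 -0.07] [-0.8 -0.6  0.1]
lean 17.80946754607965
```

View pics/w29.png

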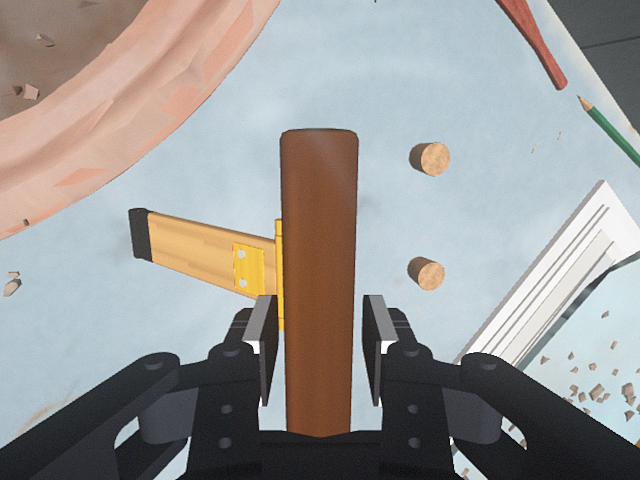

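Released, and the frame kept the tool's angle (lean ~17.8°, gaps on both sides). Open further and withdraw.

```bash
python3 -m inch '[{"wx":0,"wy":0,"wz":0,"dx":0,"dy":0,"dz":0,"jaw":3.7},{"wx":0,"wy":0,"wz":0,"dx":0,"dy":0,"dz":0,"jaw":4.3},{"wx":0,"wy":0,"wz":0,"dx":0,"dy":0,"dz":0,"jaw":5},{"wx":0,"wy":0,"wz":0,"dx":0,"dy":0,"dz":0,"jaw":5.5},{"wx":0,"wy":0,"wz":0,"dx":0,"dy":0,"dz":-1,"jaw":5.5}]'
python3 -m inch '[{"wx":0,"wy":0,"wz":0,"dx":0,"dy":0,"dz":-2.5,"jaw":5.5},{"wx":0,"wy":0,"wz":0,"dx":0,"dy":0,"dz":-5,"jaw":5.5},{"wx":0,"wy":0,"wz":0,"dx":0,"dy":0,"dz":-8,"jaw":5.5},{"wx":0,"wy":0,"wz":0,"dx":0,"dy":0,"dz":-12,"jaw":5.5},{"wx":0,"wy":0,"wz":0,"dx":0,"dy":0,"dz":-14,"jaw":5.5}]'
python3 -m inch '[{"wx":0,"wy":0,"wz":0,"dx":0,"dy":0,"dz":0,"jaw":5.5},{"wx":0,"wy":0,"wz":0,"dx":0,"dy":0,"dz":0,"jaw":5.5},{"wx":0,"wy":0,"wz":0,"dx":0,"dy":0,"dz":0,"jaw":5.5}]'
 python3 - <<'E'
from ins import *
for k,n_ in (('s','side'),('w','wrist'),('t','top')):
    D=cam(n_);pickle.dump(D,open(k+'30.pkl','wb'));cv2.imwrite(f'pics/{k}30.png',D['pixels'])
    if k=='s': cv2.imwrite('pics/s30c.png',cv2.resize(D['pixels'][160:320,320:440],None,fx=3.7,fy=3.7,interpolation=cv2.INTER_CUBIC))
    if k=='t': cv2.imwrite('pics/t30c.png',cv2.resize(D['pixels'][105:265,300:450],None,fx=3.7,fy=3.7,interpolation=cv2.INTER_CUBIC))
print(get_obs()['t'])
E
```

```text
t: 23.4
eef_pos: [0.6357, -0.1161, 0.1759]
ee_rot: [0.432, 0.889, 0.067, -0.14]
ft_force: [0.2, 0.8, -0.2]
opening: 0.0547
t: 23.9
eef_pos: [0.6643, -0.1508, 0.3147]
ee_rot: [0.433, 0.889, 0.069, -0.135]
ft_force: [-0.3, 0.2, -0.6]
opening: 0.0551
t: 24.2
eef_pos: [0.6622, -0.1496, 0.3087]
ee_rot: [0.432, 0.889, 0.067, -0.14]
ft_force: [1.5, 0.5, -0.7]
opening: 0.055
24.35
```

View pics/w30.png

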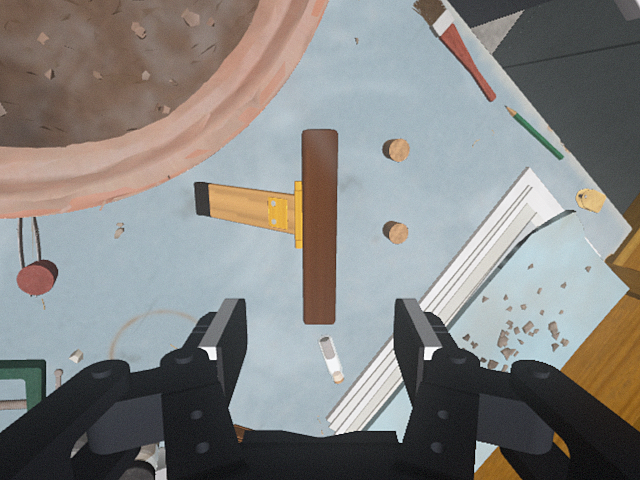

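View pics/s30c.png

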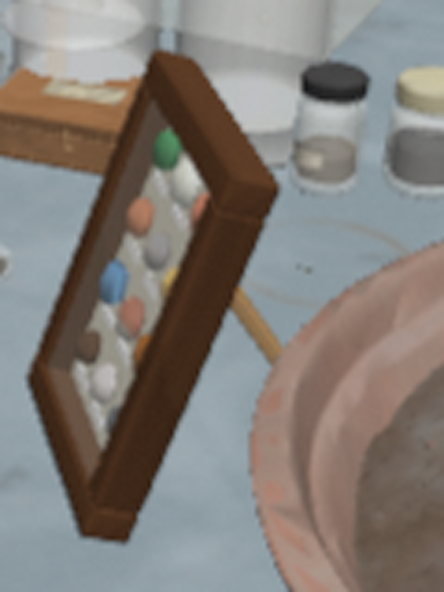

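View pics/t30c.png

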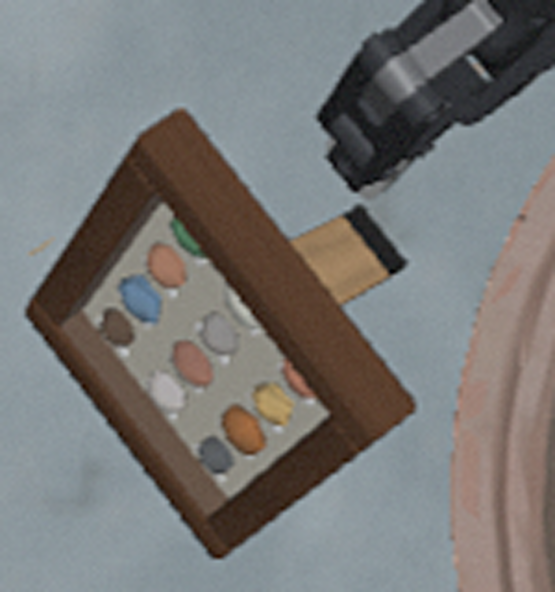

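View pics/s30.png

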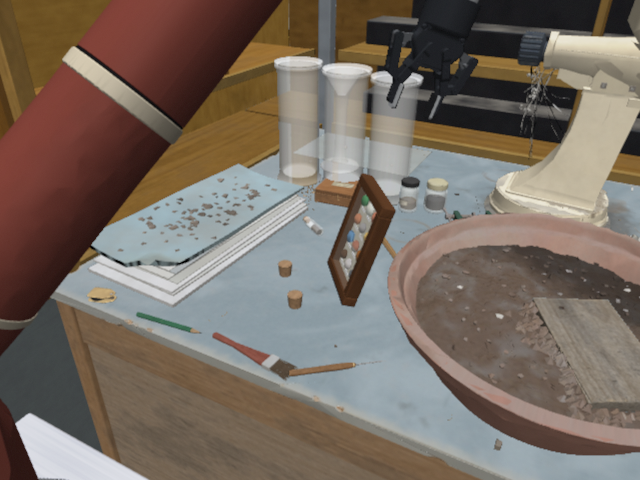

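```bash
sed -e "s/side24/s30/;s/top24/t30/;s/w24/w30/" -e "/^oT=/d;/^oS=/d;/^oW=/d;/^sp=/d" fit25.py > fit30.py; python3 - <<'E'
s=open('fit30.py').read()
new='''sp=lambda u,v:(u/3.7+320,v/3.7+160);tp=lambda u,v:(u/3.7+300,v/3.7+105)
oT=[((.095,.07,0),tp(28,311)),((.095,-.07,0),tp(219,556)),((-.095,.07,.024),tp(182,109)),((-.095,-.07,.024),tp(414,405)),((-.095,.07,0),tp(137,140)),((-.095,-.07,0),tp(362,452)),('f',tp(361,205)),('g',tp(408,264))]
oS=[((-.095,-.07,.024),sp(276,188)),((.095,.07,0),sp(31,378)),((.095,-.07,0),sp(84,532)),((.095,-.07,.024),sp(129,540)),((-.095,.07,0),sp(150,54))]
oW=[((-.095,-.07,.024),(303,130)),((-.095,-.07,0),(337,130)),((-.095,.07,.024),(304,323)),((-.095,.07,0),(335,323)),('f',(196,215)),('g',(194,182))]
def lean'''
s=s.replace('def lean',new,1).replace("*np.cos(s),.017,","*np.cos(s),.017*(1 if X=='f' else -1),")
open('fit30.py','w').write(s)
E
python3 fit30.py
```

```text
T 0 [ 0.6103 -0.0833 -0.9181  0.8591] sd s 0.017 lean 16.2 rms 1.15
T 1 [ 0.6095 -0.0824 -0.9182  0.8602] sd s 0.017 lean 16.2 rms 1.07
S 0 [ 0.6121 -0.0837 -0.9326  0.8664] sd s 0.015 lean 16.5 rms 1.36
S 1 [ 0.6231 -0.0783 -0.9279  0.8741] sd s 0.017 lean 16.8 rms 1.09
W 0 [ 0.5995 -0.0689 -0.9057  1.0293] sd s 0.038 lean 22.3 rms 0.89
W 1 [ 0.5994 -0.0686 -0.9048  1.0236] sd s 0.038 lean 22.1 rms 0.77
TS 0 [ 0.6109 -0.0836 -0.9215  0.8593] sd s 0.012 lean 16.2 rms 1.31
TS 1 [ 0.6108 -0.0825 -0.9231  0.8622] sd s 0.012 lean 16.3 rms 1.17
all 0 [ 0.6103 -0.083  -0.911   0.8782] sd s 0.01 lean 16.9 rms 1.51
all 1 [ 0.6103 -0.0824 -0.9111  0.8755] sd s 0.012 lean 16.8 rms 1.33
[[-0.9, -0.6], [0.1, 1.7], [0.2, -1.4], [2.0, 0.9], [-1.1, -0.7], [3.0, -1.8], [-0.6, 0.4], [-0.4, 0.8], [1.0, -0.8], [-1.1, -0.4], [-0.3, 2.2], [0.7, 2.0], [-0.7, -2.9], [-0.6, -0.6], [2.6, -0.4], [-0.8, 3.2], [0.6, 3.1]]
```

All three cameras show the same change (+0.05 rad in strut angle), and the tool's lean at release was 17.8°. That suggests ~0.90, but with each camera's bias unknown the margin over 0.85 is thin. There is plenty of time, so I repeat once at a slightly larger lean (19–20°), which must bring the strut to its stop.

```bash
python3 -m inch '[{"wx":0,"wy":0,"wz":0,"dx":0,"dy":0,"dz":4.5,"jaw":5.5},{"wx":0,"wy":0,"wz":0,"dx":0,"dy":0,"dz":9,"jaw":5.5},{"wx":0,"wy":0,"wz":0,"dx":0,"dy":0,"dz":12,"jaw":5.5},{"wx":0,"wy":0,"wz":0,"dx":0,"dy":0,"dz":14,"jaw":5.2},{"wx":0,"wy":0,"wz":0,"dx":0,"dy":0,"dz":15,"jaw":5}]'
python3 -m inch '[{"wx":0,"wy":0,"wz":0,"dx":0,"dy":0,"dz":0,"jaw":5},{"wx":0,"wy":0,"wz":0,"dx":0,"dy":0,"dz":0,"jaw":5}]'
 python3 - <<'E'
from ins import *
D=cam('wrist');cv2.imwrite('pics/w31.png',D['pixels'])
o=get_obs();print(o['eef_pos'],o['ft_force'],o['wrist_torque'])
E
```

```text
t: 24.85
eef_pos: [0.6329, -0.1134, 0.1646]
ee_rot: [0.432, 0.889, 0.067, -0.141]
ft_force: [-1.0, 0.2, 0.2]
opening: 0.0497
t: 25.05
eef_pos: [0.6356, -0.1142, 0.1681]
ee_rot: [0.432, 0.889, 0.068, -0.138]
ft_force: [-0.6, -0.3, -0.0]
opening: 0.0503
[ 0.63590639 -0.11429691  0.16853381] [0.62017079 0.57006222 0.65164833] [-0.22160356 -0.20542791  0.02605334]
```

View pics/w31.png

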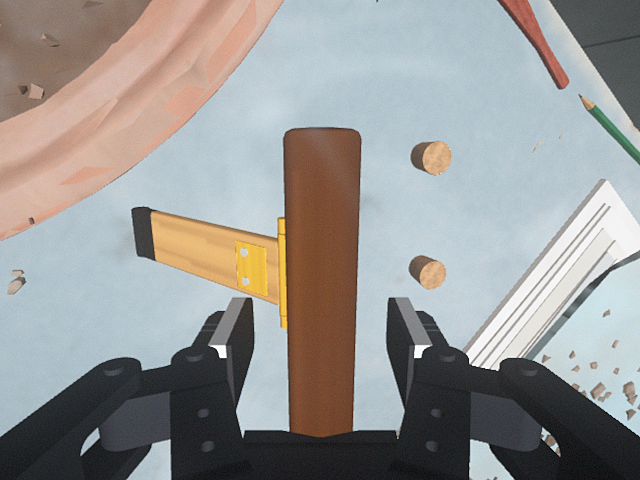

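The frame is centred between the pads (284–360). Grip, lift with a shift back, and lean further.

```bash
python3 -m inch '[{"wx":0,"wy":0,"wz":0,"dx":0,"dy":0,"dz":0,"jaw":3},{"wx":0,"wy":0,"wz":0,"dx":0,"dy":0,"dz":0,"jaw":2.2},{"wx":0,"wy":0,"wz":0,"dx":0,"dy":0,"dz":0,"jaw":1.5},{"wx":0,"wy":0,"wz":0,"dx":0,"dy":0,"dz":0,"jaw":1.5},{"wx":0,"wy":0,"wz":0,"dx":0,"dy":0,"dz":0,"jaw":1.5}]' 50
python3 -m inch '[{"wx":0,"wy":0,"wz":0,"dx":0.37,"dy":0,"dz":-1.14,"jaw":1.5},{"wx":0,"wy":0,"wz":0,"dx":-0.4,"dy":0,"dz":-1.4,"jaw":1.5},{"wx":0,"wy":0.015,"wz":0,"dx":-1.06,"dy":0,"dz":-1.6,"jaw":1.5},{"wx":0,"wy":0.032,"wz":0,"dx":-1.06,"dy":0,"dz":-1.6,"jaw":1.5},{"wx":0,"wy":0.032,"wz":0,"dx":-1.06,"dy":0,"dz":-1.6,"jaw":1.5}]'
 python3 - <<'E'
from ins import *
o=get_obs();print(o['eef_pos'],o['ft_force'],o['wrist_torque'],o['opening'])
M=Ro.from_quat(o['ee_rot']).as_matrix(); print('lean',np.degrees(np.arccos(-M[2,2])))
E
```

```text
t: 25.6
eef_pos: [0.6354, -0.1139, 0.1685]
ee_rot: [0.432, 0.889, 0.068, -0.138]
ft_force: [-0.4, -0.6, 4.7]
opening: 0.0227
t: 26.1
eef_pos: [0.6438, -0.127, 0.1776]
ee_rot: [0.432, 0.886, 0.074, -0.154]
ft_force: [1.0, -0.1, -4.0]
opening: 0.0229
[ 0.64376902 -0.12696077  0.17758424] [ 0.95432084 -0.1357828  -4.00689632] [-0.60765314 -0.4854788   0.00123128] 0.022859846542028224
lean 19.621806866745786
```

```bash
python3 -m inch '[{"wx":0,"wy":0,"wz":0,"dx":0.18,"dy":0,"dz":0.38,"jaw":1.5},{"wx":0,"wy":0,"wz":0,"dx":0.41,"dy":0,"dz":0.62,"jaw":1.5},{"wx":0,"wy":0,"wz":0,"dx":0.66,"dy":0,"dz":0.82,"jaw":1.5},{"wx":0,"wy":0,"wz":0,"dx":0.91,"dy":0,"dz":1.01,"jaw":1.5},{"wx":0,"wy":0,"wz":0,"dx":1.18,"dy":0,"dz":1.16,"jaw":1.5}]'
python3 -c "
from ins import *
o=get_obs();print(o['wrist_torque'].round(2),o['ft_force'].round(1));M=Ro.from_quat(o['ee_rot']).as_matrix(); print('lean',np.degrees(np.arccos(-M[2,2])))"
```

```text
t: 26.6
eef_pos: [0.6345, -0.1135, 0.1724]
ee_rot: [0.431, 0.886, 0.074, -0.153]
ft_force: [0.5, -0.1, -4.9]
opening: 0.0229
[-0.62 -0.47 -0.01] [ 0.5 -0.1 -4.9]
lean 19.553620598386253
```

```bash
python3 -m inch '[{"wx":0,"wy":0,"wz":0,"dx":0.23,"dy":0,"dz":0.24,"jaw":1.5},{"wx":0,"wy":0,"wz":0,"dx":0.46,"dy":0,"dz":0.42,"jaw":1.5},{"wx":0,"wy":0,"wz":0,"dx":0.7,"dy":0,"dz":0.57,"jaw":1.5}]'
python3 -c "
from ins import *
o=get_obs();print(o['wrist_torque'].round(2),o['ft_force'].round(1));M=Ro.from_quat(o['ee_rot']).as_matrix(); print('lean',np.degrees(np.arccos(-M[2,2])))"
```

```text
t: 26.9
eef_pos: [0.6307, -0.1084, 0.1699]
ee_rot: [0.431, 0.886, 0.074, -0.15]
ft_force: [1.5, -3.0, -0.9]
opening: 0.0231
[-1.29 -1.   -0.01] [ 1.5 -3.  -0.9]
lean 19.29834845673212
```

The foot now presses on the bench with an opening moment of about 0.6 N m against the 0.05 N m hinge, so the strut is at its stop. I bring the lean back to just over 18°, settle the bottom edge and release.

```bash
python3 -m inch '[{"wx":0,"wy":-0.01,"wz":0,"dx":0.1,"dy":0,"dz":0.08,"jaw":1.5},{"wx":0,"wy":-0.018,"wz":0,"dx":0.25,"dy":0,"dz":0.16,"jaw":1.5},{"wx":0,"wy":-0.018,"wz":0,"dx":0.35,"dy":0,"dz":0.26,"jaw":1.5},{"wx":0,"wy":-0.018,"wz":0,"dx":0.35,"dy":0,"dz":0.26,"jaw":1.5}]'
python3 -c "
from ins import *
o=get_obs();print(o['wrist_torque'].round(2),o['ft_force'].round(1));M=Ro.from_quat(o['ee_rot']).as_matrix(); print('lean',np.degrees(np.arccos(-M[2,2])))"
```

```text
t: 27.3
eef_pos: [0.6273, -0.1039, 0.1687]
ee_rot: [0.431, 0.888, 0.071, -0.144]
ft_force: [1.0, -1.5, 1.1]
opening: 0.0226
[-1.08 -0.76 -0.01] [ 1.  -1.5  1.1]
lean 18.448815332028616
```

```bash
python3 -m inch '[{"wx":0,"wy":0,"wz":0,"dx":0,"dy":0,"dz":0,"jaw":2.35},{"wx":0,"wy":0,"wz":0,"dx":0,"dy":0,"dz":0,"jaw":2.5},{"wx":0,"wy":0,"wz":0,"dx":0,"dy":0,"dz":0,"jaw":2.7},{"wx":0,"wy":0,"wz":0,"dx":0,"dy":0,"dz":0,"jaw":3},{"wx":0,"wy":0,"wz":0,"dx":0,"dy":0,"dz":0,"jaw":3.4}]' 20
python3 -m inch '[{"wx":0,"wy":0,"wz":0,"dx":0,"dy":0,"dz":0,"jaw":4},{"wx":0,"wy":0,"wz":0,"dx":0,"dy":0,"dz":0,"jaw":4.5},{"wx":0,"wy":0,"wz":0,"dx":0,"dy":0,"dz":0,"jaw":5.2},{"wx":0,"wy":0,"wz":0,"dx":0,"dy":0,"dz":0,"jaw":5.5}]'
python3 -c "
from ins import *
D=cam('wrist');cv2.imwrite('pics/w32.png',D['pixels'])
o=get_obs();print(o['eef_pos'],o['wrist_torque'].round(2),o['ft_force'].round(1));M=Ro.from_quat(o['ee_rot']).as_matrix(); print('lean',np.degrees(np.arccos(-M[2,2])))
"
```

```text
t: 27.8
eef_pos: [0.6266, -0.1034, 0.1678]
ee_rot: [0.431, 0.888, 0.071, -0.145]
ft_force: [0.4, -0.1, -1.4]
opening: 0.0344
t: 28.2
eef_pos: [0.627, -0.1039, 0.168]
ee_rot: [0.431, 0.888, 0.071, -0.145]
ft_force: [-0.6, -0.8, -0.2]
opening: 0.0551
[ 0.62693809 -0.1039314   0.1679806 ] [-0.24 -0.19  0.01] [-0.1  0.5  0.1]
lean 18.530602790115523
```

View pics/w32.png

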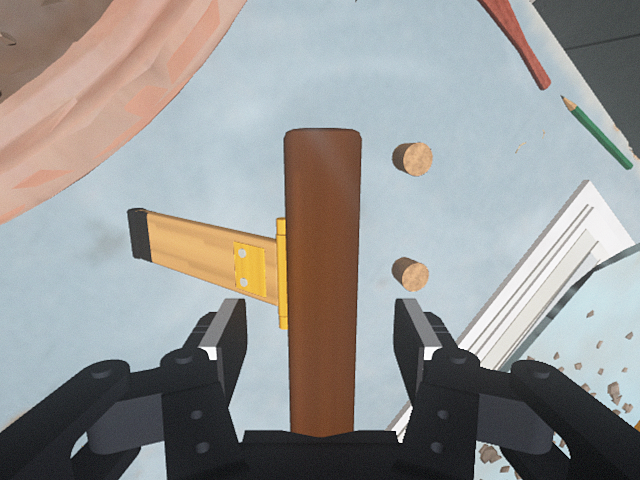

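The frame is free between the pads (284–361, pads at 246 and 394) and parallel to them. Withdraw and make a final check.

```bash
python3 -m inch '[{"wx":0,"wy":0,"wz":0,"dx":0,"dy":0,"dz":-1,"jaw":5.5},{"wx":0,"wy":0,"wz":0,"dx":0,"dy":0,"dz":-2.5,"jaw":5.5},{"wx":0,"wy":0,"wz":0,"dx":0,"dy":0,"dz":-5,"jaw":5.5},{"wx":0,"wy":0,"wz":0,"dx":0,"dy":0,"dz":-9,"jaw":5.5},{"wx":0,"wy":0,"wz":0,"dx":0,"dy":0,"dz":-13,"jaw":5.5}]'
python3 -m inch '[{"wx":0,"wy":0,"wz":0,"dx":0,"dy":0,"dz":-2,"jaw":5.5},{"wx":0,"wy":0,"wz":0,"dx":0,"dy":0,"dz":-2,"jaw":5.5},{"wx":0,"wy":0,"wz":0,"dx":0,"dy":0,"dz":-2,"jaw":5.5},{"wx":0,"wy":0,"wz":0,"dx":0,"dy":0,"dz":-2,"jaw":5.5}]'
 python3 - <<'E'
from ins import *
for k,n_ in (('s','side'),('w','wrist'),('t','top')):
    D=cam(n_);pickle.dump(D,open(k+'33.pkl','wb'));cv2.imwrite(f'pics/{k}33.png',D['pixels'])
    if k=='s': cv2.imwrite('pics/s33c.png',cv2.resize(D['pixels'][160:320,320:440],None,fx=3.7,fy=3.7,interpolation=cv2.INTER_CUBIC))
    if k=='t': cv2.imwrite('pics/t33c.png',cv2.resize(D['pixels'][105:265,290:440],None,fx=3.7,fy=3.7,interpolation=cv2.INTER_CUBIC))
print(get_obs()['t'],get_obs()['eef_pos'])
E
```

```text
t: 28.75
eef_pos: [0.6524, -0.1369, 0.2932]
ee_rot: [0.431, 0.888, 0.071, -0.145]
ft_force: [0.0, -0.3, 0.6]
opening: 0.0552
t: 29.15
eef_pos: [0.6556, -0.1411, 0.3087]
ee_rot: [0.431, 0.888, 0.07, -0.146]
ft_force: [0.0, 0.8, 0.5]
opening: 0.055
29.3 [ 0.65576838 -0.14123218  0.30896726]
```

View pics/s33.png

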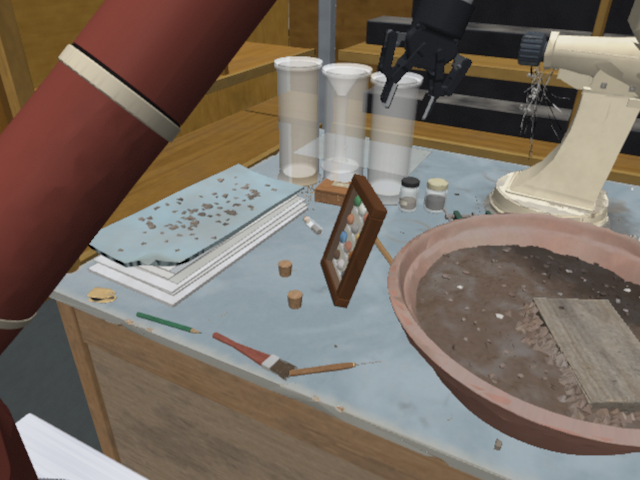

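View pics/s33c.png

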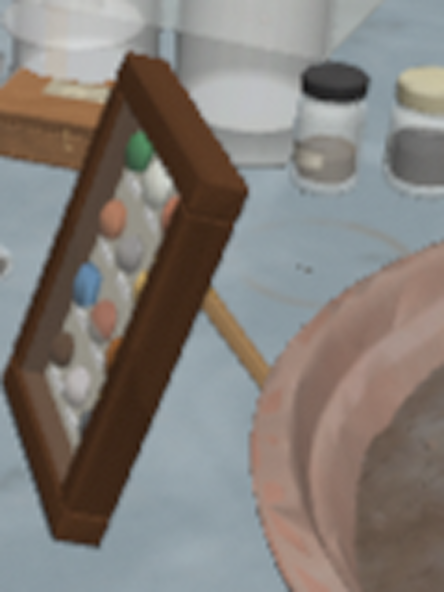

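View pics/t33c.png

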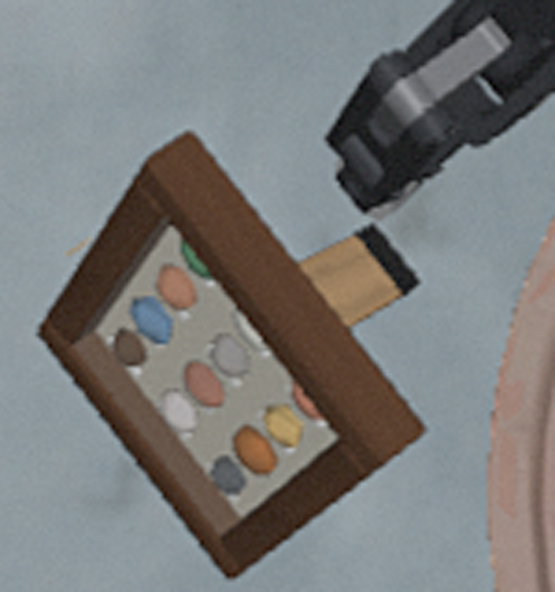

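View pics/w33.png

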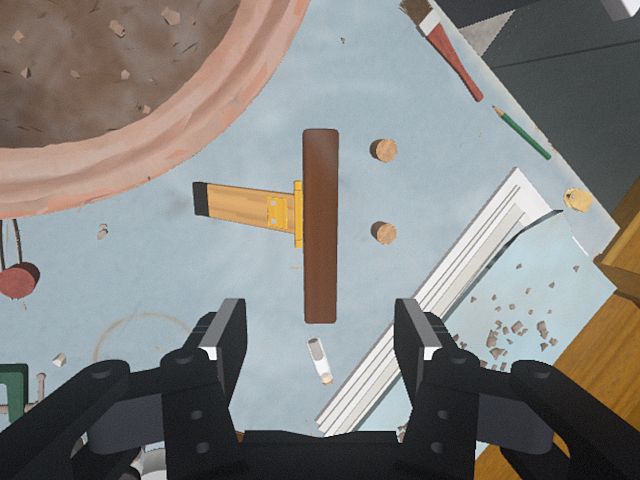

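```bash
python3 - <<'E'
import re
s=open('fit30.py').read().replace("s30.pkl","s33.pkl").replace("t30.pkl","t33.pkl").replace("w30.pkl","w33.pkl").replace("u/3.7+300","u/3.7+290")
s=re.sub(r"oT=.*\n","oT=[((.095,.07,0),tp(40,330)),((.095,-.07,0),tp(233,578)),((-.095,.07,.024),tp(190,132)),((-.095,-.07,.024),tp(425,430)),((-.095,.07,0),tp(146,163)),((-.095,-.07,0),tp(372,476)),('f',tp(372,226)),('g',tp(419,286))]\n",s)
s=re.sub(r"oS=.*\n","oS=[((-.095,-.07,.024),sp(246,188)),((.095,.07,0),sp(6,380)),((.095,-.07,0),sp(58,538)),((.095,-.07,.024),sp(99,547)),((-.095,.07,0),sp(122,54))]\n",s)
s=re.sub(r"oW=.*\n","oW=[((-.095,-.07,.024),(303,130)),((-.095,-.07,0),(338,130)),((-.095,.07,.024),(304,323)),((-.095,.07,0),(336,323)),('f',(194.5,215)),('g',(192.5,182))]\n",s)
open('fit33.py','w').write(s)
E
python3 fit33.py
```

```text
T 0 [ 0.6013 -0.0729 -0.9154  0.8594] sd s 0.014 lean 16.2 rms 0.87
T 1 [ 0.6009 -0.0725 -0.9155  0.8599] sd s 0.014 lean 16.2 rms 0.82
S 0 [ 0.6034 -0.0736 -0.9299  0.8652] sd s 0.016 lean 16.4 rms 1.1
S 1 [ 0.6087 -0.0709 -0.9273  0.8683] sd s 0.017 lean 16.5 rms 0.89
W 0 [ 0.5929 -0.0605 -0.9069  1.0073] sd s 0.037 lean 21.5 rms 0.59
W 1 [ 0.5929 -0.0602 -0.9061  1.0028] sd s 0.037 lean 21.3 rms 0.51
TS 0 [ 0.6019 -0.0733 -0.9181  0.8582] sd s 0.012 lean 16.2 rms 1.06
TS 1 [ 0.6021 -0.0726 -0.9191  0.8608] sd s 0.011 lean 16.3 rms 0.93
all 0 [ 0.6015 -0.0724 -0.9096  0.8822] sd s 0.01 lean 17.1 rms 1.32
all 1 [ 0.6027 -0.0727 -0.91    0.8709] sd s 0.011 lean 16.6 rms 1.06
[[-0.5, -0.3], [-0.0, 1.2], [0.1, -1.1], [1.0, 0.7], [-1.6, -0.4], [2.2, -1.7], [-0.2, 0.1], [-0.0, 0.3], [0.9, -0.3], [-0.9, -0.3], [-0.6, 1.4], [1.5, 0.8], [-0.5, -2.5], [-0.1, -0.7], [1.9, -0.5], [-0.1, 2.8], [0.2, 2.5]]
```

The same fit gives the same lean as the previous placing (16.2–16.5° in the top and side views). So the strut was at its stop both times and the offset from 18° is camera bias. The bottom edge is about 73 mm from its start, the needle and vial look unmoved, and the gripper is clear. Handing in.

```bash
python3 -c "
from rig import *
print(finish_job())"
```

```text
the job is handed in; nothing more can be done
None
```

The frame is standing on the bench on its bottom edge and strut foot, leaning back on the open strut. I handed the job in at about 29 s; no verdict was reported.

**What I did**
- I gripped the strut's foot and swung it out. At its stop, pulling further began to lift the frame, which was still lying face down.
- I hooked the lower finger under the top edge between the corks, lifted until the frame was parallel to the pads, and gripped it. I then tipped it up about its bottom edge and set it down.
- The first placing leaned too little (about 15°) because pressing down had pushed the strut slightly closed. I regripped twice and set the foot down while drawing the frame away from the pan, so friction pulled the strut back to its stop.

**Last checks**
- **Lean and strut:** the gripper's angle at release was 18.5°. The camera fits disagree:

| View | Lean | Strut (rad) |
|---|---|---|
| Top and side | 16.2–16.5° | 0.86–0.87 |
| Wrist | about 21° | about 1.0 |
| All together | about 17° | 0.87–0.88 |

  A strut past 0.908 is not possible, so I put the spread down to camera bias. The top and side fits sit close to the 0.85 limit. The last two placings gave the same fit, even though the second was deliberately leaned further, which supports the strut being at its stop.
- **Bottom edge:** it is about 73 mm from where it lay, inside the 100 mm limit but further than I had meant, because of the dragging.
- **Other things:** the needle and vial look unmoved, and the gripper was more than 100 mm clear of the frame.

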